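# Moisture-check boards and put them away behind a lift-up door

### The job

Before these wooden boards are put away, take the moisture meter from its block and touch its tip to the paper dot on each board, from the shortest board to the longest, then lay the meter back on its block. Next raise the cabinet's lift-up door until its stay locks and let go of it, and lay every board down inside the cabinet. Last, flip the stay's latch lever over to unlock it and lower the door under control, without letting it drop, until it is fully shut; leave the vase, bowl and caddy alone.

Things in the scene. Friction and masses are not known exactly. Their poses are not given: they have to be found in the camera images.
- board_a_mid (a point): centre (half-way up) of a flat wooden board with rounded dark ends, 76 mm long (its x), 44 mm wide (its y), 20 mm thick (its z up), about 44 g; its long sides are straight and parallel. It may be absent. At the start it lies flat on the counter
- board_a_mark (a point): centre of the white paper dot (18 mm across) on the top face of the 76 mm board, on its centre line, 22 mm from its +x end
- board_b_mid (a point): centre (half-way up) of a flat wooden board with rounded dark ends, 96 mm long (its x), 44 mm wide (its y), 20 mm thick (its z up), about 56 g; its long sides are straight and parallel. It may be absent. At the start it lies flat on the counter
- board_b_mark (a point): centre of the white paper dot (18 mm across) on the top face of the 96 mm board, on its centre line, 22 mm from its +x end
- board_c_mid (a point): centre (half-way up) of a flat wooden board with rounded dark ends, 116 mm long (its x), 44 mm wide (its y), 20 mm thick (its z up), about 67 g; its long sides are straight and parallel. It may be absent. At the start it lies flat on the counter
- board_c_mark (a point): centre of the white paper dot (18 mm across) on the top face of the 116 mm board, on its centre line, 22 mm from its +x end
- board_d_mid (a point): centre (half-way up) of a flat wooden board with rounded dark ends, 136 mm long (its x), 44 mm wide (its y), 20 mm thick (its z up), about 79 g; its long sides are straight and parallel. It may be absent. At the start it lies flat on the counter
- board_d_mark (a point): centre of the white paper dot (18 mm across) on the top face of the 136 mm board, on its centre line, 22 mm from its +x end
- meter_mid (a point): centre of the moisture meter, a grey block 110 mm long (its x), 32 mm wide (its y), 44 mm tall (its z), 130 g, lying flat on the rest block with its nose overhanging the block's end; a bent steel nose leaves its +x end and points down
- meter_tip (a point): point of the meter's nose: 77 mm along +x from the meter's centre point and 52 mm below it (30 mm below the body's underside), on its centre line; it is the lowest part of the meter
- rest: fixed pale wooden rest block, 90 mm (its x) by 60 mm (its y), 50 mm tall; origin at the centre of its underside; the meter lies on its flat top, the meter's x along the block's x within 0.1 rad at the start
- cabinet: fixed wooden cabinet; origin at the centre of its underside, front faces its -x. Outside 180 mm deep (x), 270 mm wide (y). Inside: floor 12 mm above the counter, x -80 to 80 mm, y -130 to 130 mm; front wall 50 mm tall, back 105 mm, sides 54 mm (front half) and 72 mm (back half). Outside its +y side stand a bracket (x -13 to 15 mm, from y = 148 mm, 192 mm tall) and the stay's latch lever
- door (a joint): angle of the lift-up door (rad): 0 shut, sloping down 0.28 rad to the front; 1.85 upright; end stop 1.95. The stay's latch drops behind the door's pin when the door is raised past about 1.8, and then stops the door from coming back down below about 1.73. The door weighs 350 g; its hinge rubs (0.12 N m), so it stays put near upright but falls if let go below about 70 degrees from level
- door_hinge (a point): middle of the door's hinge line, at x = 85 mm, z = 110 mm in the cabinet's frame; the line runs along the cabinet's y
- door_handle (a point): middle of the door's round brass handle bar, 12 mm thick, 130 mm long along the cabinet's y, 225 mm from the hinge line, in the plane of the door; a gap 44 mm deep lies between bar and door panel (12 mm thick, 280 mm wide, ending 175 mm from the hinge), so fingers can close on it from above, across the cabinet's x, the whole way up; the bar turns between the fingers
- latch (a joint): angle of the stay's latch lever (rad): 0 resting in the locking place; the door's pin lifts it to about 0.2 on the way up, then it drops back by its weight. Pushed over beyond about 1.1 it falls by its weight to 1.9 and stays there: released. It turns about a line along the cabinet's y at x = 5 mm, z = 182 mm, y = 164 mm in the cabinet's frame
- latch_peg (a point): middle of the free part of the lever's black round peg, 16 mm thick, running along the cabinet's y from y = 159 to 211 mm; this point is at y = 194 mm. With the lever at 0 the peg is at x = 63 mm, z = 251 mm in the cabinet's frame; pushing it with about 1 N towards the cabinet's front (-x) by 95 mm carries the lever over. Beside it (y above 172 mm) is free space
- vase_mid (a point): centre of a blue ceramic vase, 80 mm wide, 125 mm tall: bystander
- bowl_mid (a point): centre of a dark wooden bowl, 100 mm wide, 40 mm tall: bystander
- caddy_mid (a point): centre of a round pale wooden caddy with a knob, 68 mm wide, 94 mm tall: bystander

How it is judged:
By the outcome, as a careful person would: the job done as asked, in the order asked, and still so for the second after the job is handed in, with the robot touching nothing.
Of board_a, board_b, board_c, board_d only 2 to 3 are there at a start; the rules pass over those that are not, and their reading is None.
At some moment in a run one of board_a, board_b, board_c, board_d may be knocked a few centimetres aside while the robot is not near it.
It also fails if it takes over 208 s, if anything falls off the work surface, if the arm or the gripper's body presses on something with over 40 N, if the wrist force passes 120 N, or if a joint passes its speed limit or range.

### The arm

A 7-joint arm with a two-finger parallel gripper is mounted at the origin on the work surface. World frame = base frame: x ahead of the robot, y to its left, z up, the work surface at z = 0. Lengths are in m, angles in rad, forces in N, time in s.
With the tool pointing down it reaches from about 0.375 to 0.925 m from the base axis. Payload 3.1 kg.
Tool frame: the origin (TCP) lies midway between the tips of the shut fingers; the grasp point (between the pads) lies 19 mm behind it (arm.pinch_z is the distance from the TCP to the grasp point, in m); z points along the fingers, y is the direction in which the jaws open and shut (so a half turn about z gives the same grasp; the last joint's range is limited). The gripper opens to 85 mm and grips with 20 to 120 N. Pads are 22 mm wide; open, the fingers measure 114 mm over their backs; the gripper's body (76 mm by 85 mm) begins 54 mm behind the grasp point. The pads swing forward as they close: fully open they stand 13 mm farther back than shut.
Start: joints at [-1.348, 0.383, 0.044, 1.598, -0.018, 1.161, -0.05], TCP at [0.205, 0.617, 0.231] pointing down, gripper open.
Joint ranges: [-2.61, 2.61], [-0.41, 2.15], [-1.48, 1.57], [0, 2.5], [-1.57, 4.71], [0.05, 1.97], [-2.85, 2.85]. Speed limits (rad/s): [2.79, 2.79, 3.14, 3.14, 3.14, 3.14, 3.14].

### API

Orientations are given as [roll, pitch, yaw] about the fixed x, y, z axes, in that order (R = Rz(yaw) Ry(pitch) Rx(roll)).
In Python, from station import arm gives the robot as it stands.
- The arm moves only by the tool jog_arm, never from a script. Its argument "commands" is a list of rows, each an object with "travel": the shift along the tool's x, y, z normalised to -1 to 1, where 1 is 2.5 cm, a list of three; "turn": the turn about the tool's z normalised to -1 to 1, where 1 is 5 degrees. A call has 1 to 20 rows; each row shifts and turns the commanded pose from where the row before left it, along the tool's axes as they then stand; what a row does not reach is not made up. A row lasts 1/12 s, in which the tool goes at most 41.7 mm and 7.16 degrees, less where a joint would pass 70% of its speed; a pose out of reach is approached as far as the arm can. A call with a number of a shift or a turn outside -1 to 1 is refused whole. A call with a gripper value outside its range is refused whole. "gripper" is the gripper command: -1 is fully open, 1 is shut, values between are in proportion, set as the call begins (left out, the last holds). The fingers move at their own pace and stop on an object; "squeeze" is the grip in N (left out, the last holds). Time passes only in rows, so rows that do not move let the fingers close. It gives the time, the measured TCP pose, the force and the opening at its end, in the units of the state.
- arm.sense(): the state, without advancing time (a new reading comes with each control period).
- arm.grab_frame(name): name is "scene" or "top"; returns the picture (420x560x3 uint8, red, green, blue); there is no depth.
- arm.calibration(name): a dict with "mtx" (3x3 intrinsics, pixels), "pose" (4x4, takes a point from camera to world coordinates). Camera axes: x right, y down, z forward; pixel columns grow to the right and rows downward; lengths in m; the calibration is good to about 2 mm. A picture is of the moment at which its call begins. calibration takes no time and is no camera call.
- arm.sign_off(): hands the job in, once; it reports no verdict.
The state is a dict: "time": time; "joint_positions": joint angles; "qvel": joint speeds; "tau": joint torques, N m; "tcp_pos": TCP position; "eef_rot": TCP orientation; "wrist_force": force on the tool from outside, world axes, zero at the start; "torque": the same for the moment, N m; "width": finger opening in m.
Only numpy, scipy, OpenCV 4.12 (cv2) and the standard library are available. Lean on these libraries where they do the work, as an engineer would, in place of code of your own. Each camera call takes 0.05 s, during which the arm holds its last target.

## Working session

There is one attempt and no reset: what is moved stays moved. The work goes in short steps, Python scripts to look and compute and a tool call to move; the robot and the scene stay as the last step left them, time stands still between calls to the robot, and variables do not carry over. Pictures are saved under pics/ and viewed, and the job is handed in when it is done.

Besides the shell and the picture viewer there is one more tool, called after ">>>" in YAML: its name, and indented under it one key for each argument. jog_arm: Moves the arm, as the interface text tells. Its arguments: {"type":"object","properties":{"commands":{"type":"array","items":{"type":"object","properties":{"travel":{"type":"array","items":{"type":"number"}},"turn":{"type":"number"}}}},"gripper":{"type":"number"},"squeeze":{"type":"number"}},"required":["commands"]}

```bash
ls; mkdir -p pics
python3 - <<'E'
from station import arm
import cv2
s=arm.sense();print(s)
for n in("scene","top"):
    im=arm.grab_frame(n);cv2.imwrite(f"pics/{n}0.png",im[:,:,::-1]);c=arm.calibration(n);print(n,c)
print(arm.pinch_z)
E
```

```text
pics
{'time': 0.0, 'joint_positions': array([-1.34781295,  0.38384981,  0.04383271,  1.59961415, -0.01788245,
        1.161228  , -0.04988882]), 'qvel': array([ 0.0004658 ,  0.00154997,  0.00090151, -0.00110242,  0.00019014,
        0.00259188,  0.00077298]), 'tau': array([ 7.16177897e-05, -4.33454561e+01,  1.02435809e+00, -2.49510384e+01,
        1.04648899e-02,  1.12023079e-02,  3.75233455e-06]), 'tcp_pos': array([0.20465645, 0.6159155 , 0.229859  ]), 'eef_rot': array([-3.13889051e+00,  1.61506554e-04,  2.82090796e+00]), 'wrist_force': array([-0.12741556, -0.23060728, -0.17477644]), 'torque': array([-0.04485874, -0.01775723,  0.02970181]), 'width': 0.08555820402433605}
scene {'mtx': array([[445.88585858,   0.        , 285.38120997],
       [  0.        , 445.88585858, 208.72111477],
       [  0.        ,   0.        ,   1.        ]]), 'pose': array([[-0.11189205,  0.70796405, -0.69732852,  1.27951536],
       [ 0.99370626,  0.08345439, -0.07472106,  0.0771093 ],
       [ 0.0052953 , -0.70130041, -0.71284619,  0.94935943],
       [ 0.        ,  0.        ,  0.        ,  1.        ]])}
top {'mtx': array([[443.34271362,   0.        , 278.89503353],
       [  0.        , 443.34271362, 215.0377196 ],
       [  0.        ,   0.        ,   1.        ]]), 'pose': array([[ 0.00727928, -0.9804694 ,  0.19653692,  0.30199977],
       [-0.99997244, -0.00684994,  0.00286423, -0.02576099],
       [-0.00146202, -0.19655235, -0.98049224,  1.18446555],
       [ 0.        ,  0.        ,  0.        ,  1.        ]])}
0.0187
```

View pics/scene0.png

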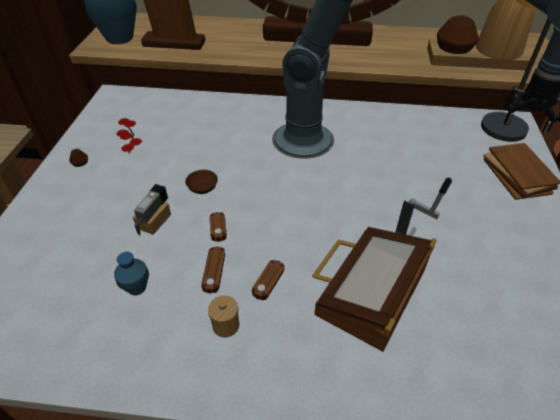

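View pics/top0.png

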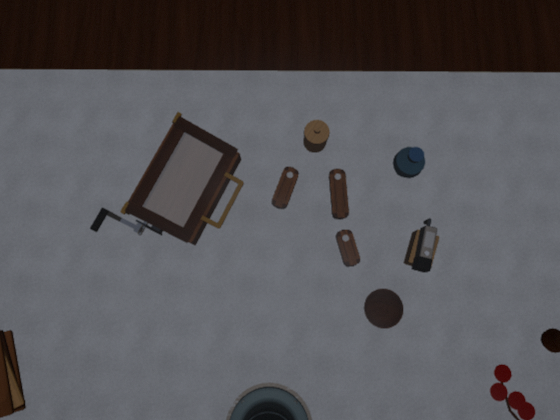

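```bash
cat > h.py <<'E'
import numpy as np, cv2
from station import arm
def ray(n,px,z):
    c=arm.calibration(n);d=c["pose"][:3,:3]@np.linalg.solve(c["mtx"],[px[0],px[1],1]);o=c["pose"][:3,3]
    return (o+d*(z-o[2])/d[2])
def proj(n,p):
    c=arm.calibration(n);q=np.linalg.inv(c["pose"])@np.append(p,1);u=c["mtx"]@q[:3];return u[:2]/u[2]
def tri(pa,pb): # scene px, top px
    A=[];b=[];
    M=np.zeros((3,3));v=np.zeros(3)
    for n,px in(("scene",pa),("top",pb)):
        c=arm.calibration(n);d=c["pose"][:3,:3]@np.linalg.solve(c["mtx"],[px[0],px[1],1]);d/=np.linalg.norm(d)
        P=np.eye(3)-np.outer(d,d);M+=P;v+=P@c["pose"][:3,3]
    return np.linalg.solve(M,v)
def grab(n,name,box=None,k=1):
    im=arm.grab_frame(n)[:,:,::-1].copy()
    cv2.imwrite(f"pics/{name}_raw.png",im)
    return crop(im,name,box,k)
def crop(im,name,box=None,k=1):
    if box: im=im[box[1]:box[3],box[0]:box[2]]
    im=cv2.convertScaleAbs(cv2.resize(im,None,fx=k,fy=k,interpolation=cv2.INTER_CUBIC),alpha=1.4,beta=15)
    cv2.imwrite(f"pics/{name}.png",im)
E
python3 - <<'E'
from h import *
t=cv2.imread("pics/top0.png");s=cv2.imread("pics/scene0.png")
crop(t,"t_cab",(80,100,260,250),4.4)
crop(t,"t_brd",(260,110,460,290),3.3*1.2)
crop(s,"s_brd",(110,170,310,340),3.5)
crop(s,"s_cab",(300,170,460,350),3.3)
print(proj("top",[0.205,.617,.231]),proj("scene",[0.205,.617,.231]))
E
```

```text
[-31.30263011 349.40082297] [523.80896937 131.34978775]
```

View pics/t_cab.png

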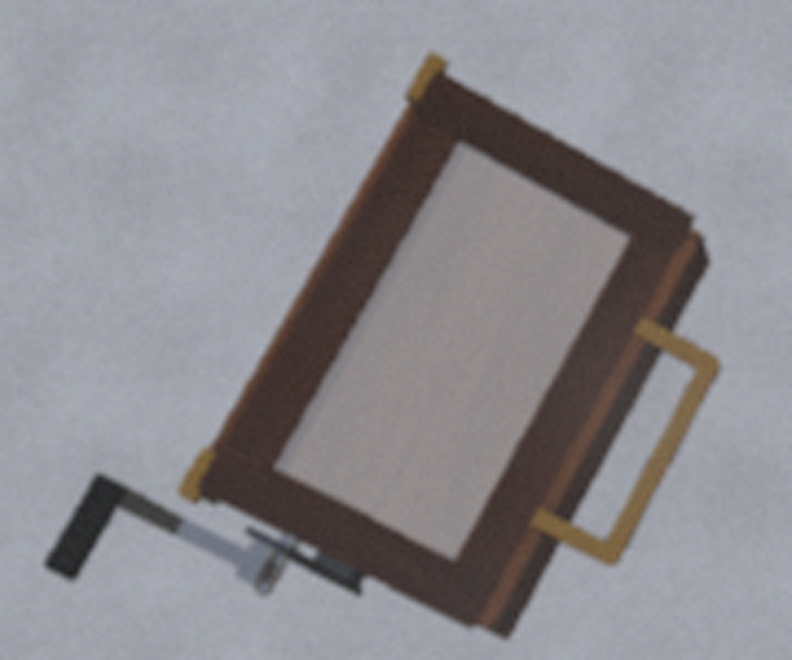

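View pics/t_brd.png

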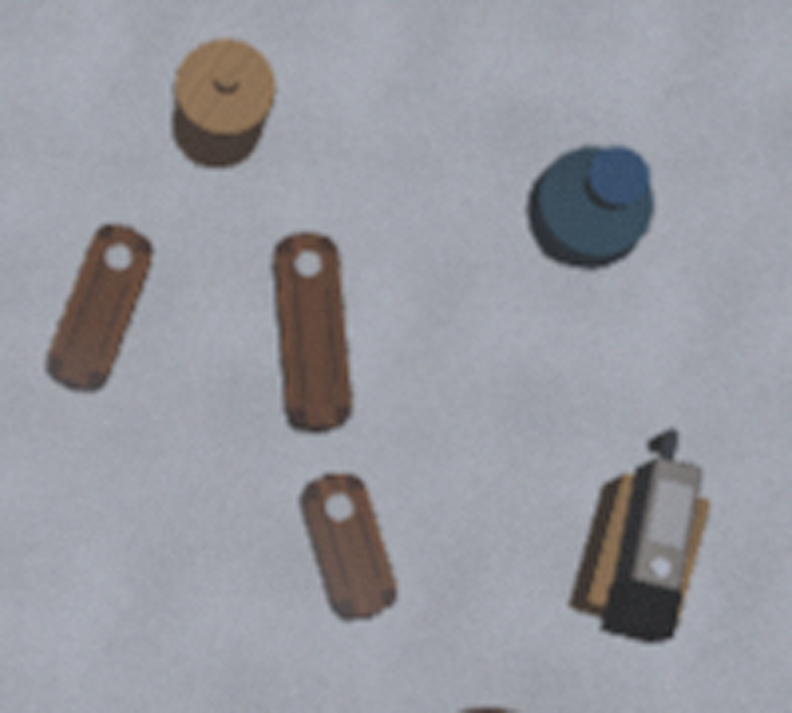

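View pics/s_brd.png

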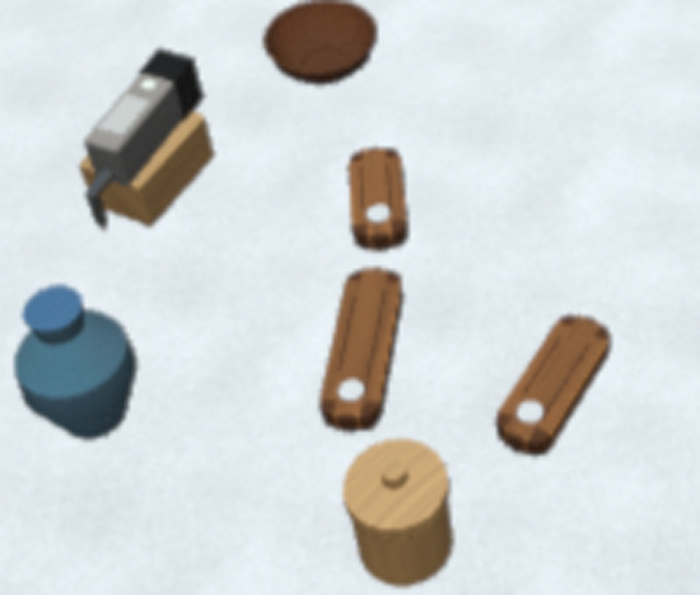

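View pics/s_cab.png

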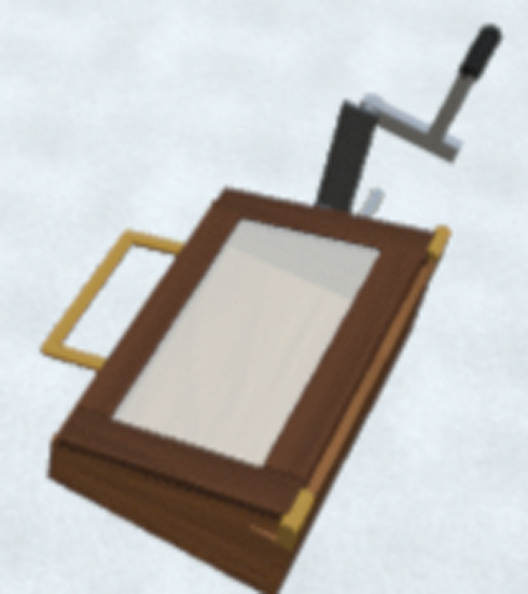

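```bash
cat > fit.py <<'E'
from h import *
from scipy.optimize import least_squares
def T(c,s,o): return lambda p:(p[0]/s+o[0],p[1]/s+o[1])
tc=T(0,4.4,(80,100)); sc=T(0,3.3,(300,170)); tb=T(0,3.96,(260,110)); sb=T(0,3.5,(110,170))
c28,s28=np.cos(.28),np.sin(.28)
def door(r,y,off): return [.085-r*c28-off*s28*1, y, .110-r*s28+off*c28]
obs=[("top",tc((708,364)),door(.225,-.065,0)),("top",tc((612,555)),door(.225,.065,0)),
("scene",sc((128,240)),door(.225,.065,0)),("scene",sc((48,349)),door(.225,-.065,0)),
("top",tc((692,220)),door(.175,-.14,.006)),("top",tc((470,626)),door(.175,.14,.006)),
("scene",sc((225,190)),door(.175,.14,.006)),("scene",sc((60,438)),door(.175,-.14,.006)),
("top",tc((60,572)),[.063,.211,.251]),("scene",sc((490,33)),[.063,.211,.251])]
def w(q,p):
    c,s=np.cos(q[2]),np.sin(q[2]);return np.array([q[0]+c*p[0]-s*p[1],q[1]+s*p[0]+c*p[1],p[2]])
f=lambda q:np.concatenate([proj(n,w(q,p))-u for n,u,p in obs])
r=least_squares(f,[.6,.25,1.05],loss="soft_l1");print(r.x);print(r.fun if 0 else f(r.x).reshape(-1,2).round(1))
q=r.x
print("handle",w(q,[-.1312,0,.0478]),"peg",w(q,[.063,.194,.251]))
def fr(n,p): return w(q,p)
# tri checks
print("handle tri",tri(sc((128,240)),tc((612,555))),w(q,door(.225,.065,0)))
print("peg tri",tri(sc((490,33)),tc((60,572))),w(q,[.063,.211,.251]))
# boards
for nm,dt,ds in(("short",(339,507),(377,213)),("long",(308,264),(351,389)),("mid",(118,257),(530,412))):
    print(nm,"dot top",ray("top",tb(dt),.02)[:2],"scene",ray("scene",sb(ds),.02)[:2],"tri",tri(sb(ds),tb(dt)))
im=cv2.imread("pics/top0.png").astype(float)
m=((im[:,:,2]-im[:,:,0])>12).astype(np.uint8);m[:160]*=(np.arange(560)<300)[None];
m=cv2.morphologyEx(m,cv2.MORPH_CLOSE,np.ones((5,5)))
n,l,st,ce=cv2.connectedComponentsWithStats(m)
for i in range(1,n):
    if 300<st[i,4]<1500 and 260<ce[i][0]<370 and 150<ce[i][1]<270:
        pts=np.argwhere(l==i)[:,::-1];W=np.array([ray("top",p,.014)[:2] for p in pts])
        mu=W.mean(0);e,v=np.linalg.eigh(np.cov((W-mu).T));d=v[:,1]*np.sign(v[0,1])
        rr=cv2.minAreaRect((W*1000).astype(np.float32))
        print(mu,"ang",np.arctan2(d[1],d[0]),"len",np.ptp(W@d),np.ptp(W@[-d[1],d[0]]),rr)
# meter
print("tip",tri(sb((103,225)),tb((653,440))))
print("meter top corners:",[ray("top",tb(p),.094)[:2] for p in((647,460),(700,467),(675,640))])
E
python3 fit.py
```

```text
[0.61729917 0.22655833 1.12426841]
[[-0.4 -1. ]
 [-1.2 -1. ]
 [-0.1 -1.2]
 [-0.  -0.3]
 [-0.2 -2.2]
 [ 0.1 -0.2]
 [-0.6 -1.9]
 [-1.6 -1. ]
 [-1.1 -0.2]
 [-0.1 -0.9]]
handle [0.56064222 0.10822224 0.0478    ] peg [0.4695262  0.36715758 0.251     ]
handle tri [0.50045104 0.13560686 0.04069857] [0.50199917 0.13625781 0.04781998]
peg tri [0.45431675 0.3744894  0.24810431] [0.45419302 0.3744988  0.251     ]
short dot top [ 0.47449252 -0.19963621] scene [ 0.47837841 -0.19777663] tri [ 0.47497247 -0.19959309  0.01605053]
long dot top [ 0.64319545 -0.1820679 ] scene [ 0.64676903 -0.17950051] tri [ 0.64414376 -0.18159494  0.01610804]
mid dot top [ 0.64730485 -0.05129141] scene [ 0.65145639 -0.04865614] tri [ 0.6484982  -0.05033098  0.0154999 ]
[ 0.61406443 -0.03775999] ang -0.3361810161803347 len 0.1137620449508634 0.04375477546345588 ((616.2264404296875, -38.46870422363281), (43.15462112426758, 113.75819396972656), 70.14166259765625)
[ 0.59716965 -0.18415199] ang 0.06785296202073197 len 0.13566373802168818 0.04371303164929438 ((599.5313720703125, -183.99200439453125), (135.6226348876953, 43.557918548583984), 3.7367327213287354)
[ 0.45035678 -0.20691555] ang 0.2687759302794573 len 0.09377468913156983 0.043265091823472435 ((451.5500793457031, -205.57823181152344), (93.77205657958984, 43.147029876708984), 15.618199348449707)
tip [ 0.52016484 -0.40869804  0.02531999]
meter top corners: [array([ 0.49479538, -0.3832468 ]), array([ 0.49055621, -0.41633841]), array([ 0.38209852, -0.39412514])]
```

Run:
```python
from h import *
t=cv2.imread("pics/top0.png");s=cv2.imread("pics/scene0.png")
crop(t,"t_m",(395,210,450,280),8)
crop(s,"s_m",(125,180,180,240),9)
```

```text
(no output)
```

View pics/t_m.png

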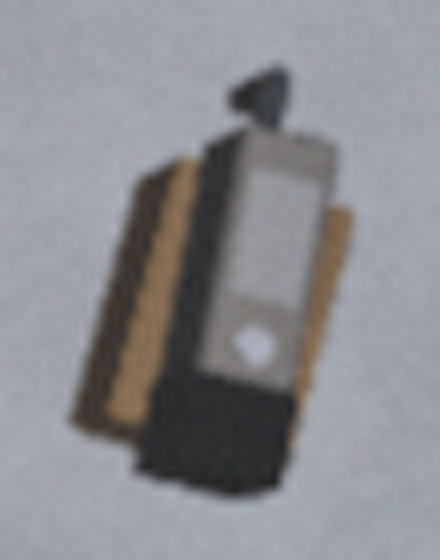

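View pics/s_m.png

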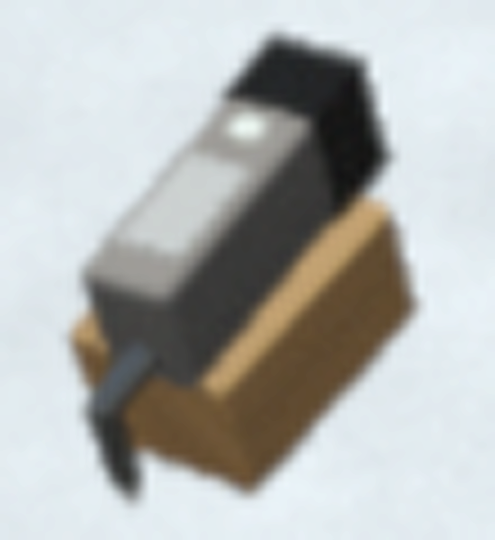

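Run:
```python
from h import *
from scipy.optimize import least_squares
def w(q,p):
    c,s=np.cos(q[2]),np.sin(q[2]);return np.array([q[0]+c*p[0]-s*p[1],q[1]+s*p[0]+c*p[1],p[2]])
t=lambda p:np.array(p)/8+[395,210]-.44
s=lambda p:np.array(p)/9+[125,180]-.44
def run(obs,q0):
    f=lambda q:np.concatenate([proj(n,w(q,p))-u for n,u,p in obs])
    r=least_squares(f,q0,loss="soft_l1");print(r.x,f(r.x).reshape(-1,2).round(1).tolist());return r.x
M=[("top",t((248,130)),[.055,.016,.094]),("top",t((335,140)),[.055,-.016,.094]),("top",t((280,488)),[-.055,-.016,.094]),
("scene",s((88,278)),[.055,-.016,.094]),("scene",s((175,298)),[.055,.016,.094]),("scene",s((365,65)),[-.055,.016,.094]),("scene",s((275,38)),[-.055,-.016,.094]),("scene",s((132,495)),[.077,0,.02])]
q=run(M,[.44,-.39,-.18]);print("tip",w(q,[.077,0,.02]))
R=[("top",t((190,157)),[.045,.03,.05]),("top",t((352,208)),[.045,-.03,.05]),("top",t((110,415)),[-.045,.03,.05]),
("scene",s((213,390)),[.045,.03,.05]),("scene",s((250,490)),[.045,.03,.0]),("scene",s((395,205)),[-.045,.03,.05]),("scene",s((415,308)),[-.045,.03,.0]),("scene",s((75,335)),[.045,-.03,.05])]
run(R,[.44,-.39,-.18])
```

```text
[ 0.44272538 -0.38884697 -0.23415533] [[-1.2, -1.7], [0.6, 0.1], [-0.2, -0.4], [-1.0, -1.2], [-0.3, -0.5], [-0.1, -0.8], [0.1, -0.4], [1.0, 0.3]]
tip [ 0.5176241  -0.40671263  0.02      ]
[ 0.44448776 -0.39668169 -0.31956543] [[-0.7, -0.8], [1.5, 0.2], [0.0, -0.2], [0.7, -0.3], [0.4, 0.7], [-0.2, -0.6], [0.6, 0.0], [-1.6, -0.9]]
```

```bash
cat > go.py <<'E'
import sys
from h import *
def go(x,y,z,yaw=None,s=None):
    s=s or arm.sense();p=s["tcp_pos"];r=s["eef_rot"];psi=r[2]
    t=0
    if yaw is not None:
        d=(yaw-psi+np.pi)%(2*np.pi)-np.pi
        t=-np.degrees(d)/5;psi=yaw
    d=np.array([x,y,z])-p
    v=np.array([d[0]*np.cos(psi)+d[1]*np.sin(psi),d[0]*np.sin(psi)-d[1]*np.cos(psi),-d[2]])/.025
    n=max(1,int(np.ceil(np.abs(v).max()/.98)))
    print("t=%.2f pos"%s["time"],p.round(4),"rpy",r.round(4),"F",s["wrist_force"].round(1),"w",round(s["width"],4))
    print("turn total %.2f | travel total"%t,v.round(2),"rows",n,"each",(v/n).round(3))
if __name__=="__main__":
    a=[float(q) for q in sys.argv[1:]];go(*a)
E
python3 go.py .42 0 .23 2.908; python3 go.py .205 .616 .23 2.908
```

```text
t=0.10 pos [0.2047 0.616  0.23  ] rpy [-3.1392e+00  1.0000e-04  2.8209e+00] F [-0.4 -0.  -0. ] w 0.0852
turn total -1.00 | travel total [-14.08 -21.98   0.  ] rows 23 each [-0.612 -0.956  0.   ]
t=0.10 pos [0.2047 0.616  0.23  ] rpy [-3.1392e+00  1.0000e-04  2.8209e+00] F [-0.4 -0.  -0. ] w 0.0852
turn total -1.00 | travel total [-0.01  0.    0.  ] rows 1 each [-0.013  0.001  0.   ]
```

>>> jog_arm:
  commands:
    - {"travel": [0, 0, 0], "turn": -1}
    - {"travel": [-0.61, -0.95, 0]}
    - {"travel": [-0.61, -0.95, 0]}
    - {"travel": [-0.61, -0.95, 0]}
    - {"travel": [-0.61, -0.95, 0]}
    - {"travel": [-0.61, -0.95, 0]}
    - {"travel": [-0.61, -0.95, 0]}
    - {"travel": [-0.61, -0.95, 0]}
    - {"travel": [-0.61, -0.95, 0]}
    - {"travel": [-0.61, -0.95, 0]}
    - {"travel": [-0.61, -0.95, 0]}
    - {"travel": [-0.61, -0.95, 0]}
    - {"travel": [-0.61, -0.95, 0]}
    - {"travel": [-0.61, -0.95, 0]}
    - {"travel": [-0.61, -0.95, 0]}
    - {"travel": [-0.61, -0.95, 0]}
    - {"travel": [-0.61, -0.95, 0]}
    - {"travel": [-0.61, -0.95, 0]}
    - {"travel": [-0.61, -0.95, 0]}
    - {"travel": [-0.61, -0.95, 0]}

```text
$.commands[1]: bad value
```

```bash
python3 go.py .443 -.389 .17 2.908
```

```text
t=0.10 pos [0.2047 0.616  0.23  ] rpy [-3.1392e+00  1.0000e-04  2.8209e+00] F [-0.4 -0.  -0. ] w 0.0852
turn total -1.00 | travel total [-18.58 -36.9    2.4 ] rows 38 each [-0.489 -0.971  0.063]
```

>>> jog_arm:
  commands:
    - {"travel": [0, 0, 0], "turn": -1}
    - {"travel": [-0.61, -0.95, 0], "turn": 0}
    - {"travel": [-0.61, -0.95, 0], "turn": 0}
    - {"travel": [-0.61, -0.95, 0], "turn": 0}
    - {"travel": [-0.61, -0.95, 0], "turn": 0}
    - {"travel": [-0.61, -0.95, 0], "turn": 0}
    - {"travel": [-0.61, -0.95, 0], "turn": 0}
    - {"travel": [-0.61, -0.95, 0], "turn": 0}
    - {"travel": [-0.61, -0.95, 0], "turn": 0}
    - {"travel": [-0.61, -0.95, 0], "turn": 0}
    - {"travel": [-0.61, -0.95, 0], "turn": 0}
    - {"travel": [-0.61, -0.95, 0], "turn": 0}
    - {"travel": [-0.61, -0.95, 0], "turn": 0}
    - {"travel": [-0.61, -0.95, 0], "turn": 0}
    - {"travel": [-0.61, -0.95, 0], "turn": 0}
    - {"travel": [-0.61, -0.95, 0], "turn": 0}
    - {"travel": [-0.61, -0.95, 0], "turn": 0}
    - {"travel": [-0.61, -0.95, 0], "turn": 0}
    - {"travel": [-0.61, -0.95, 0], "turn": 0}
    - {"travel": [-0.61, -0.95, 0], "turn": 0}

```text
time: 1.77
tcp_pos: [0.3822, 0.1092, 0.2309]
eef_rot: [-3.141, -0.001, 2.908]
wrist_force: [1.2, 0.0, -0.9]
width: 0.0853
```

```bash
python3 go.py .443 -.389 .17 2.908
```

```text
t=1.77 pos [0.3822 0.1092 0.2309] rpy [-3.1415e+00 -6.0000e-04  2.9081e+00] F [ 1.2  0.  -0.9] w 0.0853
turn total 0.00 | travel total [ -6.98 -18.82   2.44] rows 20 each [-0.349 -0.941  0.122]
```

>>> jog_arm:
  commands:
    - {"travel": [-0.37, -0.99, 0.12], "turn": 0}
    - {"travel": [-0.37, -0.99, 0.12], "turn": 0}
    - {"travel": [-0.37, -0.99, 0.12], "turn": 0}
    - {"travel": [-0.37, -0.99, 0.12], "turn": 0}
    - {"travel": [-0.37, -0.99, 0.12], "turn": 0}
    - {"travel": [-0.37, -0.99, 0.12], "turn": 0}
    - {"travel": [-0.37, -0.99, 0.12], "turn": 0}
    - {"travel": [-0.37, -0.99, 0.12], "turn": 0}
    - {"travel": [-0.37, -0.99, 0.12], "turn": 0}
    - {"travel": [-0.37, -0.99, 0.12], "turn": 0}
    - {"travel": [-0.37, -0.99, 0.12], "turn": 0}
    - {"travel": [-0.37, -0.99, 0.12], "turn": 0}
    - {"travel": [-0.37, -0.99, 0.12], "turn": 0}
    - {"travel": [-0.37, -0.99, 0.12], "turn": 0}
    - {"travel": [-0.37, -0.99, 0.12], "turn": 0}
    - {"travel": [-0.37, -0.99, 0.12], "turn": 0}
    - {"travel": [-0.37, -0.99, 0.12], "turn": 0}
    - {"travel": [-0.37, -0.99, 0.12], "turn": 0}
    - {"travel": [-0.3, -0.9, 0.12], "turn": 0}
    - {"travel": [0, 0, 0], "turn": 0}

```text
time: 3.43
tcp_pos: [0.4415, -0.3901, 0.1739]
eef_rot: [-3.136, -0.001, 2.902]
wrist_force: [-0.3, -0.1, 0.2]
width: 0.0853
```

```bash
python3 go.py .443 -.389 .06 2.908
python3 - <<'E'
from h import *
grab("top","t1");grab("scene","s1")
E
```

```text
t=3.43 pos [ 0.4415 -0.3901  0.1739] rpy [-3.1363e+00 -8.0000e-04  2.9025e+00] F [-0.3 -0.1  0.2] w 0.0853
turn total -0.06 | travel total [-0.05  0.05  4.56] rows 5 each [-0.01   0.011  0.911]
```

View pics/t1.png

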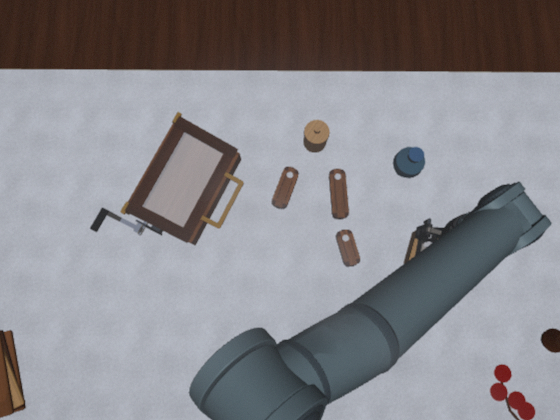

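View pics/s1.png

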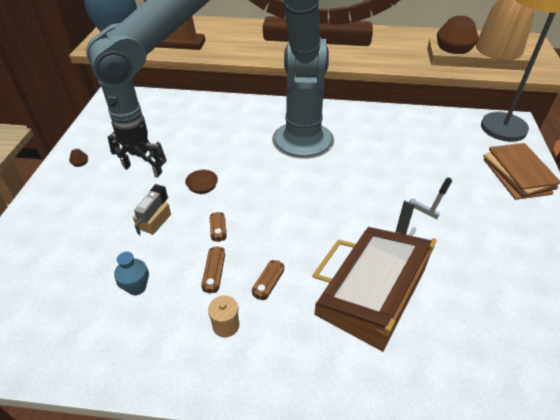

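>>> jog_arm:
  commands:
    - {"travel": [-0.01, 0.01, 0.91], "turn": -0.06}
    - {"travel": [-0.01, 0.01, 0.91], "turn": 0}
    - {"travel": [-0.01, 0.01, 0.91], "turn": 0}
    - {"travel": [-0.01, 0.01, 0.91], "turn": 0}
    - {"travel": [-0.01, 0.01, 0.91], "turn": 0}
    - {"travel": [0, 0, 0], "turn": 0}
    - {"travel": [0, 0, 0], "turn": 0}
    - {"travel": [0, 0, 0], "turn": 0}

```text
time: 4.2
tcp_pos: [0.4458, -0.3835, 0.0616]
eef_rot: [-3.142, 0.001, 2.914]
wrist_force: [-0.6, -0.4, -0.2]
width: 0.0856
```

>>> jog_arm:
  commands:
    - {"travel": [0, 0, 0], "turn": 0}
    - {"travel": [0, 0, 0], "turn": 0}
    - {"travel": [0, 0, 0], "turn": 0}
    - {"travel": [0, 0, 0], "turn": 0}
    - {"travel": [0, 0, 0], "turn": 0}
    - {"travel": [0, 0, 0], "turn": 0}
    - {"travel": [0, 0, 0], "turn": 0}
    - {"travel": [0, 0, 0], "turn": 0}
    - {"travel": [0, 0, 0], "turn": 0}
    - {"travel": [0, 0, 0], "turn": 0}
  gripper: 1
  squeeze: 45

```text
time: 5.03
tcp_pos: [0.4455, -0.3849, 0.0616]
eef_rot: [-3.141, 0.002, 2.913]
wrist_force: [-0.7, -0.8, 5.6]
width: 0.0312
```

```bash
python3 go.py .443 -.389 .06 2.908
python3 - <<'E'
from h import *
grab("scene","s2",(90,130,210,250),5)
E
```

```text
t=5.03 pos [ 0.4455 -0.3849  0.0616] rpy [-3.1406e+00  1.9000e-03  2.9129e+00] F [-0.7 -0.8  5.6] w 0.0312
turn total 0.06 | travel total [ 0.06 -0.18  0.06] rows 1 each [ 0.059 -0.181  0.065]
```

View pics/s2.png

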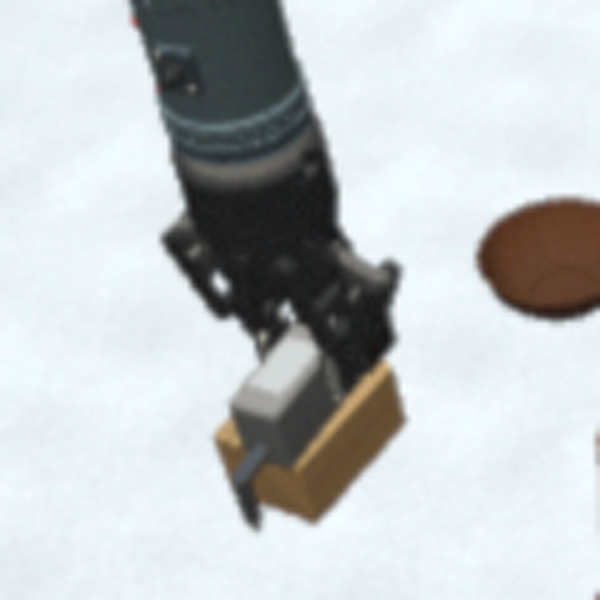

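>>> jog_arm:
  commands:
    - {"travel": [0, 0, -0.3], "turn": 0}
    - {"travel": [0, 0, -0.6], "turn": 0}
    - {"travel": [0, 0, -0.8], "turn": 0}
    - {"travel": [0, 0, -0.8], "turn": 0}
    - {"travel": [0, 0, -0.8], "turn": 0}
    - {"travel": [0, 0, 0], "turn": 0}
    - {"travel": [0, 0, 0], "turn": 0}
    - {"travel": [0, 0, 0], "turn": 0}

```text
time: 5.75
tcp_pos: [0.4445, -0.3829, 0.1425]
eef_rot: [3.14, -0.001, 2.914]
wrist_force: [0.3, 0.5, -2.4]
width: 0.0313
```

Run:
```python
from h import *
grab("scene","s3",(90,130,230,250),5);grab("top","t3",(360,170,500,270),5)
s=arm.sense();p=s["tcp_pos"];print(p,s["eef_rot"],s["width"],s["wrist_force"])
tip=p+[.0731,-.0170,-.0416];a=proj("scene",tip);b=proj("top",tip);print(tip,a,(a-[90,130])*5,b,(b-[360,170])*5)
```

```text
[ 0.44411696 -0.38265225  0.14163203] [ 3.14030870e+00 -2.70932402e-03  2.91364621e+00] 0.03140263192741846 [ 0.86734061  0.12546529 -1.62086476]
[ 0.51721696 -0.39965225  0.10003203] [135.95998997 214.86809078] [229.79994984 424.3404539 ] [430.23406951 216.92235521] [351.17034757 234.61177603]
```

View pics/s3.png

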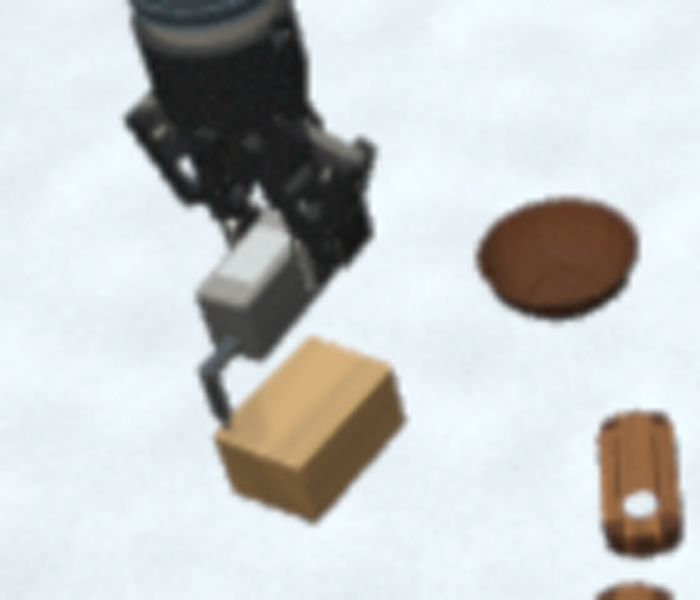

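View pics/t3.png

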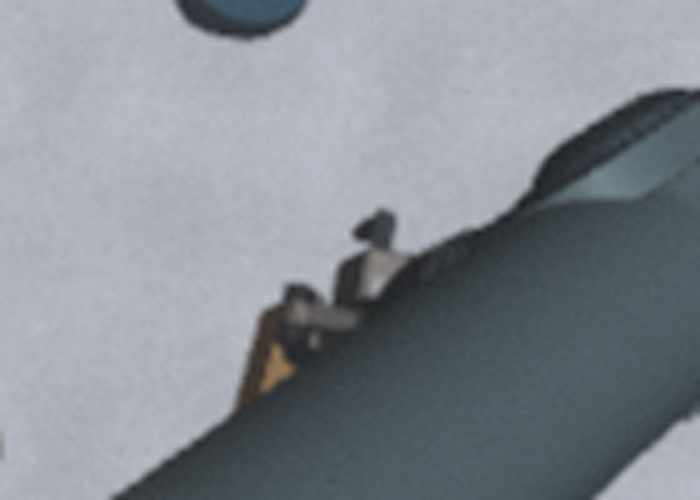

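```bash
python3 go.py .4029 -.182 .1
```

```text
t=5.85 pos [ 0.4441 -0.3827  0.1416] rpy [ 3.1403e+00 -2.7000e-03  2.9136e+00] F [ 0.9  0.1 -1.6] w 0.0314
turn total 0.00 | travel total [3.42 7.45 1.67] rows 8 each [0.427 0.931 0.208]
```

>>> jog_arm:
  commands:
    - {"travel": [0.34, 0.75, 0], "turn": 0}
    - {"travel": [0.34, 0.75, 0.1], "turn": 0}
    - {"travel": [0.34, 0.75, 0.2], "turn": 0}
    - {"travel": [0.34, 0.75, 0.2], "turn": 0}
    - {"travel": [0.34, 0.75, 0.2], "turn": 0}
    - {"travel": [0.34, 0.75, 0.2], "turn": 0}
    - {"travel": [0.34, 0.75, 0.2], "turn": 0}
    - {"travel": [0.34, 0.75, 0.2], "turn": 0}
    - {"travel": [0.34, 0.75, 0.2], "turn": 0}
    - {"travel": [0.34, 0.75, 0.2], "turn": 0}
    - {"travel": [0, 0, 0], "turn": 0}
    - {"travel": [0, 0, 0], "turn": 0}
    - {"travel": [0, 0, 0], "turn": 0}
    - {"travel": [0, 0, 0], "turn": 0}
    - {"travel": [0, 0, 0], "turn": 0}

```text
time: 7.1
tcp_pos: [0.4049, -0.1833, 0.1008]
eef_rot: [-3.141, 0.001, 2.911]
wrist_force: [0.9, 1.4, -1.9]
width: 0.0316
```

```bash
python3 go.py .4029 -.182 .0616;  python3 - <<'E'
from h import *
grab("scene","s4",(150,150,310,310),4.5)
s=arm.sense();p=s["tcp_pos"]
tip=p+[.0731,-.0170,-.0416];a=proj("scene",tip);b=proj("scene",[.476,-.199,.02]);print(tip,(a-[150,150])*4.5,(b-[150,150])*4.5)
E
```

```text
t=7.10 pos [ 0.4049 -0.1833  0.1008] rpy [-3.1407e+00  1.0000e-03  2.9115e+00] F [ 0.9  1.4 -1.9] w 0.0316
turn total 0.00 | travel total [0.09 0.03 1.57] rows 2 each [0.045 0.016 0.785]
[ 0.47795568 -0.20016709  0.05922468] [294.31678013 319.83000912] [303.6105744  360.83506782]
```

View pics/s4.png

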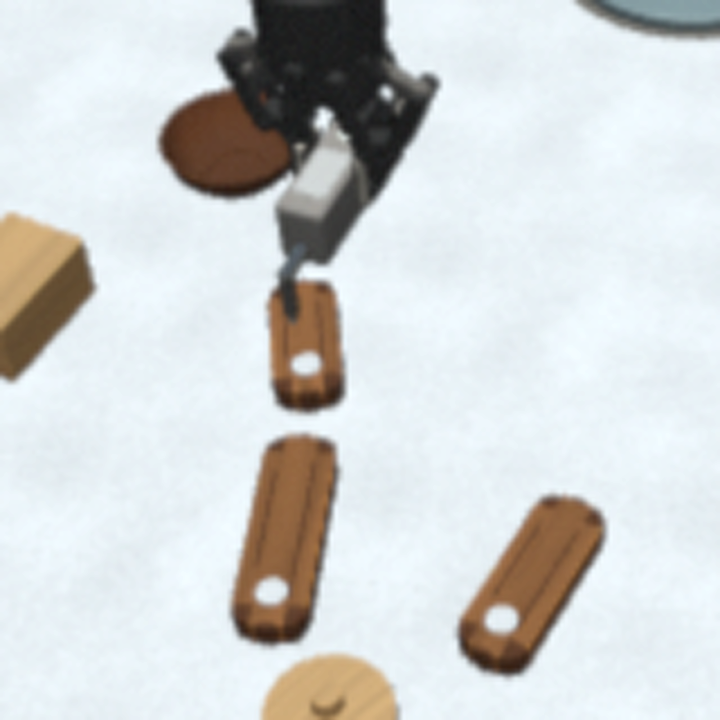

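>>> jog_arm:
  commands:
    - {"travel": [0.03, 0.04, 0.4], "turn": 0}
    - {"travel": [0.03, 0.03, 0.5], "turn": 0}
    - {"travel": [0, 0, 0.3], "turn": 0}
    - {"travel": [0, 0, 0.2], "turn": 0}
    - {"travel": [0, 0, 0], "turn": 0}
    - {"travel": [0, 0, 0], "turn": 0}
    - {"travel": [0, 0, 0], "turn": 0}

```text
time: 7.73
tcp_pos: [0.4039, -0.1803, 0.0659]
eef_rot: [-3.141, 0.001, 2.913]
wrist_force: [0.4, 0.4, -1.2]
width: 0.031
```

```bash
python3 - <<'E'
from h import *
grab("scene","s5",(190,190,270,270),8)
s=arm.sense();p=s["tcp_pos"]
tip=p+[.0731,-.0170,-.0416];a=proj("scene",tip);print(tip,(a-[190,190])*8,s["wrist_force"])
E
```

```text
[ 0.47711193 -0.19727913  0.02438952] [222.61466997 315.86253121] [-0.33970832  0.01406336 -0.67624757]
```

View pics/s5.png

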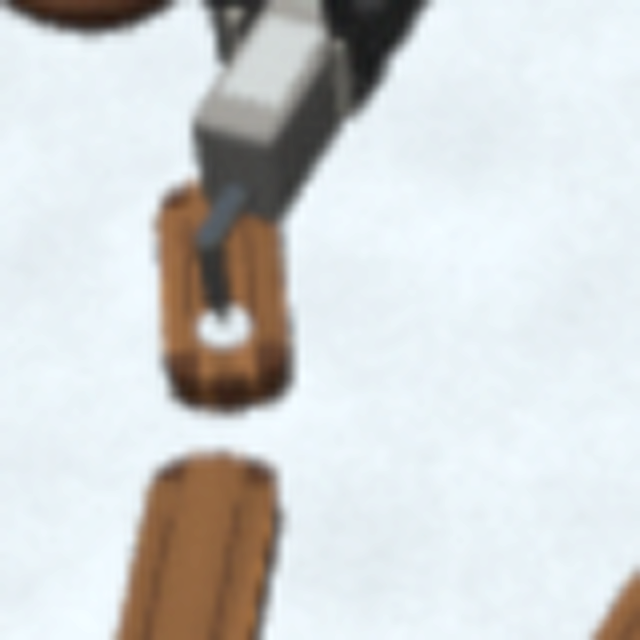

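>>> jog_arm:
  commands:
    - {"travel": [0, 0, 0.05], "turn": 0}
    - {"travel": [0, 0, 0.05], "turn": 0}
    - {"travel": [0, 0, 0.04], "turn": 0}
    - {"travel": [0, 0, 0], "turn": 0}
    - {"travel": [0, 0, 0], "turn": 0}

```text
time: 8.2
tcp_pos: [0.4034, -0.1798, 0.062]
eef_rot: [3.142, -0.0, 2.913]
wrist_force: [0.3, -0.1, -0.9]
width: 0.0309
```

>>> jog_arm:
  commands:
    - {"travel": [0, 0, 0.04], "turn": 0}
    - {"travel": [0, 0, 0], "turn": 0}
    - {"travel": [0, 0, 0], "turn": 0}

```text
time: 8.45
tcp_pos: [0.4036, -0.1799, 0.0612]
eef_rot: [3.141, -0.0, 2.913]
wrist_force: [-0.8, 0.8, 1.7]
width: 0.0316
```

>>> jog_arm:
  commands:
    - {"travel": [0, 0, 0.04], "turn": 0}
    - {"travel": [0, 0, 0], "turn": 0}
    - {"travel": [0, 0, 0], "turn": 0}

```text
time: 8.7
tcp_pos: [0.4034, -0.18, 0.0604]
eef_rot: [3.141, -0.0, 2.913]
wrist_force: [-3.0, 1.4, 6.3]
width: 0.0315
```

```bash
python3 - <<'E'
from h import *
grab("scene","s6",(190,190,270,270),8)
s=arm.sense();p=s["tcp_pos"];print(p,s["wrist_force"])
E
```

```text
[ 0.40335307 -0.1800017   0.06036592] [-2.57191184  1.76739216  6.19654627]
```

View pics/s6.png

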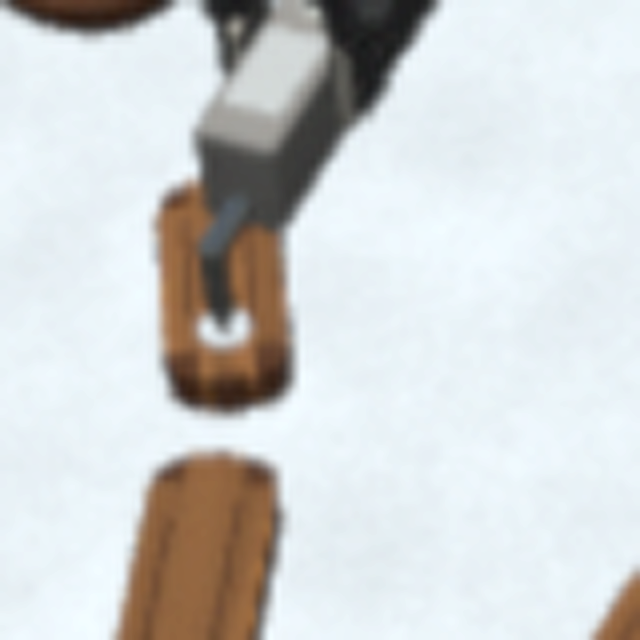

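>>> jog_arm:
  commands:
    - {"travel": [0, 0, -0.3], "turn": 0}
    - {"travel": [0, 0, -0.8], "turn": 0}
    - {"travel": [0, 0, -0.6], "turn": 0}

```text
time: 9.0
tcp_pos: [0.403, -0.1802, 0.103]
eef_rot: [-3.141, -0.001, 2.913]
wrist_force: [0.8, 0.1, -1.2]
width: 0.0315
```

```bash
python3 go.py .5764 -.032 .1005
```

```text
t=9.00 pos [ 0.403  -0.1802  0.103 ] rpy [-3.1405e+00 -1.0000e-03  2.9128e+00] F [ 0.8  0.1 -1.2] w 0.0315
turn total 0.00 | travel total [-5.41  7.35  0.1 ] rows 8 each [-0.676  0.918  0.013]
```

>>> jog_arm:
  commands:
    - {"travel": [-0.54, 0.735, 0], "turn": 0}
    - {"travel": [-0.54, 0.735, 0], "turn": 0}
    - {"travel": [-0.54, 0.735, 0], "turn": 0}
    - {"travel": [-0.54, 0.735, 0], "turn": 0}
    - {"travel": [-0.54, 0.735, 0], "turn": 0}
    - {"travel": [-0.54, 0.735, 0], "turn": 0}
    - {"travel": [-0.54, 0.735, 0], "turn": 0}
    - {"travel": [-0.54, 0.735, 0], "turn": 0}
    - {"travel": [-0.54, 0.735, 0], "turn": 0}
    - {"travel": [-0.54, 0.735, 0], "turn": 0}
    - {"travel": [0, 0, 0], "turn": 0}
    - {"travel": [0, 0, 0], "turn": 0}
    - {"travel": [0, 0, 0], "turn": 0}
    - {"travel": [0, 0, 0], "turn": 0}

```text
time: 10.17
tcp_pos: [0.5754, -0.0327, 0.1024]
eef_rot: [-3.141, -0.001, 2.912]
wrist_force: [0.8, 0.1, -0.8]
width: 0.0313
```

```bash
python3 go.py .5764 -.032 .0655
cat > tipv.py <<'E'
from h import *
import sys
n=sys.argv[1];x0,y0=int(sys.argv[2]),int(sys.argv[3]);k=7
grab("scene",n,(x0,y0,x0+100,y0+85),k)
im=cv2.imread(f"pics/{n}_raw.png").astype(int);m=(im.min(2)>185).astype(np.uint8)
s=arm.sense();p=s["tcp_pos"];tip=p+[.0731,-.0170,-.0416]
f=lambda q:((q-[x0,y0]+.5)*k).round(0)
print("tip",tip.round(4),f(proj("scene",tip)),"below at .02:",f(proj("scene",[tip[0],tip[1],.02])),"F",s["wrist_force"].round(1))
E
python3 tipv.py s7 220 210
```

```text
t=10.17 pos [ 0.5754 -0.0327  0.1024] rpy [-3.1407e+00 -1.0000e-03  2.9115e+00] F [ 0.8  0.1 -0.8] w 0.0313
turn total 0.00 | travel total [-0.03  0.04  1.48] rows 2 each [-0.016  0.019  0.738]
tip [ 0.6485 -0.0498  0.0608] [288. 472.] below at .02: [292. 540.] F [-0.4  0.  -1.5]
```

View pics/s7.png

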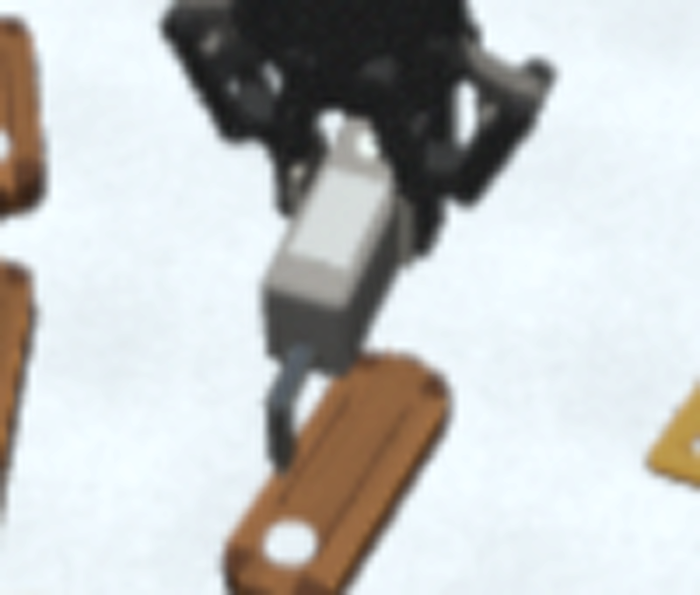

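View pics/s7_raw.png

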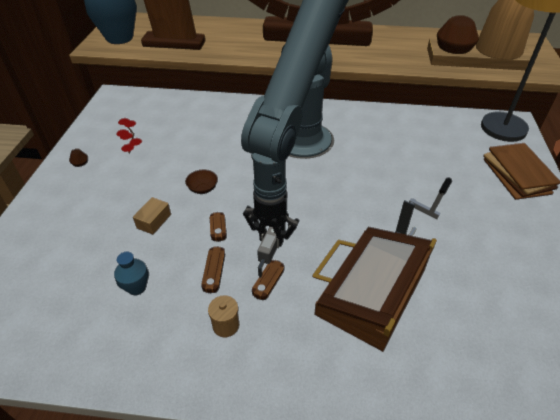

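>>> jog_arm:
  commands:
    - {"travel": [-0.02, 0.06, 0.4], "turn": 0}
    - {"travel": [0, 0, 0.6], "turn": 0}
    - {"travel": [0, 0, 0.35], "turn": 0}
    - {"travel": [0, 0, 0.15], "turn": 0}
    - {"travel": [0, 0, 0.08], "turn": 0}
    - {"travel": [0, 0, 0], "turn": 0}
    - {"travel": [0, 0, 0], "turn": 0}
    - {"travel": [0, 0, 0], "turn": 0}

```text
time: 10.88
tcp_pos: [0.5781, -0.0303, 0.0634]
eef_rot: [3.142, 0.001, 2.913]
wrist_force: [-0.3, 0.4, -1.6]
width: 0.0314
```

```bash
python3 tipv.py s8 220 230
```

```text
tip [ 0.6511 -0.0473  0.0219] [297. 404.] below at .02: [298. 407.] F [-0.8  0.6 -1.2]
```

View pics/s8.png

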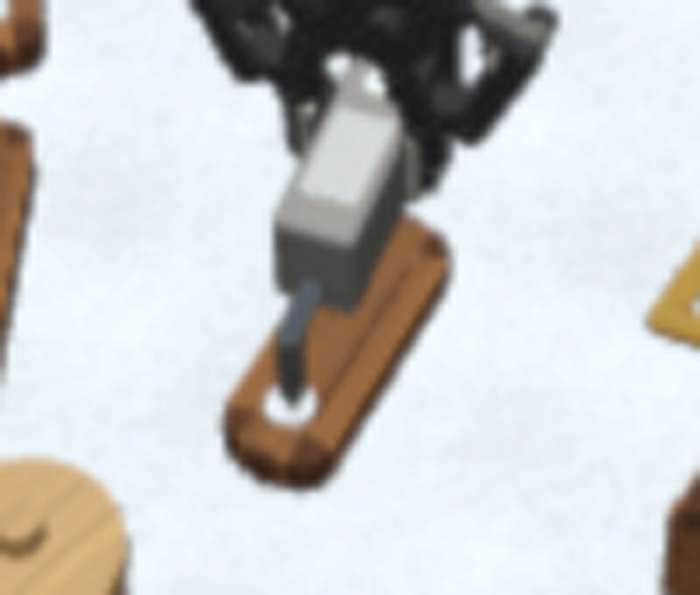

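Tip over the dot (tip ≈ (294,400), dot centre ≈ (290,403)). Lower.

>>> jog_arm:
  commands:
    - {"travel": [0, 0, 0.05], "turn": 0}
    - {"travel": [0, 0, 0.03], "turn": 0}
    - {"travel": [0, 0, 0], "turn": 0}
    - {"travel": [0, 0, 0], "turn": 0}

```text
time: 11.27
tcp_pos: [0.5778, -0.0301, 0.0613]
eef_rot: [3.141, 0.001, 2.913]
wrist_force: [1.4, 0.4, -0.0]
width: 0.0316
```

>>> jog_arm:
  commands:
    - {"travel": [0, 0, 0.04], "turn": 0}
    - {"travel": [0, 0, 0], "turn": 0}
    - {"travel": [0, 0, 0], "turn": 0}

```text
time: 11.52
tcp_pos: [0.5778, -0.0301, 0.0606]
eef_rot: [3.141, 0.001, 2.913]
wrist_force: [-2.2, 1.3, 4.4]
width: 0.0313
```

>>> jog_arm:
  commands:
    - {"travel": [0, 0, 0.04], "turn": 0}
    - {"travel": [0, 0, 0], "turn": 0}
    - {"travel": [0, 0, 0], "turn": 0}

```text
time: 11.77
tcp_pos: [0.5776, -0.0301, 0.0599]
eef_rot: [3.141, 0.0, 2.913]
wrist_force: [-3.2, 2.2, 7.9]
width: 0.0311
```

>>> jog_arm:
  commands:
    - {"travel": [0, 0, -0.3], "turn": 0}
    - {"travel": [0, 0, -0.8], "turn": 0}
    - {"travel": [0, 0, -0.6], "turn": 0}

```text
time: 12.02
tcp_pos: [0.5767, -0.0303, 0.1017]
eef_rot: [-3.141, -0.001, 2.913]
wrist_force: [0.6, -0.1, -0.9]
width: 0.0315
```

```bash
python3 go.py .5729 -.1625 .1005
```

```text
t=12.02 pos [ 0.5767 -0.0303  0.1017] rpy [-3.1406e+00 -1.2000e-03  2.9132e+00] F [ 0.6 -0.1 -0.9] w 0.0315
turn total 0.00 | travel total [-1.05 -5.19  0.05] rows 6 each [-0.175 -0.864  0.008]
```

>>> jog_arm:
  commands:
    - {"travel": [-0.15, -0.74, 0], "turn": 0}
    - {"travel": [-0.15, -0.74, 0], "turn": 0}
    - {"travel": [-0.15, -0.74, 0], "turn": 0}
    - {"travel": [-0.15, -0.74, 0], "turn": 0}
    - {"travel": [-0.15, -0.74, 0], "turn": 0}
    - {"travel": [-0.15, -0.74, 0], "turn": 0}
    - {"travel": [-0.15, -0.74, 0], "turn": 0}
    - {"travel": [0, 0, 0], "turn": 0}
    - {"travel": [0, 0, 0], "turn": 0}
    - {"travel": [0, 0, 0], "turn": 0}
    - {"travel": [0, 0, 0], "turn": 0}

```text
time: 12.93
tcp_pos: [0.574, -0.1603, 0.1014]
eef_rot: [3.14, -0.0, 2.916]
wrist_force: [-0.2, 0.6, -1.8]
width: 0.0315
```

```bash
python3 tipv.py s9 165 225
```

```text
tip [ 0.6471 -0.1772  0.0597] [314. 332.] below at .02: [326. 398.] F [-0.3 -0.5 -1. ]
```

View pics/s9.png

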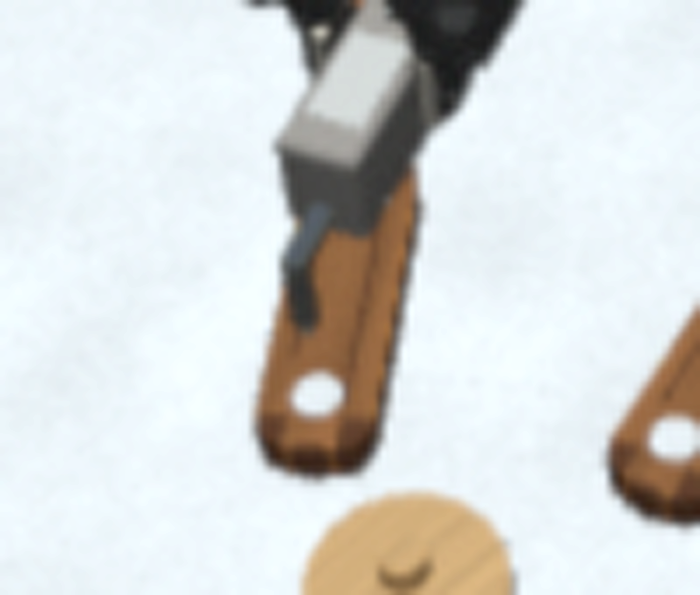

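View pics/s9_raw.png

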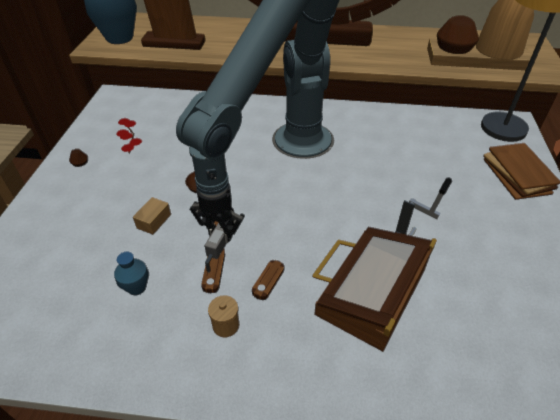

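>>> jog_arm:
  commands:
    - {"travel": [0, -0.06, 0.4], "turn": 0}
    - {"travel": [0, 0, 0.6], "turn": 0}
    - {"travel": [0, 0, 0.35], "turn": 0}
    - {"travel": [0, 0, 0.15], "turn": 0}
    - {"travel": [0, 0, 0.04], "turn": 0}
    - {"travel": [0, 0, 0], "turn": 0}
    - {"travel": [0, 0, 0], "turn": 0}
    - {"travel": [0, 0, 0], "turn": 0}

```text
time: 13.65
tcp_pos: [0.5737, -0.164, 0.0634]
eef_rot: [-3.141, 0.001, 2.913]
wrist_force: [-0.4, -0.6, -1.7]
width: 0.0315
```

```bash
python3 tipv.py s10 165 225
```

```text
tip [ 0.6468 -0.181   0.0218] [316. 393.] below at .02: [316. 396.] F [-0.4  0.2 -1.1]
```

View pics/s10.png

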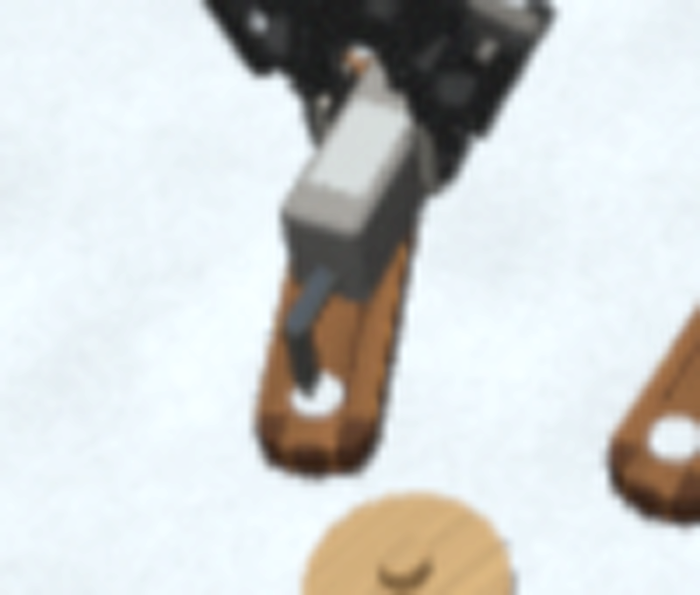

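>>> jog_arm:
  commands:
    - {"travel": [0, 0.08, 0], "turn": 0}
    - {"travel": [0, 0, 0.04], "turn": 0}
    - {"travel": [0, 0, 0.03], "turn": 0}
    - {"travel": [0, 0, 0], "turn": 0}
    - {"travel": [0, 0, 0], "turn": 0}

```text
time: 14.12
tcp_pos: [0.5738, -0.1617, 0.0612]
eef_rot: [-3.142, -0.0, 2.913]
wrist_force: [-0.8, 0.9, -1.2]
width: 0.0313
```

>>> jog_arm:
  commands:
    - {"travel": [0, 0, 0.04], "turn": 0}
    - {"travel": [0, 0, 0], "turn": 0}
    - {"travel": [0, 0, 0], "turn": 0}

```text
time: 14.37
tcp_pos: [0.5739, -0.1618, 0.0607]
eef_rot: [3.141, 0.0, 2.913]
wrist_force: [-1.6, 0.3, 2.9]
width: 0.0315
```

>>> jog_arm:
  commands:
    - {"travel": [0, 0, 0.04], "turn": 0}
    - {"travel": [0, 0, 0], "turn": 0}
    - {"travel": [0, 0, 0], "turn": 0}

```text
time: 14.62
tcp_pos: [0.5739, -0.1618, 0.0601]
eef_rot: [3.141, 0.0, 2.913]
wrist_force: [-3.0, 1.2, 5.7]
width: 0.0316
```

```bash
python3 tipv.py s11 165 225
```

```text
tip [ 0.647  -0.1788  0.0185] [323. 400.] below at .02: [322. 397.] F [-3.3  1.7  6.2]
```

View pics/s11.png

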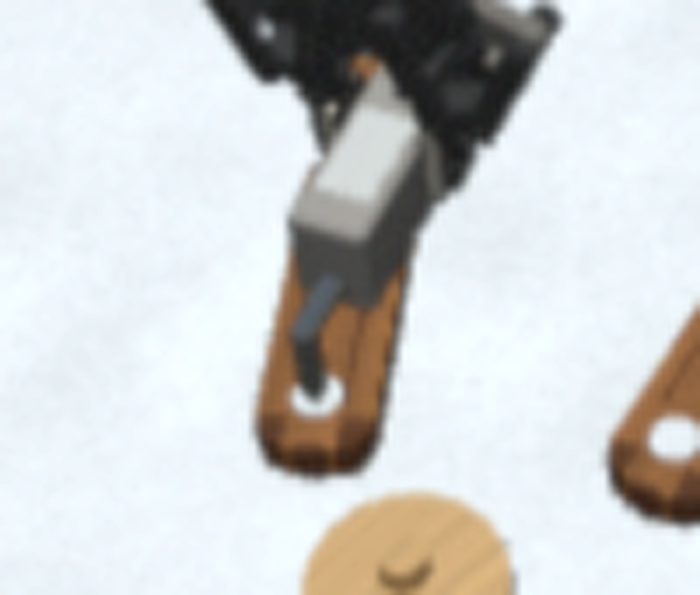

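>>> jog_arm:
  commands:
    - {"travel": [0, 0, -0.3], "turn": 0}
    - {"travel": [0, 0, -0.8], "turn": 0}
    - {"travel": [0, 0, -0.9], "turn": 0}
    - {"travel": [0, 0, -0.9], "turn": 0}
    - {"travel": [0, 0, -0.5], "turn": 0}

```text
time: 15.08
tcp_pos: [0.575, -0.1626, 0.1467]
eef_rot: [-3.141, 0.004, 2.913]
wrist_force: [-0.3, -0.0, -0.5]
width: 0.0311
```

```bash
python3 go.py .4455 -.3849 .1416 2.913
```

```text
t=15.08 pos [ 0.575  -0.1626  0.1467] rpy [-3.1413  0.0037  2.9129] F [-0.3 -0.  -0.5] w 0.0311
turn total -0.00 | travel total [ 3.03 -9.84  0.2 ] rows 11 each [ 0.276 -0.894  0.019]
```

>>> jog_arm:
  commands:
    - {"travel": [0.25, -0.82, 0], "turn": 0}
    - {"travel": [0.25, -0.82, 0], "turn": 0}
    - {"travel": [0.25, -0.82, 0], "turn": 0}
    - {"travel": [0.25, -0.82, 0], "turn": 0}
    - {"travel": [0.25, -0.82, 0], "turn": 0}
    - {"travel": [0.25, -0.82, 0], "turn": 0}
    - {"travel": [0.25, -0.82, 0], "turn": 0}
    - {"travel": [0.25, -0.82, 0], "turn": 0}
    - {"travel": [0.25, -0.82, 0], "turn": 0}
    - {"travel": [0.25, -0.82, 0], "turn": 0}
    - {"travel": [0.25, -0.82, 0], "turn": 0}
    - {"travel": [0.28, -0.82, 0], "turn": 0}
    - {"travel": [0, 0, 0], "turn": 0}
    - {"travel": [0, 0, 0], "turn": 0}
    - {"travel": [0, 0, 0], "turn": 0}
    - {"travel": [0, 0, 0], "turn": 0}

```text
time: 16.42
tcp_pos: [0.4455, -0.3826, 0.1438]
eef_rot: [3.14, -0.0, 2.916]
wrist_force: [0.0, 0.9, -1.4]
width: 0.0313
```

```bash
python3 go.py .4455 -.3849 .0616 2.913
```

```text
t=16.42 pos [ 0.4455 -0.3826  0.1438] rpy [ 3.1404e+00 -2.0000e-04  2.9157e+00] F [ 0.   0.9 -1.4] w 0.0313
turn total 0.03 | travel total [-0.02 -0.09  3.29] rows 4 each [-0.006 -0.023  0.822]
```

>>> jog_arm:
  commands:
    - {"travel": [0, -0.05, 0.7], "turn": 0}
    - {"travel": [0, -0.04, 0.8], "turn": 0}
    - {"travel": [0, 0, 0.8], "turn": 0}
    - {"travel": [0, 0, 0.5], "turn": 0}
    - {"travel": [0, 0, 0.2], "turn": 0}
    - {"travel": [0, 0, 0.1], "turn": 0}
    - {"travel": [0, 0, 0], "turn": 0}
    - {"travel": [0, 0, 0], "turn": 0}
    - {"travel": [0, 0, 0], "turn": 0}

```text
time: 17.17
tcp_pos: [0.4446, -0.3871, 0.068]
eef_rot: [-3.141, 0.002, 2.913]
wrist_force: [-0.0, -0.3, -0.9]
width: 0.0315
```

>>> jog_arm:
  commands:
    - {"travel": [0, 0, 0.07], "turn": 0}
    - {"travel": [0, 0, 0], "turn": 0}
    - {"travel": [0, 0, 0], "turn": 0}

```text
time: 17.42
tcp_pos: [0.444, -0.3865, 0.0653]
eef_rot: [-3.142, 0.001, 2.913]
wrist_force: [-0.4, -0.1, -1.0]
width: 0.0316
```

>>> jog_arm:
  commands:
    - {"travel": [0, 0, 0.08], "turn": 0}
    - {"travel": [0, 0, 0.04], "turn": 0}
    - {"travel": [0, 0, 0], "turn": 0}
    - {"travel": [0, 0, 0], "turn": 0}

```text
time: 17.75
tcp_pos: [0.4437, -0.3863, 0.0619]
eef_rot: [3.142, -0.0, 2.913]
wrist_force: [0.6, 1.2, -1.0]
width: 0.0318
```

>>> jog_arm:
  commands:
    - {"travel": [0, 0, 0.05], "turn": 0}
    - {"travel": [0, 0, 0], "turn": 0}
    - {"travel": [0, 0, 0], "turn": 0}

```text
time: 18.0
tcp_pos: [0.4439, -0.3864, 0.0617]
eef_rot: [3.141, -0.0, 2.913]
wrist_force: [-1.1, 2.2, 5.0]
width: 0.0315
```

Seated. Release.

>>> jog_arm:
  commands:
    - {"travel": [0, 0, 0], "turn": 0}
    - {"travel": [0, 0, 0], "turn": 0}
    - {"travel": [0, 0, 0], "turn": 0}
    - {"travel": [0, 0, 0], "turn": 0}
    - {"travel": [0, 0, 0], "turn": 0}
    - {"travel": [0, 0, 0], "turn": 0}
    - {"travel": [0, 0, 0], "turn": 0}
    - {"travel": [0, 0, -0.5], "turn": 0}
    - {"travel": [0, 0, -0.9], "turn": 0}
    - {"travel": [0, 0, -0.9], "turn": 0}
    - {"travel": [0, 0, -0.9], "turn": 0}
    - {"travel": [0, 0, -0.9], "turn": 0}
  gripper: -1

```text
time: 19.0
tcp_pos: [0.4436, -0.3866, 0.1651]
eef_rot: [-3.141, 0.0, 2.913]
wrist_force: [-0.0, -0.4, -0.2]
width: 0.0854
```

```bash
python3 go.py .5606 .1082 .15 2.695;python3 - <<'E'
from h import *
grab("scene","s12",(90,130,230,250),5)
E
```

```text
t=19.00 pos [ 0.4436 -0.3866  0.1651] rpy [-3.1414e+00  3.0000e-04  2.9127e+00] F [-0.  -0.4 -0.2] w 0.0854
turn total 2.50 | travel total [ 4.33 19.87  0.61] rows 21 each [0.206 0.946 0.029]
```

View pics/s12.png

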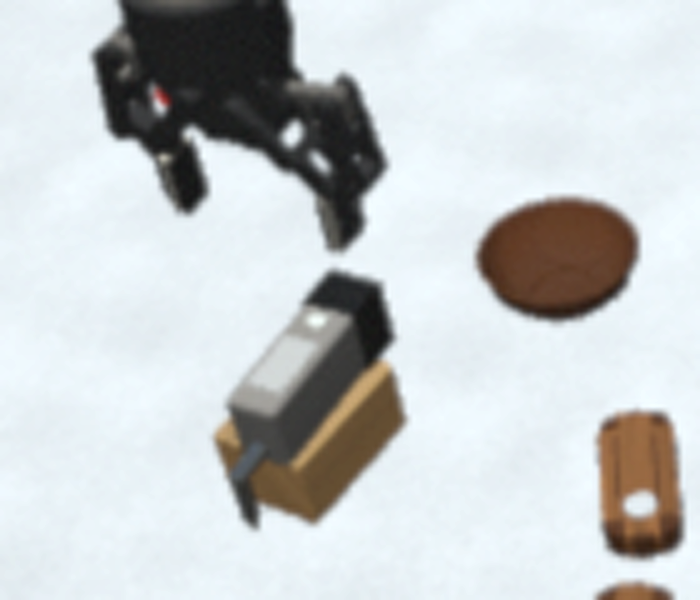

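>>> jog_arm:
  commands:
    - {"travel": [0, 0, 0], "turn": 0.84}
    - {"travel": [0, 0, 0], "turn": 0.83}
    - {"travel": [0, 0, 0], "turn": 0.83}
    - {"travel": [0.2, 0.94, 0], "turn": 0}
    - {"travel": [0.2, 0.94, 0], "turn": 0}
    - {"travel": [0.2, 0.94, 0], "turn": 0}
    - {"travel": [0.2, 0.94, 0], "turn": 0}
    - {"travel": [0.2, 0.94, 0], "turn": 0}
    - {"travel": [0.2, 0.94, 0], "turn": 0}
    - {"travel": [0.2, 0.94, 0], "turn": 0}
    - {"travel": [0.2, 0.94, 0], "turn": 0}
    - {"travel": [0.2, 0.94, 0], "turn": 0}
    - {"travel": [0.2, 0.94, 0], "turn": 0}
    - {"travel": [0.2, 0.94, 0], "turn": 0}
    - {"travel": [0.2, 0.94, 0], "turn": 0}
    - {"travel": [0.2, 0.94, 0], "turn": 0}
    - {"travel": [0.2, 0.94, 0], "turn": 0}
    - {"travel": [0.2, 0.94, 0], "turn": 0}
    - {"travel": [0.2, 0.94, 0], "turn": 0}
  gripper: 0

```text
time: 20.63
tcp_pos: [0.5343, -0.0117, 0.1641]
eef_rot: [3.141, 0.001, 2.695]
wrist_force: [-0.1, 0.0, 0.6]
width: 0.0427
```

```bash
python3 go.py .5606 .1082 .12 2.695
```

```text
t=20.63 pos [ 0.5343 -0.0117  0.1641] rpy [3.1406e+00 5.0000e-04 2.6946e+00] F [-0.1  0.   0.6] w 0.0427
turn total -0.00 | travel total [1.12 4.78 1.76] rows 5 each [0.225 0.956 0.353]
```

>>> jog_arm:
  commands:
    - {"travel": [0.2, 0.8, 0.3], "turn": 0}
    - {"travel": [0.2, 0.8, 0.3], "turn": 0}
    - {"travel": [0.2, 0.8, 0.3], "turn": 0}
    - {"travel": [0.2, 0.8, 0.3], "turn": 0}
    - {"travel": [0.2, 0.8, 0.3], "turn": 0}
    - {"travel": [0.1, 0.6, 0.2], "turn": 0}
    - {"travel": [0, 0, 0], "turn": 0}
    - {"travel": [0, 0, 0], "turn": 0}
    - {"travel": [0, 0, 0], "turn": 0}
    - {"travel": [0, 0, 0], "turn": 0}

```text
time: 21.47
tcp_pos: [0.559, 0.1007, 0.1212]
eef_rot: [-3.141, 0.001, 2.692]
wrist_force: [-0.2, 0.1, 0.2]
width: 0.0428
```

```bash
python3 go.py .5606 .1082 .029 2.695;python3 - <<'E'
from h import *
grab("scene","s13",(270,170,410,290),5)
s=arm.sense();p=s["tcp_pos"]
for q in (p,[.5606,.1082,.0478]): print((proj("scene",q)-[270,170]+.5)*5)
E
```

```text
t=21.47 pos [0.559  0.1007 0.1212] rpy [-3.1411e+00  9.0000e-04  2.6920e+00] F [-0.2  0.1  0.2] w 0.0428
turn total -0.03 | travel total [0.07 0.3  3.69] rows 4 each [0.018 0.075 0.922]
[283.28112635 344.49636603]
[287.49788118 441.9456094 ]
```

View pics/s13.png

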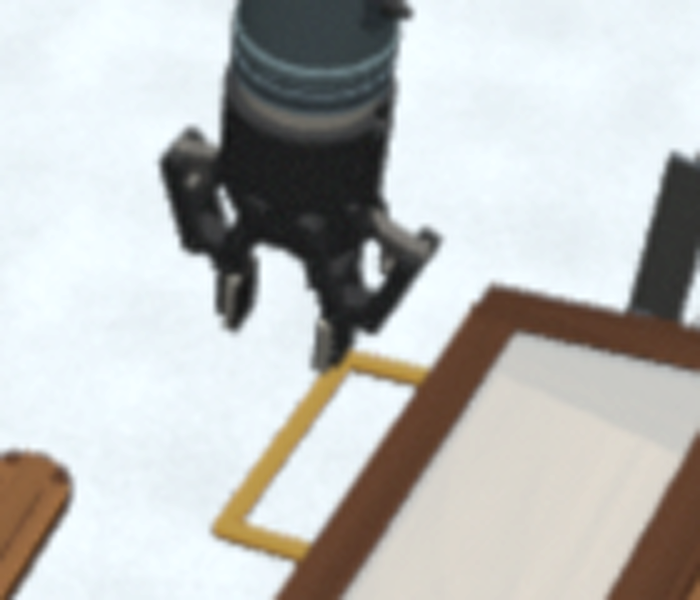

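>>> jog_arm:
  commands:
    - {"travel": [0.07, 0.22, 0], "turn": -0.03}
    - {"travel": [0, 0, 0.6], "turn": 0}
    - {"travel": [0, 0, 0.7], "turn": 0}
    - {"travel": [0, 0, 0.7], "turn": 0}
    - {"travel": [0, 0, 0.5], "turn": 0}
    - {"travel": [0, 0, 0], "turn": 0}
    - {"travel": [0, 0, 0], "turn": 0}
    - {"travel": [0, 0, 0], "turn": 0}
  gripper: 0.3

```text
time: 22.18
tcp_pos: [0.5602, 0.1084, 0.0586]
eef_rot: [3.141, 0.001, 2.697]
wrist_force: [0.1, -0.2, 0.1]
width: 0.0298
```

```bash
python3 go.py .5606 .1082 .036 2.695;python3 - <<'E'
from h import *
grab("scene","s14",(270,170,410,290),5);grab("top","t14",(150,130,290,250),5)
s=arm.sense();p=s["tcp_pos"]
for q in (p,[.5606,.1082,.0478]): print((proj("scene",q)-[270,170]+.5)*5)
E
```

```text
t=22.18 pos [0.5602 0.1084 0.0586] rpy [3.1413e+00 8.0000e-04 2.6974e+00] F [ 0.1 -0.2  0.1] w 0.0298
turn total 0.03 | travel total [-0.02 -0.    0.91] rows 1 each [-0.019 -0.001  0.906]
[289.95835835 428.05425014]
[287.49788118 441.9456094 ]
```

View pics/s14.png

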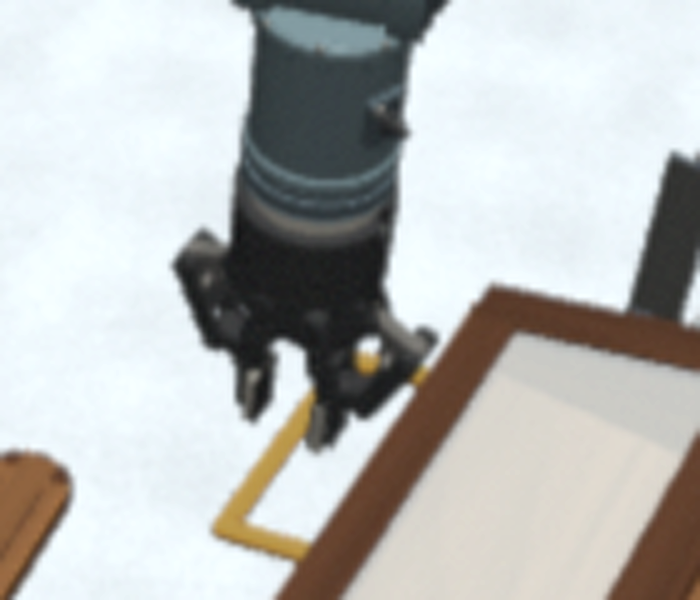

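View pics/t14.png

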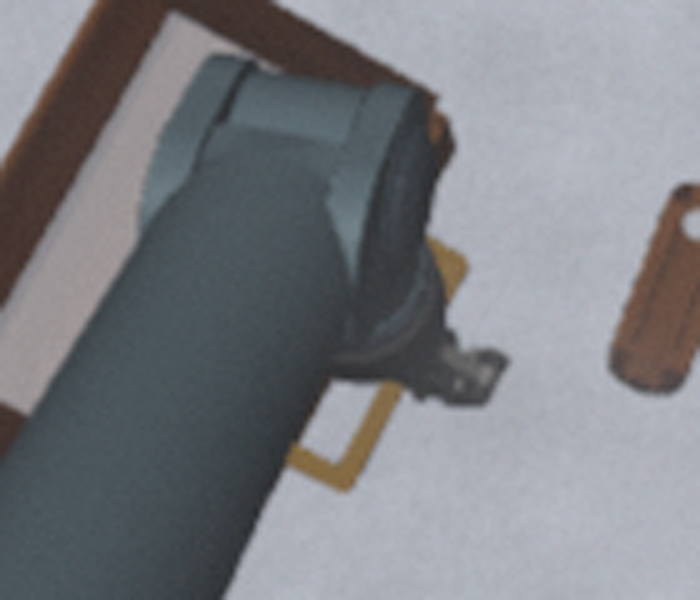

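>>> jog_arm:
  commands:
    - {"travel": [0, 0, 0.3], "turn": 0}
    - {"travel": [0, 0, 0.3], "turn": 0}
    - {"travel": [0, 0, 0.25], "turn": 0}
    - {"travel": [0, 0, 0], "turn": 0}
    - {"travel": [0, 0, 0], "turn": 0}

```text
time: 22.7
tcp_pos: [0.5589, 0.1085, 0.0362]
eef_rot: [-3.14, -0.001, 2.698]
wrist_force: [0.6, 0.0, -0.5]
width: 0.0299
```

>>> jog_arm:
  commands:
    - {"travel": [0, 0, 0], "turn": 0}
    - {"travel": [0, 0, 0], "turn": 0}
    - {"travel": [0, 0, 0], "turn": 0}
    - {"travel": [0, 0, 0], "turn": 0}
    - {"travel": [0, 0, 0], "turn": 0}
    - {"travel": [0, 0, 0], "turn": 0}
    - {"travel": [0, 0, 0], "turn": 0}
  gripper: 1
  squeeze: 30

```text
time: 23.28
tcp_pos: [0.5599, 0.1088, 0.0372]
eef_rot: [3.141, 0.0, 2.698]
wrist_force: [0.9, 0.9, -1.0]
width: 0.0106
```

```bash
python3 go.py .5606 .1082 .036 2.695;python3 - <<'E'
from h import *
grab("scene","s15",(270,170,410,290),5)
E
```

```text
t=23.28 pos [0.5599 0.1088 0.0372] rpy [3.1412e+00 4.0000e-04 2.6978e+00] F [ 0.9  0.9 -1. ] w 0.0106
turn total 0.03 | travel total [-0.04 -0.01  0.05] rows 1 each [-0.036 -0.007  0.047]
```

View pics/s15.png

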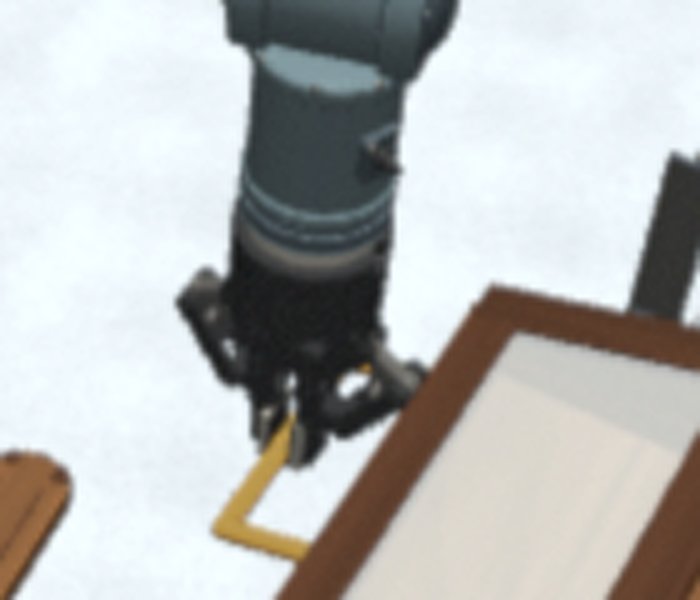

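Run:
```python
import numpy as np
def f(a): p=a-.28; return np.array([.085-.225*np.cos(p),.11+.225*np.sin(p)])
n=38;A=np.linspace(0,1.88,n+1)
P=np.array([f(a) for a in A]);D=np.diff(P,axis=0)/.025
cum=(P-P[0])/.025
# rounded with carry
c=np.zeros(2)
for i in range(n):
    d=np.round(cum[i+1]-c,2);c+=d;print(i+1,round(A[i+1],3),"ty %.2f tz %.2f"%(d[0],-d[1]),P[i+1].round(4))
```

```text
1 0.049 ty -0.11 tz -0.43 [-0.134   0.0586]
2 0.099 ty -0.09 tz -0.44 [-0.1363  0.0695]
3 0.148 ty -0.07 tz -0.44 [-0.1381  0.0805]
4 0.198 ty -0.05 tz -0.44 [-0.1392  0.0915]
5 0.247 ty -0.03 tz -0.44 [-0.1399  0.1027]
6 0.297 ty 0.00 tz -0.45 [-0.14    0.1138]
7 0.346 ty 0.02 tz -0.44 [-0.1395  0.1249]
8 0.396 ty 0.04 tz -0.45 [-0.1385  0.136 ]
9 0.445 ty 0.06 tz -0.44 [-0.1369  0.147 ]
10 0.495 ty 0.09 tz -0.44 [-0.1348  0.1579]
11 0.544 ty 0.10 tz -0.43 [-0.1322  0.1688]
12 0.594 ty 0.13 tz -0.42 [-0.129   0.1794]
13 0.643 ty 0.15 tz -0.42 [-0.1253  0.1899]
14 0.693 ty 0.16 tz -0.42 [-0.1211  0.2002]
15 0.742 ty 0.19 tz -0.40 [-0.1164  0.2103]
16 0.792 ty 0.21 tz -0.39 [-0.1112  0.2201]
17 0.841 ty 0.23 tz -0.39 [-0.1055  0.2297]
18 0.891 ty 0.25 tz -0.37 [-0.0994  0.239 ]
19 0.94 ty 0.26 tz -0.36 [-0.0927  0.248 ]
20 0.989 ty 0.28 tz -0.34 [-0.0857  0.2566]
21 1.039 ty 0.30 tz -0.33 [-0.0783  0.2648]
22 1.088 ty 0.31 tz -0.32 [-0.0704  0.2727]
23 1.138 ty 0.33 tz -0.30 [-0.0622  0.2802]
24 1.187 ty 0.35 tz -0.28 [-0.0536  0.2873]
25 1.237 ty 0.35 tz -0.26 [-0.0446  0.2939]
26 1.286 ty 0.37 tz -0.25 [-0.0354  0.3001]
27 1.336 ty 0.39 tz -0.23 [-0.0258  0.3058]
28 1.385 ty 0.39 tz -0.21 [-0.016   0.3111]
29 1.435 ty 0.40 tz -0.19 [-0.0059  0.3158]
30 1.484 ty 0.41 tz -0.17 [0.0044 0.3201]
31 1.534 ty 0.42 tz -0.15 [0.0148 0.3238]
32 1.583 ty 0.43 tz -0.13 [0.0255 0.327 ]
33 1.633 ty 0.43 tz -0.10 [0.0363 0.3297]
34 1.682 ty 0.44 tz -0.09 [0.0472 0.3318]
35 1.732 ty 0.44 tz -0.06 [0.0582 0.3334]
36 1.781 ty 0.44 tz -0.05 [0.0693 0.3345]
37 1.831 ty 0.45 tz -0.02 [0.0804 0.335 ]
38 1.88 ty 0.44 tz 0.01 [0.0916 0.3349]
```

>>> jog_arm:
  commands:
    - {"travel": [0, -0.11, -0.43], "turn": 0}
    - {"travel": [0, -0.09, -0.44], "turn": 0}
    - {"travel": [0, -0.07, -0.44], "turn": 0}
    - {"travel": [0, -0.05, -0.44], "turn": 0}
    - {"travel": [0, -0.03, -0.44], "turn": 0}
    - {"travel": [0, 0, -0.45], "turn": 0}
    - {"travel": [0, 0.02, -0.44], "turn": 0}
    - {"travel": [0, 0.04, -0.45], "turn": 0}
    - {"travel": [0, 0.06, -0.44], "turn": 0}
    - {"travel": [0, 0.09, -0.44], "turn": 0}
  squeeze: 40

```text
time: 24.17
tcp_pos: [0.558, 0.1051, 0.1483]
eef_rot: [-3.141, 0.0, 2.697]
wrist_force: [2.7, 1.4, -3.7]
width: 0.0101
```

```bash
cat > cab.py <<'E'
from h import *
Q=np.array([.6173,.2266,1.1243])
s=arm.sense();p=s["tcp_pos"];c,sn=np.cos(Q[2]),np.sin(Q[2]);d=p[:2]-Q[:2]
x,y=c*d[0]+sn*d[1],-sn*d[0]+c*d[1]
F=s["wrist_force"];fx=c*F[0]+sn*F[1]
print("t %.2f cab x %.4f y %.4f z %.4f yaw %.3f w %.4f Fx %.1f Fz %.1f"%(s["time"],x,y,p[2],s["eef_rot"][2],s["width"],fx,F[2]))
zb=p[2]+.011;print("door angle est",np.arctan2(zb-.11,.085-x)+.28,"r",np.hypot(zb-.11,.085-x))
E
python3 cab.py
```

```text
t 24.17 cab x -0.1352 y 0.0010 z 0.1483 yaw 2.697 w 0.0101 Fx 2.4 Fz -3.7
door angle est 0.500350443321422 r 0.2256249955033756
```

Tracking the arc well (radius 225.6 mm). Continue.

>>> jog_arm:
  commands:
    - {"travel": [0, 0.1, -0.43], "turn": 0}
    - {"travel": [0, 0.13, -0.42], "turn": 0}
    - {"travel": [0, 0.15, -0.42], "turn": 0}
    - {"travel": [0, 0.16, -0.42], "turn": 0}
    - {"travel": [0, 0.19, -0.4], "turn": 0}
    - {"travel": [0, 0.21, -0.39], "turn": 0}
    - {"travel": [0, 0.23, -0.39], "turn": 0}
    - {"travel": [0, 0.25, -0.37], "turn": 0}
    - {"travel": [0, 0.26, -0.36], "turn": 0}
    - {"travel": [0, 0.28, -0.34], "turn": 0}
    - {"travel": [0, 0.3, -0.33], "turn": 0}
    - {"travel": [0, 0.31, -0.32], "turn": 0}
    - {"travel": [0, 0.33, -0.3], "turn": 0}
    - {"travel": [0, 0.35, -0.28], "turn": 0}

```text
time: 25.33
tcp_pos: [0.5913, 0.1739, 0.2785]
eef_rot: [-3.133, -0.003, 2.694]
wrist_force: [-7.3, -8.2, 7.5]
width: 0.0099
```

```bash
python3 cab.py
```

```text
t 25.33 cab x -0.0587 y 0.0007 z 0.2785 yaw 2.694 w 0.0099 Fx -10.6 Fz 7.5
door angle est 1.175676616540932 r 0.229998110598132
```

```bash
python3 cab.py
python3 - <<'E'
from h import *
grab("scene","s16",(260,90,460,260),4)
E
```

```text
t 25.33 cab x -0.0587 y 0.0007 z 0.2785 yaw 2.694 w 0.0099 Fx -10.6 Fz 7.5
door angle est 1.175676616540932 r 0.229998110598132
```

View pics/s16.png

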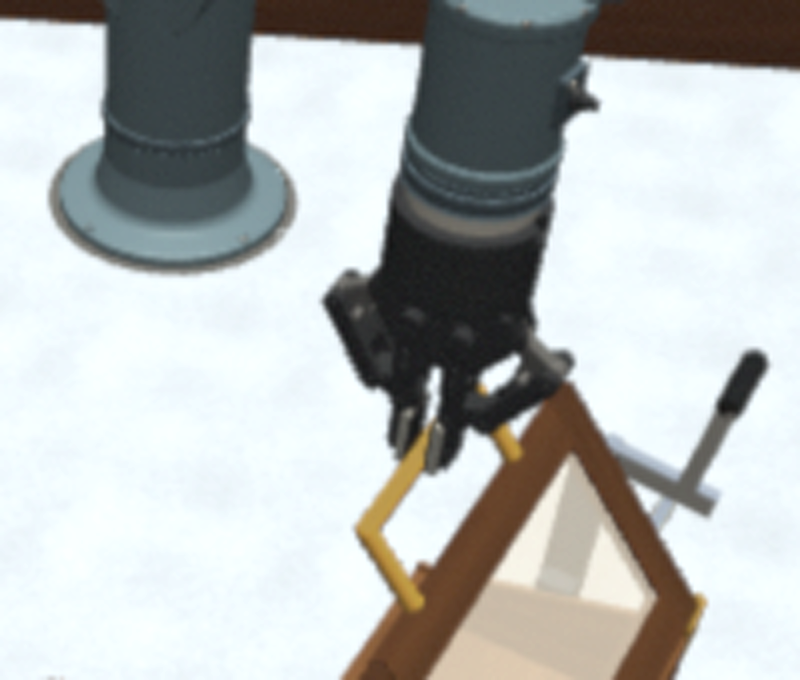

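>>> jog_arm:
  commands:
    - {"travel": [0, 0.27, -0.36], "turn": 0}
    - {"travel": [0, 0.33, -0.3], "turn": 0}
    - {"travel": [0, 0.39, -0.23], "turn": 0}
    - {"travel": [0, 0.39, -0.21], "turn": 0}

```text
time: 25.72
tcp_pos: [0.6084, 0.2094, 0.3061]
eef_rot: [-3.14, 0.001, 2.697]
wrist_force: [-1.1, -5.6, 4.2]
width: 0.0095
```

```bash
python3 cab.py
```

```text
t 25.72 cab x -0.0194 y 0.0006 z 0.3061 yaw 2.697 w 0.0095 Fx -5.5 Fz 4.2
door angle est 1.3839310825945375 r 0.23196851483247646
```

>>> jog_arm:
  commands:
    - {"travel": [0, 0.42, -0.13], "turn": 0}
    - {"travel": [0, 0.43, -0.11], "turn": 0}
    - {"travel": [0, 0.44, -0.09], "turn": 0}
    - {"travel": [0, 0.44, -0.07], "turn": 0}
  squeeze: 20

```text
time: 26.05
tcp_pos: [0.6274, 0.2484, 0.3223]
eef_rot: [3.139, 0.001, 2.697]
wrist_force: [-10.0, -5.8, 27.1]
width: 0.01
```

```bash
python3 cab.py
python3 - <<'E'
from h import *
grab("scene","s17",(290,60,450,200),5)
E
```

```text
t 26.05 cab x 0.0240 y 0.0003 z 0.3223 yaw 2.697 w 0.0100 Fx -9.5 Fz 27.1
door angle est 1.584282368455291 r 0.23142399707113143
```

View pics/s17.png

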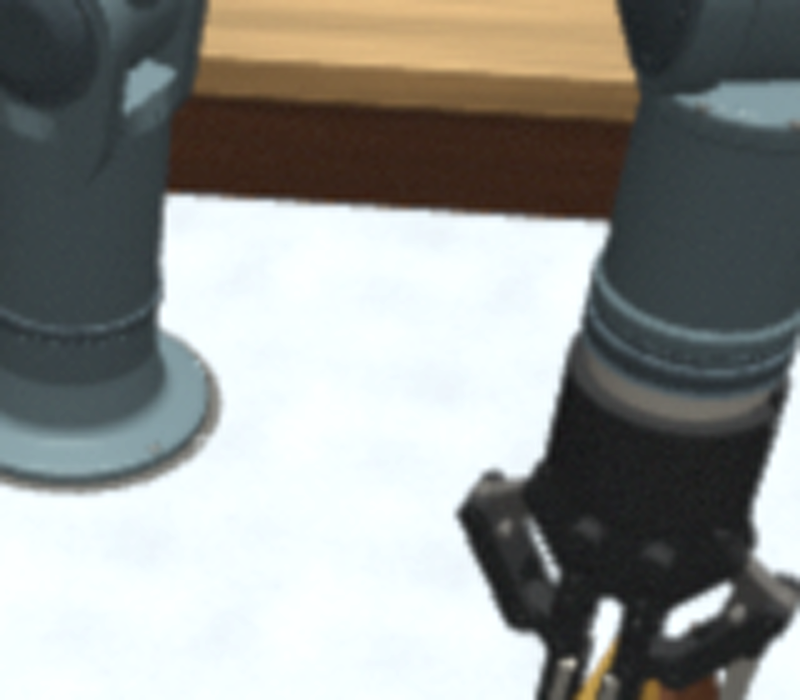

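Run:
```python
from h import *
im=cv2.imread("pics/s17_raw.png");crop(im,"s17b",(340,140,460,240),6)
```

```text
(no output)
```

View pics/s17b.png

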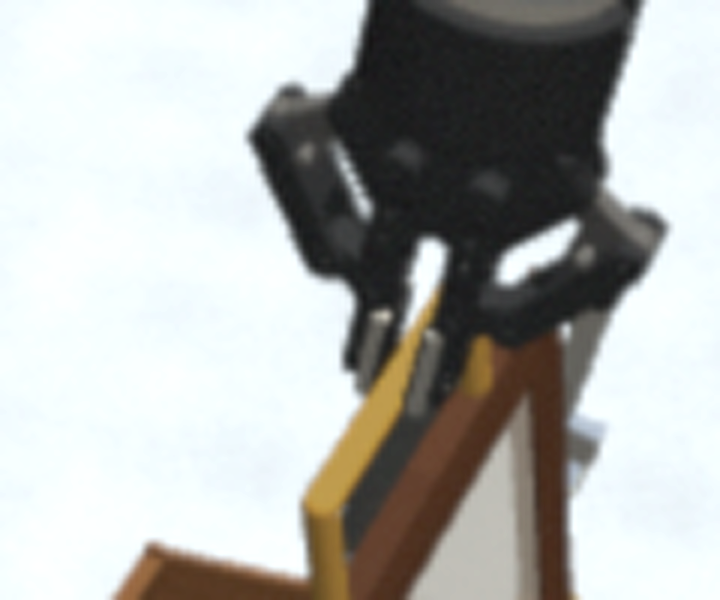

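>>> jog_arm:
  commands:
    - {"travel": [0, 0.4, -0.16], "turn": 0}
    - {"travel": [0, 0.42, -0.13], "turn": 0}
    - {"travel": [0, 0.43, -0.09], "turn": 0}

```text
time: 26.35
tcp_pos: [0.6418, 0.2786, 0.3284]
eef_rot: [3.137, 0.004, 2.698]
wrist_force: [2.0, -3.1, 2.8]
width: 0.0104
```

```bash
python3 cab.py
```

```text
t 26.35 cab x 0.0575 y 0.0004 z 0.3284 yaw 2.698 w 0.0104 Fx -2.0 Fz 2.8
door angle est 1.7313259521642845 r 0.23108109986730796
```

>>> jog_arm:
  commands:
    - {"travel": [0, 0.42, -0.04], "turn": 0}
    - {"travel": [0, 0.42, -0.02], "turn": 0}
    - {"travel": [0, 0.35, 0], "turn": 0}
    - {"travel": [0, 0, 0], "turn": 0}
    - {"travel": [0, 0, 0], "turn": 0}

```text
time: 26.77
tcp_pos: [0.6558, 0.3078, 0.3291]
eef_rot: [3.133, 0.007, 2.7]
wrist_force: [3.4, -0.2, 5.9]
width: 0.0101
```

```bash
python3 cab.py
```

```text
t 26.77 cab x 0.0898 y 0.0003 z 0.3291 yaw 2.700 w 0.0101 Fx 1.3 Fz 5.9
door angle est 1.8718361055107136 r 0.2301258023510611
```

Run:
```python
from h import *
grab("scene","s18",(330,80,490,220),5);grab("top","t18",(60,90,260,260),4)
```

View pics/s18.png

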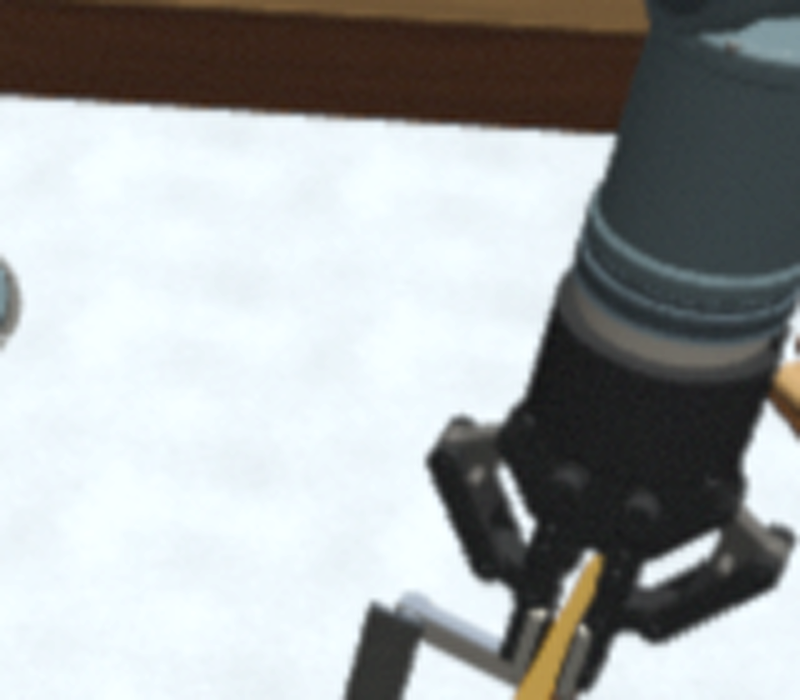

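View pics/t18.png

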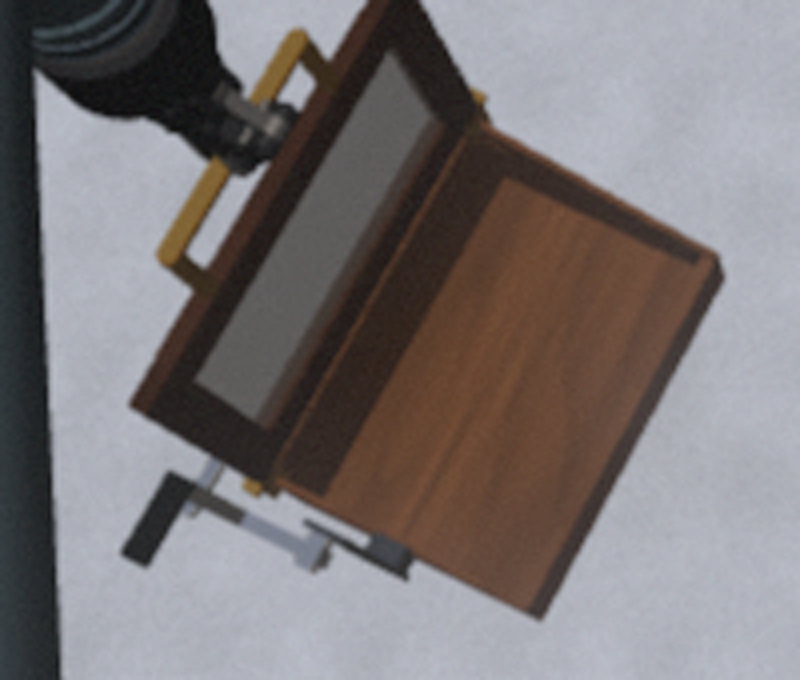

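>>> jog_arm:
  commands:
    - {"travel": [0, -0.3, 0], "turn": 0}
    - {"travel": [0, -0.3, 0], "turn": 0}
    - {"travel": [0, -0.3, 0], "turn": 0}
    - {"travel": [0, -0.25, 0.02], "turn": 0}
    - {"travel": [0, 0, 0], "turn": 0}
    - {"travel": [0, 0, 0], "turn": 0}

```text
time: 27.37
tcp_pos: [0.6427, 0.2814, 0.3276]
eef_rot: [3.132, 0.005, 2.7]
wrist_force: [6.4, 1.1, 6.5]
width: 0.0097
```

```bash
python3 cab.py
```

```text
t 27.37 cab x 0.0603 y 0.0008 z 0.3276 yaw 2.700 w 0.0097 Fx 3.8 Fz 6.5
door angle est 1.7433805906348545 r 0.2299713152608951
```

>>> jog_arm:
  commands:
    - {"travel": [0, -0.2, 0.02], "turn": 0}
    - {"travel": [0, -0.15, 0.02], "turn": 0}
    - {"travel": [0, 0, 0], "turn": 0}
    - {"travel": [0, 0, 0], "turn": 0}

```text
time: 27.7
tcp_pos: [0.6413, 0.2787, 0.3273]
eef_rot: [3.122, 0.009, 2.703]
wrist_force: [12.2, 7.8, 4.7]
width: 0.0097
```

```bash
python3 cab.py
```

```text
t 27.70 cab x 0.0574 y 0.0008 z 0.3273 yaw 2.703 w 0.0097 Fx 12.3 Fz 4.7
door angle est 1.7303814829645203 r 0.2299767409566541
```

>>> jog_arm:
  commands:
    - {"travel": [0, 0.25, -0.02], "turn": 0}
    - {"travel": [0, 0, 0], "turn": 0}
    - {"travel": [0, 0, 0], "turn": 0}

```text
time: 27.95
tcp_pos: [0.6425, 0.281, 0.3276]
eef_rot: [3.13, 0.007, 2.701]
wrist_force: [7.5, 3.6, 6.4]
width: 0.0099
```

>>> jog_arm:
  commands:
    - {"travel": [0, 0, 0], "turn": 0}
    - {"travel": [0, 0, 0], "turn": 0}
    - {"travel": [0, 0, 0], "turn": 0}
    - {"travel": [0, 0, 0], "turn": 0}
    - {"travel": [0, 0, 0], "turn": 0}
    - {"travel": [0, 0, -0.5], "turn": 0}
    - {"travel": [0, 0, -0.9], "turn": 0}
    - {"travel": [0, 0, -0.9], "turn": 0}
    - {"travel": [0, 0, -0.5], "turn": 0}
  gripper: 0.1

```text
time: 28.7
tcp_pos: [0.6399, 0.2757, 0.3977]
eef_rot: [3.139, 0.002, 2.698]
wrist_force: [0.8, -0.5, 0.5]
width: 0.0386
```

```bash
python3 cab.py
```

```text
t 28.70 cab x 0.0541 y 0.0008 z 0.3977 yaw 2.698 w 0.0386 Fx -0.0 Fz 0.5
door angle est 1.747565059865245 r 0.3002697543224033
```

```bash
cat > boards.py <<'E'
from h import *
import sys
tag=sys.argv[1]
grab("scene",tag+"s");grab("top",tag+"t")
for n in("top","scene"):
    im=cv2.imread(f"pics/{tag}{n[0]}_raw.png").astype(float)
    m=((im[:,:,2]-im[:,:,0])>(12 if n=="top" else 40)).astype(np.uint8)
    m=cv2.morphologyEx(m,cv2.MORPH_CLOSE,np.ones((5,5)))
    k,l,st,ce=cv2.connectedComponentsWithStats(m)
    for i in range(1,k):
        if 200<st[i,4]<1500:
            pts=np.argwhere(l==i)[:,::-1].astype(float);W=np.array([ray(n,p,.014)[:2] for p in pts])
            mu=W.mean(0)
            if not(.3<mu[0]<.8 and -.35<mu[1]<.12): continue
            e,v=np.linalg.eigh(np.cov((W-mu).T));d=v[:,1]*np.sign(v[0,1]);q=np.array([-d[1],d[0]])
            a,b=W@d,W@q;c=d*(a.max()+a.min())/2+q*(b.max()+b.min())/2
            print(n,"px",ce[i].round(0),"mid",c.round(4),"ang %.3f len %.3f wid %.3f"%(np.arctan2(d[1],d[0]),np.ptp(a),np.ptp(b)))
E
python3 boards.py b1
```

```text
top px [316. 134.] mid [ 0.7654 -0.1225] ang -0.247 len 0.093 wid 0.070
top px [285. 187.] mid [ 0.6157 -0.0382] ang -0.347 len 0.115 wid 0.043Traceback (most recent call last):
  File "boards.py", line 12, in <module>
    pts=np.argwhere(l==i)[:,::-1].astype(float);W=np.array([ray(n,p,.014)[:2] for p in pts])
                                                            ~~~^^^^^^^^^^
  File "h.py", line 4, in ray
    c=arm.calibration(n);d=c["pose"][:3,:3]@np.linalg.solve(c["mtx"],[px[0],px[1],1]);o=c["pose"][:3,3]
ValueError: time passes only in moves, steps and waits
```

View pics/b1s.png

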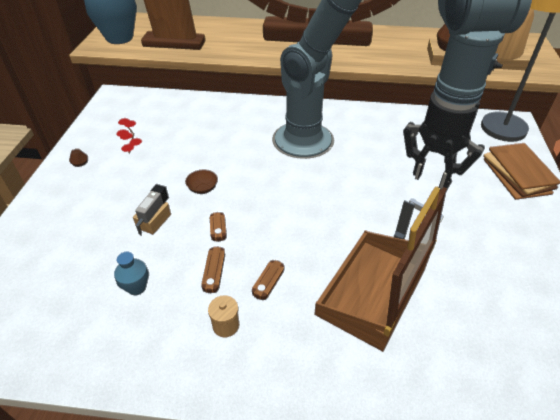

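View pics/b1t.png

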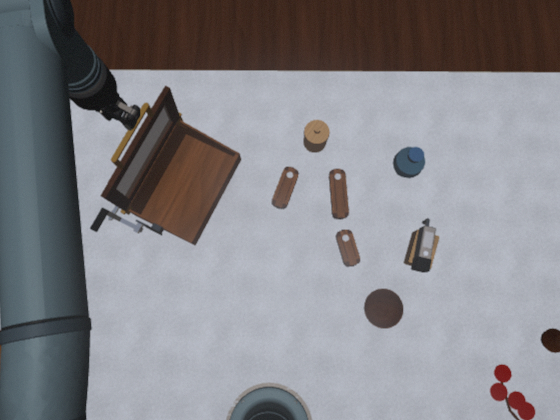

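```bash
sed -i 's/^from station import arm/from station import arm as _a\nclass _W:\n    c={}\n    def __getattr__(s,k): return getattr(_a,k)\n    def calibration(s,n):\n        if n not in s.c: s.c[n]=_a.calibration(n)\n        return s.c[n]\narm=_W()/' h.py; python3 go.py .616 -.037 .32
```

```text
t=28.80 pos [0.6407 0.2756 0.398 ] rpy [3.1371 0.0043 2.6974] F [-0.3 -0.1 -0.3] w 0.0384
turn total 0.00 | travel total [ -4.48 -11.71   3.12] rows 12 each [-0.373 -0.976  0.26 ]
```

>>> jog_arm:
  commands:
    - {"travel": [-0.37, -0.97, 0], "turn": 0}
    - {"travel": [-0.37, -0.97, 0], "turn": 0}
    - {"travel": [-0.37, -0.97, 0], "turn": 0}
    - {"travel": [-0.37, -0.97, 0.2], "turn": 0}
    - {"travel": [-0.37, -0.97, 0.5], "turn": 0}
    - {"travel": [-0.37, -0.97, 0.5], "turn": 0}
    - {"travel": [-0.37, -0.97, 0.5], "turn": 0}
    - {"travel": [-0.37, -0.97, 0.5], "turn": 0}
    - {"travel": [-0.37, -0.97, 0.5], "turn": 0}
    - {"travel": [-0.37, -0.97, 0.5], "turn": 0}
    - {"travel": [-0.37, -0.97, 0.5], "turn": 0}
    - {"travel": [-0.37, -0.97, 0.5], "turn": 0}
  gripper: -0.6

```text
time: 29.8
tcp_pos: [0.6132, -0.0355, 0.2871]
eef_rot: [-3.141, -0.002, 2.698]
wrist_force: [0.6, -0.0, -0.2]
width: 0.0684
```

>>> jog_arm:
  commands:
    - {"travel": [0, 0, 0.15], "turn": 1}
    - {"travel": [0, 0, 0.15], "turn": 1}
    - {"travel": [0, 0, 0.15], "turn": 1}
    - {"travel": [0, 0, 0.15], "turn": 1}
    - {"travel": [0, 0, 0.15], "turn": 1}
    - {"travel": [0, 0, 0.15], "turn": 1}
    - {"travel": [0, 0, 0.15], "turn": 1}
    - {"travel": [0, 0, 0.15], "turn": 1}
    - {"travel": [0, 0, 0.15], "turn": 1}
    - {"travel": [0, 0, 0.15], "turn": 1}
    - {"travel": [0, 0, 0.15], "turn": 1}
    - {"travel": [0, 0, 0.15], "turn": 1}
    - {"travel": [0, 0, 0.15], "turn": 1}
    - {"travel": [0, 0, 0.15], "turn": 1}
    - {"travel": [0, 0, 0.15], "turn": 1}
    - {"travel": [0, 0, 0.15], "turn": 1}
    - {"travel": [0, 0, 0.15], "turn": 1}
    - {"travel": [0, 0, 0.15], "turn": 1}
    - {"travel": [0, 0, 0.15], "turn": 1}
    - {"travel": [0, 0, 0.15], "turn": 1}

```text
time: 31.47
tcp_pos: [0.6134, -0.0343, 0.2125]
eef_rot: [-3.14, 0.001, 0.948]
wrist_force: [-0.1, 0.4, 0.2]
width: 0.0685
```

>>> jog_arm:
  commands:
    - {"travel": [0, 0, 0.1], "turn": 1}
    - {"travel": [0, 0, 0.1], "turn": 1}
    - {"travel": [0, 0, 0.1], "turn": 1}
    - {"travel": [0, 0, 0.1], "turn": 1}
    - {"travel": [0, 0, 0.1], "turn": 1}
    - {"travel": [0, 0, 0.1], "turn": 1}
    - {"travel": [0, 0, 0.1], "turn": 1}
    - {"travel": [0, 0, 0], "turn": 1}
    - {"travel": [0, 0, 0], "turn": 1}
    - {"travel": [0, 0, 0], "turn": 1}
    - {"travel": [0, 0, 0], "turn": 1}
    - {"travel": [0, 0, 0], "turn": 1}
    - {"travel": [0, 0, 0], "turn": 1}
    - {"travel": [0, 0, 0], "turn": 1}
    - {"travel": [0, 0, 0], "turn": 0.8}
    - {"travel": [0, 0, 0], "turn": 0}
    - {"travel": [0, 0, 0], "turn": 0}

```text
time: 32.88
tcp_pos: [0.6138, -0.0345, 0.1954]
eef_rot: [3.141, 0.002, -0.338]
wrist_force: [-0.5, 0.3, 0.3]
width: 0.0681
```

```bash
python3 boards.py b2; python3 go.py .616 -.0368 .003 -.34; python3 -c "
from h import *
print(arm.sense()['joint_positions'].round(2))"
```

```text
top px [317. 136.] mid [ 0.7644 -0.1253] ang -0.361 len 0.095 wid 0.062
top px [348. 187.] mid [ 0.6192 -0.2105] ang 0.068 len 0.136 wid 0.044
top px [285. 187.] mid [ 0.6161 -0.0387] ang -0.331 len 0.117 wid 0.044
top px [348. 247.] mid [ 0.4514 -0.2057] ang 0.273 len 0.096 wid 0.043
scene px [217. 225.] mid [ 0.4512 -0.2065] ang 0.270 len 0.097 wid 0.041
scene px [201. 272.] mid [ 0.6191 -0.2104] ang 0.068 len 0.136 wid 0.042
scene px [268. 277.] mid [ 0.6149 -0.0374] ang -0.338 len 0.116 wid 0.044
scene px [223. 315.] mid [ 0.7345 -0.1284] ang 0.293 len 0.109 wid 0.070
t=32.98 pos [ 0.6141 -0.0345  0.196 ] rpy [ 3.1415e+00  9.0000e-04 -3.3790e-01] F [ 0.6  0.5 -0.5] w 0.0685
turn total 0.02 | travel total [0.1  0.06 7.72] rows 8 each [0.013 0.008 0.965]
[-0.95  0.93  1.49  1.76 -0.95  1.39 -1.18]
```

View pics/b2s.png

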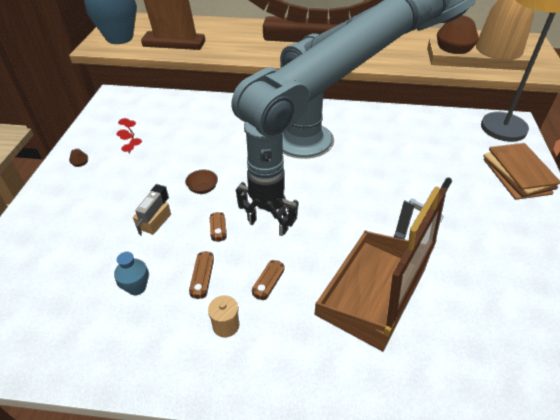

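View pics/b2t.png

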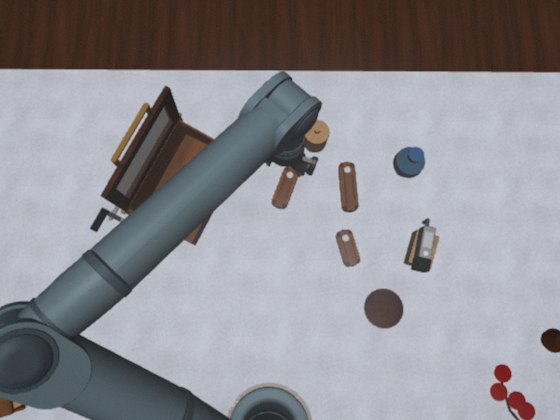

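>>> jog_arm:
  commands:
    - {"travel": [0, 0, 0], "turn": -1}
    - {"travel": [0, 0, 0], "turn": -1}
    - {"travel": [0, 0, 0], "turn": -1}
    - {"travel": [0, 0, 0], "turn": -1}
    - {"travel": [0, 0, 0], "turn": -1}
    - {"travel": [0, 0, 0], "turn": -1}
    - {"travel": [0, 0, 0], "turn": -1}
    - {"travel": [0, 0, 0], "turn": -1}
    - {"travel": [0, 0, 0], "turn": -1}
    - {"travel": [0, 0, 0], "turn": -1}
    - {"travel": [0, 0, 0], "turn": -1}
    - {"travel": [0, 0, 0], "turn": -1}
    - {"travel": [0, 0, 0], "turn": -1}
    - {"travel": [0, 0, 0], "turn": -1}
    - {"travel": [0, 0, 0], "turn": -1}
    - {"travel": [0, 0, 0], "turn": -1}
    - {"travel": [0, 0, 0], "turn": -1}
    - {"travel": [0, 0, 0], "turn": -1}

```text
time: 34.48
tcp_pos: [0.6142, -0.0346, 0.1965]
eef_rot: [-3.141, -0.0, 1.237]
wrist_force: [-0.4, 0.0, -0.1]
width: 0.0684
```

```bash
python3 -c "
from h import *
print(arm.sense()['joint_positions'].round(2),arm.sense()['eef_rot'])"
```

```text
[-0.88  0.65  1.21  1.76 -0.66  1.2   0.19] [-3.14148588e+00 -4.49618924e-04  1.23689624e+00]
```

>>> jog_arm:
  commands:
    - {"travel": [0, 0, 0], "turn": -1}
    - {"travel": [0, 0, 0], "turn": -1}
    - {"travel": [0, 0, 0], "turn": -1}
    - {"travel": [0, 0, 0], "turn": -1}
    - {"travel": [0, 0, 0], "turn": -1}
    - {"travel": [0, 0, 0], "turn": -1}
    - {"travel": [0, 0, 0], "turn": -1}
    - {"travel": [0, 0, 0], "turn": -1}
    - {"travel": [0, 0, 0], "turn": -1}
    - {"travel": [0, 0, 0], "turn": -1}
    - {"travel": [0, 0, 0], "turn": -1}
    - {"travel": [0, 0, 0], "turn": -1}
    - {"travel": [0, 0, 0], "turn": -1}
    - {"travel": [0, 0, 0], "turn": -1}
    - {"travel": [0, 0, 0], "turn": -1}
    - {"travel": [0, 0, 0], "turn": -1}
    - {"travel": [0, 0, 0], "turn": -1}
    - {"travel": [0, 0, 0], "turn": -1}
    - {"travel": [0, 0, 0], "turn": 0}

```text
time: 36.07
tcp_pos: [0.6142, -0.0349, 0.1967]
eef_rot: [3.141, 0.0, 2.804]
wrist_force: [-0.7, 0.4, -0.1]
width: 0.068
```

```bash
python3 -c "
from h import *
print(arm.sense()['joint_positions'].round(2),arm.sense()['eef_rot'])
grab('top','t20')"; python3 go.py .616 -.037 .003 2.804
```

```text
[-0.67  0.46  0.85  1.75 -0.39  1.11  1.54] [3.14088929e+00 7.16134384e-05 2.80428195e+00]
t=36.12 pos [ 0.6142 -0.0348  0.1967] rpy [3.1409 0.     2.801 ] F [0.2 0.4 0. ] w 0.0684
turn total -0.03 | travel total [-0.1  -0.06  7.75] rows 8 each [-0.012 -0.007  0.968]
```

View pics/t20.png

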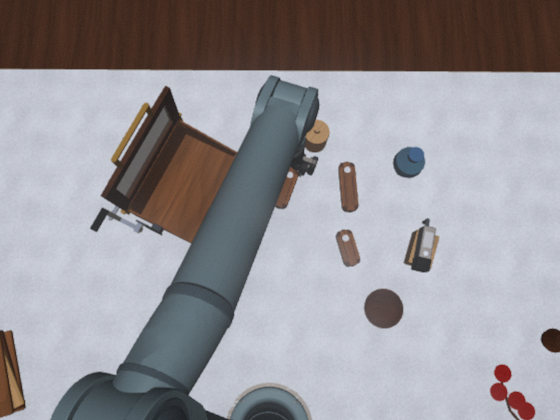

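>>> jog_arm:
  commands:
    - {"travel": [-0.1, -0.08, 0.9], "turn": -0.03}
    - {"travel": [0, 0, 0.9], "turn": 0}
    - {"travel": [0, 0, 0.9], "turn": 0}
    - {"travel": [0, 0, 0.9], "turn": 0}
    - {"travel": [0, 0, 0.9], "turn": 0}
    - {"travel": [0, 0, 0.9], "turn": 0}
    - {"travel": [0, 0, 0.8], "turn": 0}
    - {"travel": [0, 0, 0.6], "turn": 0}
    - {"travel": [0, 0, 0.4], "turn": 0}
    - {"travel": [0, 0, 0], "turn": 0}
    - {"travel": [0, 0, 0], "turn": 0}
    - {"travel": [0, 0, 0], "turn": 0}

```text
time: 37.12
tcp_pos: [0.6174, -0.0376, 0.0178]
eef_rot: [3.141, 0.002, 2.805]
wrist_force: [0.4, -0.7, -0.1]
width: 0.0685
```

```bash
python3 go.py .616 -.037 .003 2.804;python3 - <<'E'
from h import *
grab("scene","s21",(210,190,350,310),5)
E
```

```text
t=37.12 pos [ 0.6174 -0.0376  0.0178] rpy [3.1410e+00 2.2000e-03 2.8046e+00] F [ 0.4 -0.7 -0.1] w 0.0685
turn total 0.01 | travel total [0.06 0.   0.59] rows 1 each [0.059 0.004 0.59 ]
```

View pics/s21.png

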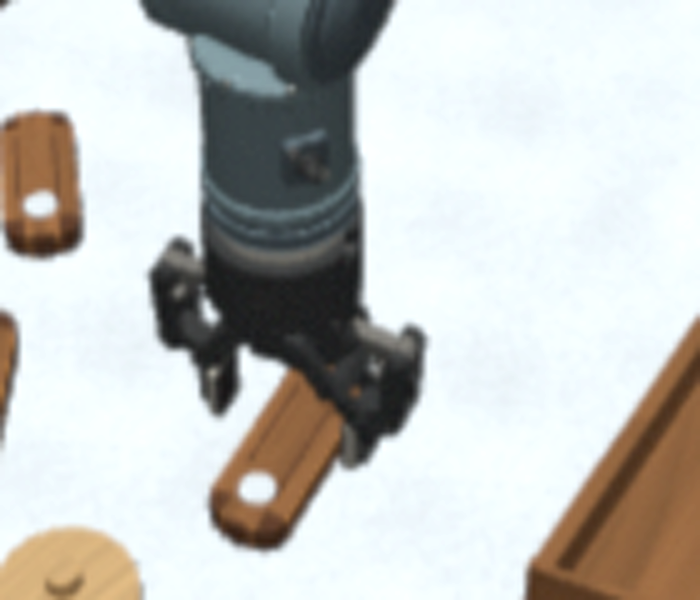

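>>> jog_arm:
  commands:
    - {"travel": [0.05, 0, 0.3], "turn": 0}
    - {"travel": [0, 0, 0.28], "turn": 0}
    - {"travel": [0, 0, 0], "turn": 0}
    - {"travel": [0, 0, 0], "turn": 0}
    - {"travel": [0, 0, 0], "turn": 0}

```text
time: 37.58
tcp_pos: [0.6148, -0.0368, 0.0019]
eef_rot: [-3.141, -0.0, 2.805]
wrist_force: [-0.2, -0.5, 0.5]
width: 0.0685
```

>>> jog_arm:
  commands:
    - {"travel": [0, 0, 0], "turn": 0}
    - {"travel": [0, 0, 0], "turn": 0}
    - {"travel": [0, 0, 0], "turn": 0}
    - {"travel": [0, 0, 0], "turn": 0}
    - {"travel": [0, 0, 0], "turn": 0}
    - {"travel": [0, 0, 0], "turn": 0}
    - {"travel": [0, 0, 0], "turn": 0}
  gripper: 1
  squeeze: 40

```text
time: 38.17
tcp_pos: [0.6155, -0.0371, 0.0025]
eef_rot: [3.141, 0.001, 2.805]
wrist_force: [-0.4, -0.8, 2.8]
width: 0.0432
```

>>> jog_arm:
  commands:
    - {"travel": [0, 0, -0.5], "turn": 0}
    - {"travel": [0, 0, -0.9], "turn": 0}
    - {"travel": [0, 0, -0.9], "turn": 0}
    - {"travel": [0, 0, -0.9], "turn": 0}
    - {"travel": [0, 0, -0.9], "turn": 0}
    - {"travel": [0, 0, -0.9], "turn": 0}
    - {"travel": [0, 0, 0], "turn": 0}

```text
time: 38.75
tcp_pos: [0.6181, -0.0375, 0.1322]
eef_rot: [3.138, 0.008, 2.805]
wrist_force: [0.7, -1.2, 0.3]
width: 0.0427
```

```bash
python3 go.py .616 -.037 .13 4.266;python3 - <<'E'
from h import *
grab("scene","s22",(210,150,350,270),5)
E
```

```text
t=38.75 pos [ 0.6181 -0.0375  0.1322] rpy [3.1383 0.0076 2.8047] F [ 0.7 -1.2  0.3] w 0.0427
turn total -16.75 | travel total [0.02 0.09 0.09] rows 1 each [0.018 0.087 0.088]
```

View pics/s22.png

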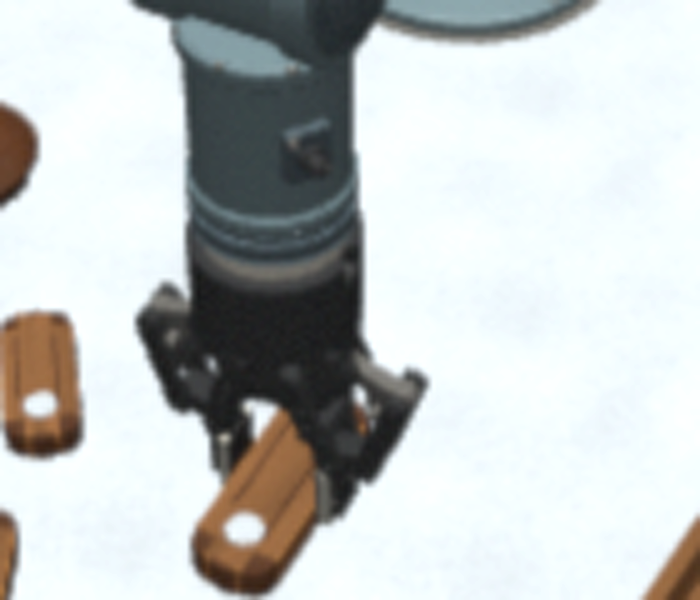

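>>> jog_arm:
  commands:
    - {"travel": [0, 0, 0], "turn": -0.99}
    - {"travel": [0, 0, 0], "turn": -0.99}
    - {"travel": [0, 0, 0], "turn": -0.99}
    - {"travel": [0, 0, 0], "turn": -0.99}
    - {"travel": [0, 0, 0], "turn": -0.99}
    - {"travel": [0, 0, 0], "turn": -0.99}
    - {"travel": [0, 0, 0], "turn": -0.99}
    - {"travel": [0, 0, 0], "turn": -0.99}
    - {"travel": [0, 0, 0], "turn": -0.99}
    - {"travel": [0, 0, 0], "turn": -0.99}
    - {"travel": [0, 0, 0], "turn": -0.99}
    - {"travel": [0, 0, 0], "turn": -0.99}
    - {"travel": [0, 0, 0], "turn": -0.99}
    - {"travel": [0, 0, 0], "turn": -0.99}
    - {"travel": [0, 0, 0], "turn": -0.99}
    - {"travel": [0, 0, 0], "turn": -0.99}
    - {"travel": [0, 0, 0], "turn": -0.91}
    - {"travel": [0, 0, 0], "turn": 0}
    - {"travel": [0, 0, 0], "turn": 0}

```text
time: 40.38
tcp_pos: [0.6137, -0.0367, 0.1257]
eef_rot: [3.139, 0.0, -2.018]
wrist_force: [0.5, -0.6, -0.3]
width: 0.0431
```

```bash
python3 -c "
from h import *
print(arm.sense()['joint_positions'].round(2))"; python3 go.py .6822 .1955 .13 4.266
```

```text
[-0.3   0.45  0.37  1.79 -0.2   0.95  2.84]
t=40.38 pos [ 0.6137 -0.0367  0.1257] rpy [ 3.1387  0.     -2.0184] F [ 0.5 -0.6 -0.3] w 0.0431
turn total -0.01 | travel total [-9.56  1.54 -0.17] rows 10 each [-0.956  0.154 -0.017]
```

>>> jog_arm:
  commands:
    - {"travel": [-0.8, 0.13, 0], "turn": 0}
    - {"travel": [-0.8, 0.13, 0], "turn": 0}
    - {"travel": [-0.8, 0.13, 0], "turn": 0}
    - {"travel": [-0.8, 0.13, 0], "turn": 0}
    - {"travel": [-0.8, 0.13, 0], "turn": 0}
    - {"travel": [-0.8, 0.13, 0], "turn": 0}
    - {"travel": [-0.8, 0.13, 0], "turn": 0}
    - {"travel": [-0.8, 0.13, 0], "turn": 0}
    - {"travel": [-0.8, 0.13, 0], "turn": 0}
    - {"travel": [-0.8, 0.13, 0], "turn": 0}
    - {"travel": [-0.8, 0.13, 0], "turn": 0}
    - {"travel": [-0.76, 0.11, 0], "turn": 0}
    - {"travel": [0, 0, 0], "turn": 0}
    - {"travel": [0, 0, 0], "turn": 0}
    - {"travel": [0, 0, 0], "turn": 0}

```text
time: 41.63
tcp_pos: [0.6827, 0.194, 0.1262]
eef_rot: [3.141, -0.003, -2.018]
wrist_force: [-0.1, -1.3, -0.9]
width: 0.043
```

```bash
python3 -c "
from h import *
print(arm.sense()['joint_positions'].round(2))"; python3 cab.py; python3 go.py .6822 .1955 .016 4.266;python3 - <<'E'
from h import *
grab("scene","s23",(300,170,460,350),4);grab("top","t23",(80,80,280,260),4)
E
```

```text
[-0.56  0.61  0.32  1.53 -0.21  1.04  2.5 ]
t 41.63 cab x -0.0012 y -0.0730 z 0.1262 yaw -2.018 w 0.0430 Fx -1.2 Fz -0.9
door angle est 0.5857261431927401 r 0.09037161157962788
t=41.63 pos [0.6827 0.194  0.1262] rpy [ 3.1414e+00 -2.8000e-03 -2.0176e+00] F [-0.1 -1.3 -0.9] w 0.043
turn total -0.01 | travel total [-0.05  0.04  4.41] rows 5 each [-0.009  0.009  0.882]
```

View pics/s23.png

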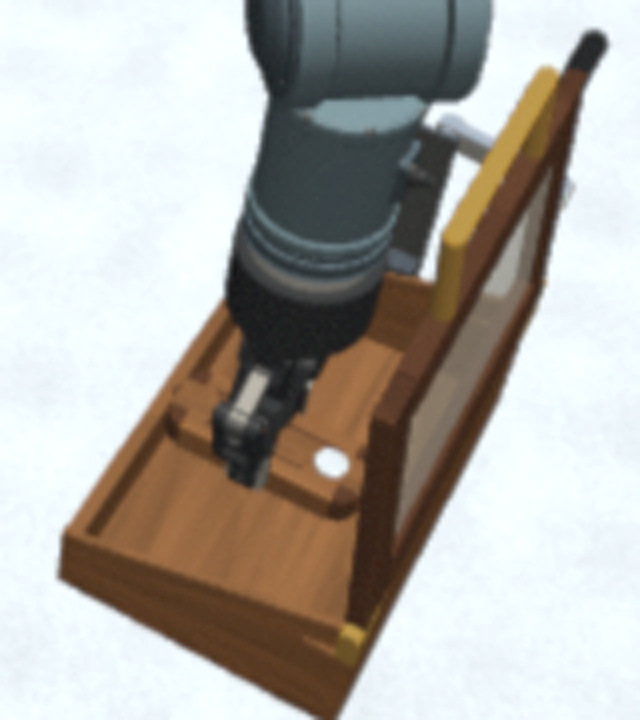

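View pics/t23.png

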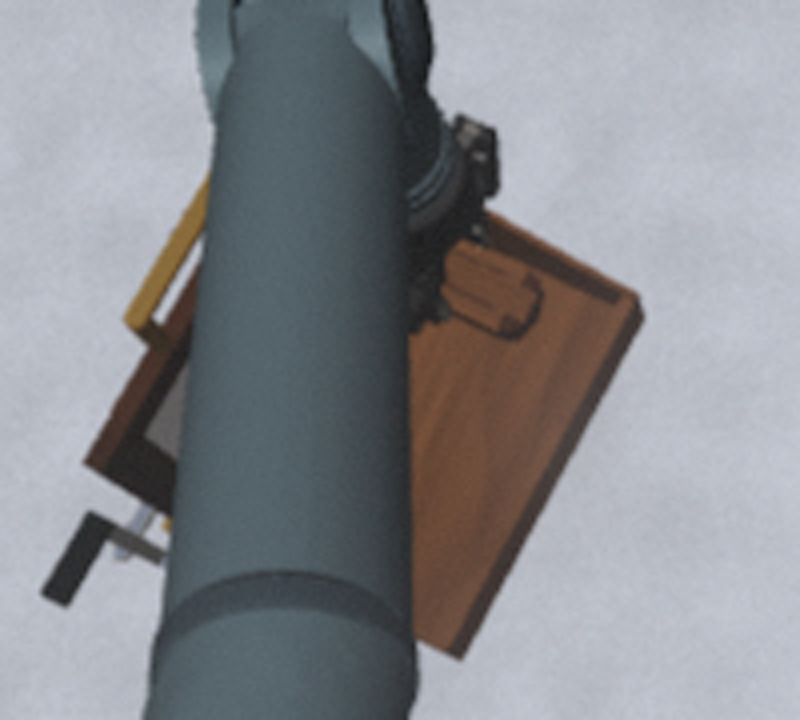

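Run:
```python
from h import *
for z in np.arange(.15,.6,.05): print(round(z,2),proj("scene",[.6827,.194,z]).round(0),proj("top",[.6827,.194,z]).round(0))
```

```text
0.15 [367. 276.] [191. 145.]
0.2 [370. 262.] [187. 138.]
0.25 [374. 247.] [183. 130.]
0.3 [377. 231.] [177. 121.]
0.35 [381. 213.] [172. 110.]
0.4 [386. 193.] [166.  99.]
0.45 [391. 172.] [159.  87.]
0.5 [396. 149.] [151.  72.]
0.55 [402. 123.] [142.  56.]
```

Run:
```python
from h import *
im=cv2.imread("pics/s23_raw.png");crop(im,"s23f",(250,0,500,190),3.1)
```

```text
(no output)
```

View pics/s23f.png

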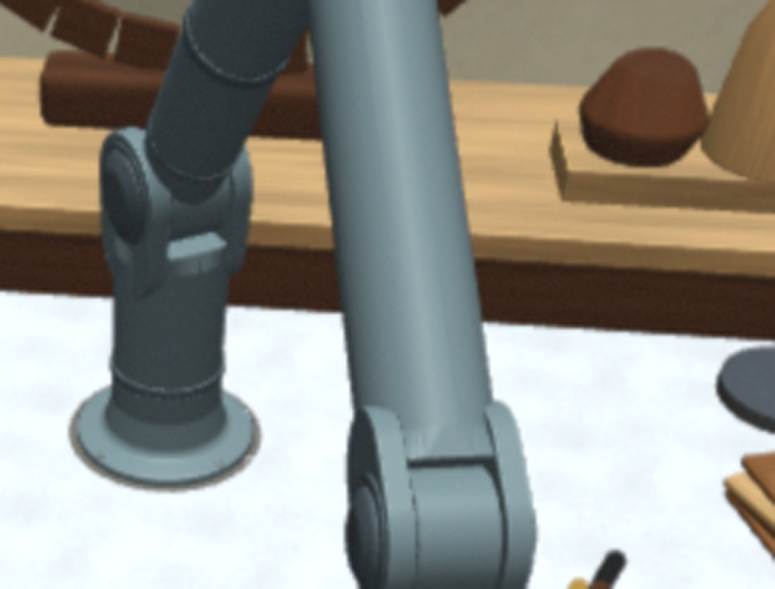

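>>> jog_arm:
  commands:
    - {"travel": [-0.04, 0.04, 0.5], "turn": 0}
    - {"travel": [0, 0, 0.8], "turn": 0}
    - {"travel": [0, 0, 0.8], "turn": 0}
    - {"travel": [0, 0, 0.8], "turn": 0}
    - {"travel": [0, 0, 0.7], "turn": 0}
    - {"travel": [0, 0, 0.4], "turn": 0}
    - {"travel": [0, 0, 0.2], "turn": 0}
    - {"travel": [0, 0, 0], "turn": 0}
    - {"travel": [0, 0, 0], "turn": 0}
    - {"travel": [0, 0, 0], "turn": 0}

```text
time: 42.57
tcp_pos: [0.6841, 0.1969, 0.0235]
eef_rot: [-3.14, 0.002, -2.017]
wrist_force: [1.3, -0.5, -0.5]
width: 0.0429
```

```bash
python3 cab.py
```

```text
t 42.57 cab x 0.0020 y -0.0730 z 0.0235 yaw -2.017 w 0.0429 Fx 0.1 Fz -0.5
door angle est -0.45802473756663 r 0.11218336569288093
```

>>> jog_arm:
  commands:
    - {"travel": [0, 0, 0.15], "turn": 0}
    - {"travel": [0, 0, 0.1], "turn": 0}
    - {"travel": [0, 0, 0], "turn": 0}
    - {"travel": [0, 0, 0], "turn": 0}

```text
time: 42.9
tcp_pos: [0.6826, 0.1968, 0.0157]
eef_rot: [3.141, -0.0, -2.016]
wrist_force: [-0.8, -0.2, -0.5]
width: 0.0431
```

>>> jog_arm:
  commands:
    - {"travel": [0, 0, 0.08], "turn": 0}
    - {"travel": [0, 0, 0], "turn": 0}
    - {"travel": [0, 0, 0], "turn": 0}

```text
time: 43.15
tcp_pos: [0.6833, 0.1969, 0.0145]
eef_rot: [-3.141, 0.001, -2.016]
wrist_force: [-0.0, -0.3, 2.4]
width: 0.0427
```

>>> jog_arm:
  commands:
    - {"travel": [0, 0, 0], "turn": 0}
    - {"travel": [0, 0, 0], "turn": 0}
    - {"travel": [0, 0, 0], "turn": 0}
    - {"travel": [0, 0, 0], "turn": 0}
    - {"travel": [0, 0, -0.4], "turn": 0}
    - {"travel": [0, 0, -0.8], "turn": 0}
    - {"travel": [0, 0, -0.9], "turn": 0}
    - {"travel": [0, 0, -0.9], "turn": 0}
    - {"travel": [0, 0, -0.9], "turn": 0}
    - {"travel": [0, 0, -0.9], "turn": 0}
  gripper: -0.3

```text
time: 43.98
tcp_pos: [0.6843, 0.1954, 0.1362]
eef_rot: [-3.138, 0.001, -2.018]
wrist_force: [0.4, 0.9, -0.4]
width: 0.0553
```

```bash
python3 go.py .619 -.21 .15; python3 -c "
from h import *
print(arm.sense()['joint_positions'].round(2))"
```

```text
t=43.98 pos [0.6843 0.1954 0.1362] rpy [-3.1380e+00  9.0000e-04 -2.0176e+00] F [ 0.4  0.9 -0.4] w 0.0553
turn total 0.00 | travel total [15.76 -4.65 -0.55] rows 17 each [ 0.927 -0.274 -0.033]
[-0.56  0.6   0.32  1.52 -0.2   1.05  2.5 ]
```

>>> jog_arm:
  commands:
    - {"travel": [0.93, -0.27, 0], "turn": 0}
    - {"travel": [0.93, -0.27, 0], "turn": 0}
    - {"travel": [0.93, -0.27, 0], "turn": 0}
    - {"travel": [0.93, -0.27, 0], "turn": 0}
    - {"travel": [0, 0, 0], "turn": 1}
    - {"travel": [0, 0, 0], "turn": 1}
    - {"travel": [0, 0, 0], "turn": 1}
    - {"travel": [0, 0, 0], "turn": 1}
    - {"travel": [0, 0, 0], "turn": 1}
    - {"travel": [0, 0, 0], "turn": 1}
    - {"travel": [0, 0, 0], "turn": 1}
    - {"travel": [0, 0, 0], "turn": 1}
    - {"travel": [0, 0, 0], "turn": 1}
    - {"travel": [0, 0, 0], "turn": 1}
    - {"travel": [0, 0, 0], "turn": 1}
    - {"travel": [0, 0, 0], "turn": 1}
    - {"travel": [0, 0, 0], "turn": 0.1}
  gripper: -0.6

```text
time: 45.4
tcp_pos: [0.6684, 0.1002, 0.135]
eef_rot: [-3.14, 0.003, -3.075]
wrist_force: [-0.0, 0.7, 0.3]
width: 0.0683
```

```bash
python3 go.py .6195 -.2102 .13 3.21; python3 boards.py b3
```

```text
t=45.40 pos [0.6684 0.1002 0.135 ] rpy [-3.1403e+00  3.1000e-03 -3.0748e+00] F [-0.   0.7  0.3] w 0.0683
turn total -0.02 | travel total [  2.8  -12.25   0.2 ] rows 13 each [ 0.215 -0.942  0.015]
top px [316. 135.] mid [ 0.7652 -0.1228] ang -0.219 len 0.095 wid 0.070
top px [348. 187.] mid [ 0.6193 -0.2106] ang 0.069 len 0.136 wid 0.044
top px [348. 247.] mid [ 0.4512 -0.2056] ang 0.263 len 0.094 wid 0.044
scene px [217. 224.] mid [ 0.4506 -0.2066] ang 0.268 len 0.096 wid 0.041
scene px [201. 272.] mid [ 0.6191 -0.2104] ang 0.070 len 0.136 wid 0.043
scene px [223. 315.] mid [ 0.7345 -0.1284] ang 0.292 len 0.109 wid 0.070
```

View pics/b3s.png

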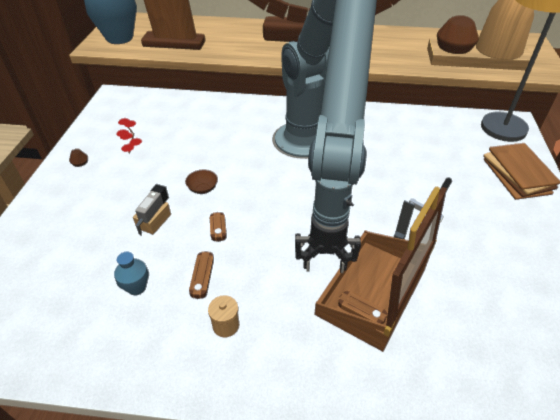

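>>> jog_arm:
  commands:
    - {"travel": [0.21, -0.93, 0], "turn": 0}
    - {"travel": [0.21, -0.93, 0], "turn": 0}
    - {"travel": [0.21, -0.93, 0], "turn": 0}
    - {"travel": [0.21, -0.93, 0], "turn": 0}
    - {"travel": [0.21, -0.93, 0], "turn": 0}
    - {"travel": [0.21, -0.93, 0], "turn": 0}
    - {"travel": [0.21, -0.93, 0], "turn": 0}
    - {"travel": [0.21, -0.93, 0], "turn": 0}
    - {"travel": [0.21, -0.93, 0], "turn": 0}
    - {"travel": [0.21, -0.93, 0], "turn": 0}
    - {"travel": [0.21, -0.93, 0], "turn": 0}
    - {"travel": [0.21, -0.93, 0], "turn": 0}
    - {"travel": [0.2, -0.9, 0.5], "turn": 0}
    - {"travel": [0, 0, 0.5], "turn": 0}
    - {"travel": [0, 0, 0.5], "turn": 0}
    - {"travel": [0, 0, 0.5], "turn": 0}
    - {"travel": [0, 0, 0.5], "turn": 0}
    - {"travel": [0, 0, 0], "turn": 0}
    - {"travel": [0, 0, 0], "turn": 0}
    - {"travel": [0, 0, 0], "turn": 0}

```text
time: 47.17
tcp_pos: [0.6207, -0.2034, 0.0713]
eef_rot: [3.142, 0.0, -3.07]
wrist_force: [-0.2, 0.1, 0.9]
width: 0.068
```

```bash
python3 go.py .6195 -.2100 .002 3.211
```

```text
t=47.17 pos [ 0.6207 -0.2034  0.0713] rpy [ 3.1416e+00  3.0000e-04 -3.0705e+00] F [-0.2  0.1  0.9] w 0.068
turn total 0.02 | travel total [ 0.07 -0.26  2.77] rows 3 each [ 0.022 -0.087  0.924]
```

>>> jog_arm:
  commands:
    - {"travel": [0.07, -0.26, 0.6], "turn": 0.02}
    - {"travel": [0, 0, 0.8], "turn": 0}
    - {"travel": [0, 0, 0.7], "turn": 0}
    - {"travel": [0, 0, 0.4], "turn": 0}
    - {"travel": [0, 0, 0.2], "turn": 0}
    - {"travel": [0, 0, 0], "turn": 0}
    - {"travel": [0, 0, 0], "turn": 0}
    - {"travel": [0, 0, 0], "turn": 0}

```text
time: 47.83
tcp_pos: [0.6198, -0.2115, 0.0049]
eef_rot: [-3.141, 0.002, -3.074]
wrist_force: [-0.6, -0.3, -0.8]
width: 0.0682
```

```bash
python3 go.py .6195 -.2100 .002 3.211
```

```text
t=47.83 pos [ 0.6198 -0.2115  0.0049] rpy [-3.1407e+00  2.1000e-03 -3.0741e+00] F [-0.6 -0.3 -0.8] w 0.0682
turn total -0.02 | travel total [0.01 0.06 0.12] rows 1 each [0.009 0.06  0.116]
```

>>> jog_arm:
  commands:
    - {"travel": [0, 0.04, 0.1], "turn": 0}
    - {"travel": [0, 0, 0], "turn": 0}
    - {"travel": [0, 0, 0], "turn": 0}

```text
time: 48.08
tcp_pos: [0.6191, -0.2097, 0.0017]
eef_rot: [3.142, 0.001, -3.074]
wrist_force: [0.4, 0.1, 0.9]
width: 0.0684
```

>>> jog_arm:
  commands:
    - {"travel": [0, 0, 0], "turn": 0}
    - {"travel": [0, 0, 0], "turn": 0}
    - {"travel": [0, 0, 0], "turn": 0}
    - {"travel": [0, 0, 0], "turn": 0}
    - {"travel": [0, 0, 0], "turn": 0}
    - {"travel": [0, 0, 0], "turn": 0}
    - {"travel": [0, 0, 0], "turn": 0}
  gripper: 1

```text
time: 48.67
tcp_pos: [0.6192, -0.2101, 0.0017]
eef_rot: [-3.141, 0.001, -3.074]
wrist_force: [-0.2, 0.1, 3.3]
width: 0.043
```

```bash
python3 go.py .67 .1 .13
```

```text
t=48.67 pos [ 0.6192 -0.2101  0.0017] rpy [-3.1413e+00  8.0000e-04 -3.0741e+00] F [-0.2  0.1  3.3] w 0.043
turn total 0.00 | travel total [-2.87 12.24 -5.13] rows 13 each [-0.22   0.941 -0.395]
```

>>> jog_arm:
  commands:
    - {"travel": [0, 0, -0.5], "turn": 0}
    - {"travel": [0, 0, -0.9], "turn": 0}
    - {"travel": [0, 0, -0.9], "turn": 0}
    - {"travel": [0, 0, -0.9], "turn": 0}
    - {"travel": [0, 0, -0.9], "turn": 0}
    - {"travel": [0, 0, -0.9], "turn": 0}
    - {"travel": [0, 0, 0], "turn": 0}

```text
time: 49.25
tcp_pos: [0.6217, -0.2116, 0.1319]
eef_rot: [-3.139, 0.008, -3.074]
wrist_force: [1.6, -0.8, 0.3]
width: 0.0429
```

```bash
python3 go.py .56 .06 .13
python3 - <<'E'
from h import *
grab("scene","s24",(150,180,290,300),5)
E
```

```text
t=49.25 pos [ 0.6217 -0.2116  0.1319] rpy [-3.1388  0.0085 -3.0745] F [ 1.6 -0.8  0.3] w 0.0429
turn total 0.00 | travel total [ 1.74 11.    0.08] rows 12 each [0.145 0.917 0.006]
```

View pics/s24.png

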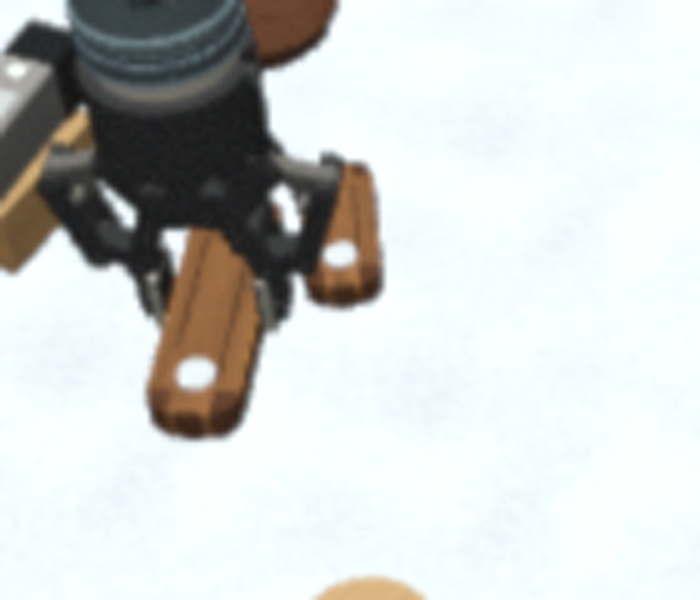

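>>> jog_arm:
  commands:
    - {"travel": [0.14, 0.9, 0], "turn": 0}
    - {"travel": [0.14, 0.9, 0], "turn": 0}
    - {"travel": [0.14, 0.9, 0], "turn": 0}
    - {"travel": [0.14, 0.9, 0], "turn": 0}
    - {"travel": [0.14, 0.9, 0], "turn": 0}
    - {"travel": [0.14, 0.9, 0], "turn": 0}
    - {"travel": [0.14, 0.9, 0], "turn": 0}
    - {"travel": [0.14, 0.9, 0], "turn": 0}
    - {"travel": [0.14, 0.9, 0], "turn": 0}
    - {"travel": [0.14, 0.9, 0], "turn": 0}
    - {"travel": [0.14, 0.9, 0], "turn": 0}
    - {"travel": [0.14, 0.9, 0], "turn": 0}
    - {"travel": [0, 0, 0], "turn": 0}

```text
time: 50.38
tcp_pos: [0.5557, 0.0636, 0.1242]
eef_rot: [3.138, -0.005, -3.065]
wrist_force: [1.0, 0.5, -0.8]
width: 0.0433
```

>>> jog_arm:
  commands:
    - {"travel": [0, 0, 0], "turn": -1}
    - {"travel": [0, 0, 0], "turn": -1}
    - {"travel": [0, 0, 0], "turn": -1}
    - {"travel": [0, 0, 0], "turn": -1}
    - {"travel": [0, 0, 0], "turn": -1}
    - {"travel": [0, 0, 0], "turn": -1}
    - {"travel": [0, 0, 0], "turn": -1}
    - {"travel": [0, 0, 0], "turn": -1}
    - {"travel": [0, 0, 0], "turn": -1}
    - {"travel": [0, 0, 0], "turn": -1}
    - {"travel": [0, 0, 0], "turn": -1}
    - {"travel": [0, 0, 0], "turn": -1}
    - {"travel": [0, 0, 0], "turn": -0.08}
    - {"travel": [0, 0, 0], "turn": 0}

```text
time: 51.55
tcp_pos: [0.5575, 0.056, 0.1252]
eef_rot: [3.14, -0.002, -2.022]
wrist_force: [0.5, 0.4, -0.6]
width: 0.0429
```

```bash
python3 go.py .6173 .2266 .125 4.266;python3 -c "
from h import *
print(arm.sense()['joint_positions'].round(2))"
```

```text
t=51.55 pos [0.5575 0.056  0.1252] rpy [ 3.1397e+00 -1.5000e-03 -2.0222e+00] F [ 0.5  0.4 -0.6] w 0.0429
turn total -0.06 | travel total [-7.19  0.79  0.01] rows 8 each [-0.898  0.099  0.001]
[-0.5   0.35  0.39  1.92 -0.17  0.9   2.66]
```

>>> jog_arm:
  commands:
    - {"travel": [-0.72, 0.08, 0], "turn": -0.03}
    - {"travel": [-0.72, 0.08, 0], "turn": 0}
    - {"travel": [-0.72, 0.08, 0], "turn": 0}
    - {"travel": [-0.72, 0.08, 0], "turn": 0}
    - {"travel": [-0.72, 0.08, 0], "turn": 0}
    - {"travel": [-0.72, 0.08, 0], "turn": 0}
    - {"travel": [-0.72, 0.08, 0], "turn": 0}
    - {"travel": [-0.72, 0.08, 0], "turn": 0}
    - {"travel": [-0.72, 0.08, 0], "turn": 0}
    - {"travel": [-0.72, 0.08, 0], "turn": 0}
    - {"travel": [0, 0, 0], "turn": 0}
    - {"travel": [0, 0, 0], "turn": 0}
    - {"travel": [0, 0, 0], "turn": 0}

```text
time: 52.63
tcp_pos: [0.618, 0.2272, 0.1259]
eef_rot: [3.141, -0.001, -2.018]
wrist_force: [0.3, -0.7, -0.6]
width: 0.0429
```

```bash
python3 cab.py; python3 go.py .6173 .2266 .025 4.266
python3 - <<'E'
from h import *
grab("scene","s25",(300,170,460,350),4)
E
```

```text
t 52.63 cab x 0.0008 y -0.0004 z 0.1259 yaw -2.018 w 0.0429 Fx -0.5 Fz -0.6
door angle est 0.5889161080436879 r 0.08836798409160183
t=52.63 pos [0.618  0.2272 0.1259] rpy [ 3.1412e+00 -9.0000e-04 -2.0178e+00] F [ 0.3 -0.7 -0.6] w 0.0429
turn total -0.01 | travel total [0.03 0.02 4.03] rows 5 each [0.007 0.003 0.807]
```

View pics/s25.png

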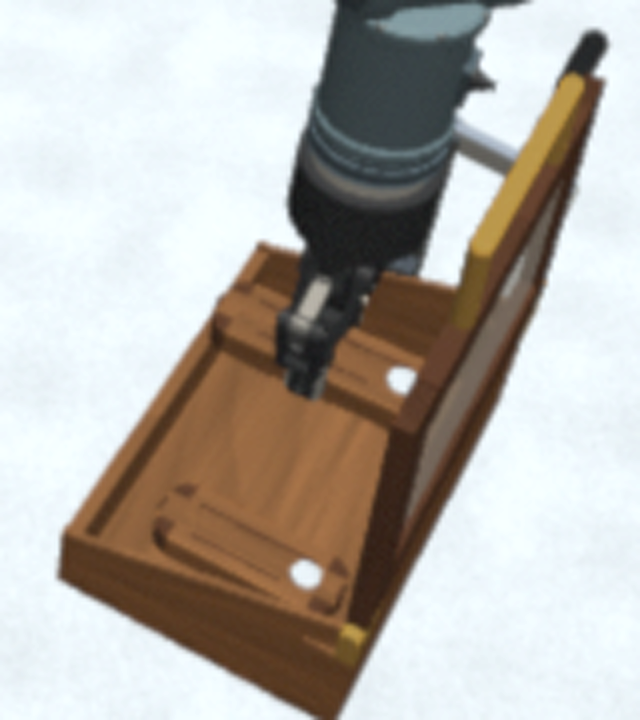

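>>> jog_arm:
  commands:
    - {"travel": [0.06, 0.02, 0.5], "turn": 0}
    - {"travel": [0, 0, 0.8], "turn": 0}
    - {"travel": [0, 0, 0.8], "turn": 0}
    - {"travel": [0, 0, 0.8], "turn": 0}
    - {"travel": [0, 0, 0.7], "turn": 0}
    - {"travel": [0, 0, 0.4], "turn": 0}
    - {"travel": [0, 0, 0.1], "turn": 0}
    - {"travel": [0, 0, 0.1], "turn": 0}
    - {"travel": [0, 0, 0], "turn": 0}
    - {"travel": [0, 0, 0], "turn": 0}

```text
time: 53.52
tcp_pos: [0.6182, 0.2266, 0.0224]
eef_rot: [-3.14, 0.002, -2.017]
wrist_force: [-0.1, -0.8, -1.2]
width: 0.0429
```

```bash
python3 cab.py
```

```text
t 53.52 cab x 0.0004 y -0.0008 z 0.0224 yaw -2.017 w 0.0429 Fx -0.7 Fz -1.2
door angle est -0.4559815565268419 r 0.11408893454216847
```

>>> jog_arm:
  commands:
    - {"travel": [0, 0, 0.1], "turn": 0}
    - {"travel": [0, 0, 0.1], "turn": 0}
    - {"travel": [0, 0, 0.06], "turn": 0}
    - {"travel": [0, 0, 0], "turn": 0}
    - {"travel": [0, 0, 0], "turn": 0}

```text
time: 53.93
tcp_pos: [0.6171, 0.2265, 0.0147]
eef_rot: [3.141, -0.0, -2.017]
wrist_force: [0.2, 0.3, -0.4]
width: 0.0431
```

>>> jog_arm:
  commands:
    - {"travel": [0, 0, 0.06], "turn": 0}
    - {"travel": [0, 0, 0], "turn": 0}
    - {"travel": [0, 0, 0], "turn": 0}

```text
time: 54.18
tcp_pos: [0.6176, 0.2266, 0.0137]
eef_rot: [-3.141, 0.001, -2.017]
wrist_force: [0.3, 0.4, 0.9]
width: 0.0431
```

>>> jog_arm:
  commands:
    - {"travel": [0, 0, 0.02], "turn": 0}
    - {"travel": [0, 0, 0], "turn": 0}
    - {"travel": [0, 0, 0], "turn": 0}
    - {"travel": [0, 0, 0], "turn": 0}
    - {"travel": [0, 0, 0], "turn": 0}
    - {"travel": [0, 0, -0.4], "turn": 0}
    - {"travel": [0, 0, -0.8], "turn": 0}
    - {"travel": [0, 0, -0.9], "turn": 0}
    - {"travel": [0, 0, -0.9], "turn": 0}
    - {"travel": [0, 0, -0.9], "turn": 0}
    - {"travel": [0, 0, -0.9], "turn": 0}
  gripper: -0.3

```text
time: 55.1
tcp_pos: [0.6173, 0.2264, 0.1347]
eef_rot: [-3.141, 0.0, -2.017]
wrist_force: [-0.5, -0.7, 0.2]
width: 0.0558
```

>>> jog_arm:
  commands:
    - {"travel": [0.9, -0.1, 0], "turn": 0}
    - {"travel": [0.9, -0.1, 0], "turn": 0}
    - {"travel": [0.9, -0.1, 0], "turn": 0}
    - {"travel": [0.9, -0.1, 0], "turn": 0}
    - {"travel": [0.9, -0.1, 0], "turn": 0}
    - {"travel": [0.9, -0.1, 0], "turn": 0}
    - {"travel": [0, 0, 0], "turn": 1}
    - {"travel": [0, 0, 0], "turn": 1}
    - {"travel": [0, 0, 0], "turn": 1}
    - {"travel": [0, 0, 0], "turn": 1}
    - {"travel": [0, 0, 0], "turn": 1}
    - {"travel": [0, 0, 0], "turn": 1}
    - {"travel": [0, 0, 0], "turn": 1}
    - {"travel": [0, 0, 0], "turn": 1}
    - {"travel": [0, 0, 0], "turn": 1}
    - {"travel": [0, 0, 0], "turn": 0.78}
  gripper: -0.6

```text
time: 56.43
tcp_pos: [0.5726, 0.0983, 0.1336]
eef_rot: [3.141, 0.001, -2.875]
wrist_force: [-0.0, 0.2, 0.4]
width: 0.0682
```

```bash
python3 boards.py b4;python3 go.py .4517 -.2058 .12 3.411; python3 -c "
from h import *
print(arm.sense()['joint_positions'].round(2))"
```

```text
top px [316. 134.] mid [ 0.7651 -0.1224] ang -0.244 len 0.094 wid 0.070
top px [348. 247.] mid [ 0.4514 -0.2057] ang 0.276 len 0.096 wid 0.043
scene px [217. 224.] mid [ 0.4507 -0.2066] ang 0.273 len 0.096 wid 0.041
scene px [223. 314.] mid [ 0.7346 -0.1285] ang 0.282 len 0.109 wid 0.070
t=56.53 pos [0.5726 0.0983 0.1335] rpy [ 3.1415e+00  7.0000e-04 -2.8706e+00] F [ 0.2  0.4 -0.2] w 0.0687
turn total 0.02 | travel total [  7.9  -10.44   0.54] rows 11 each [ 0.718 -0.949  0.049]
[-0.69  0.4   0.54  1.87 -0.25  0.94  1.81]
```

View pics/b4s.png

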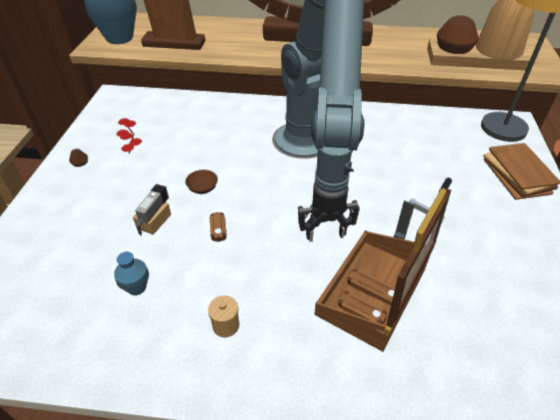

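>>> jog_arm:
  commands:
    - {"travel": [0.7, -0.92, 0], "turn": 0.03}
    - {"travel": [0.7, -0.92, 0], "turn": 0}
    - {"travel": [0.7, -0.92, 0], "turn": 0}
    - {"travel": [0.7, -0.92, 0], "turn": 0}
    - {"travel": [0.7, -0.92, 0], "turn": 0}
    - {"travel": [0.7, -0.92, 0], "turn": 0}
    - {"travel": [0.7, -0.92, 0], "turn": 0}
    - {"travel": [0.7, -0.92, 0], "turn": 0}
    - {"travel": [0.7, -0.92, 0], "turn": 0}
    - {"travel": [0.7, -0.92, 0], "turn": 0}
    - {"travel": [0.7, -0.92, 0.3], "turn": 0}
    - {"travel": [0.2, -0.32, 0.6], "turn": 0}
    - {"travel": [0, 0, 0.6], "turn": 0}
    - {"travel": [0, 0, 0.6], "turn": 0}
    - {"travel": [0, 0, 0], "turn": 0}
    - {"travel": [0, 0, 0], "turn": 0}
    - {"travel": [0, 0, 0], "turn": 0}

```text
time: 57.95
tcp_pos: [0.452, -0.2059, 0.0811]
eef_rot: [-3.141, 0.001, -2.872]
wrist_force: [-0.9, -0.1, -0.2]
width: 0.0685
```

```bash
python3 go.py .4515 -.205 .002 3.415; python3 -c "
from h import *
print(arm.sense()['joint_positions'].round(2))"
```

```text
t=57.95 pos [ 0.452  -0.2059  0.0811] rpy [-3.1411e+00  1.1000e-03 -2.8722e+00] F [-0.9 -0.1 -0.2] w 0.0685
turn total -0.05 | travel total [0.01 0.04 3.16] rows 4 each [0.002 0.01  0.791]
[-0.23  0.35  0.66  2.11 -0.31  0.78  2.46]
```

>>> jog_arm:
  commands:
    - {"travel": [0, 0.04, 0.7], "turn": -0.05}
    - {"travel": [0, 0, 0.8], "turn": 0}
    - {"travel": [0, 0, 0.8], "turn": 0}
    - {"travel": [0, 0, 0.4], "turn": 0}
    - {"travel": [0, 0, 0.25], "turn": 0}
    - {"travel": [0, 0, 0.1], "turn": 0}
    - {"travel": [0, 0, 0], "turn": 0}
    - {"travel": [0, 0, 0], "turn": 0}
    - {"travel": [0, 0, 0], "turn": 0}

```text
time: 58.7
tcp_pos: [0.452, -0.2052, 0.005]
eef_rot: [-3.141, 0.002, -2.869]
wrist_force: [0.2, -0.2, -0.7]
width: 0.0683
```

```bash
python3 go.py .4515 -.205 .002 3.415;python3 - <<'E'
from h import *
grab("scene","s26",(150,150,290,270),5)
E
```

```text
t=58.70 pos [ 0.452  -0.2052  0.005 ] rpy [-3.1406e+00  1.8000e-03 -2.8689e+00] F [ 0.2 -0.2 -0.7] w 0.0683
turn total -0.01 | travel total [0.02 0.01 0.12] rows 1 each [0.015 0.014 0.119]
```

View pics/s26.png

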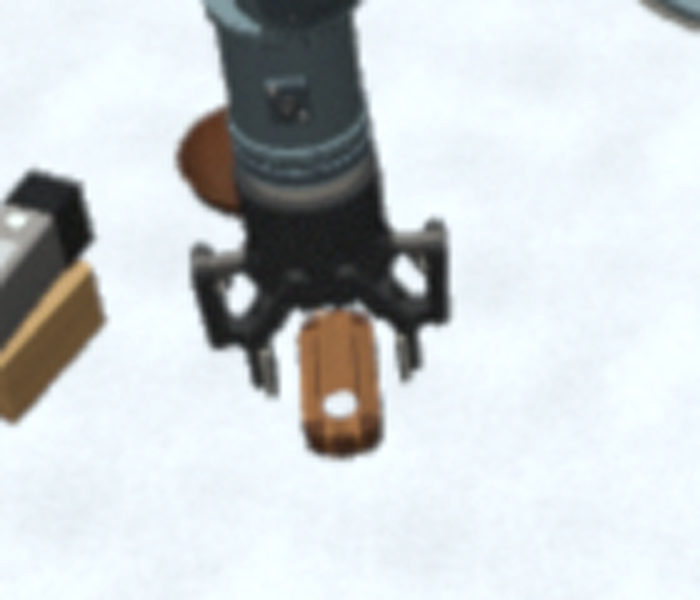

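>>> jog_arm:
  commands:
    - {"travel": [0, 0, 0.1], "turn": 0}
    - {"travel": [0, 0, 0], "turn": 0}
    - {"travel": [0, 0, 0], "turn": 0}
    - {"travel": [0, 0, 0], "turn": 0}
    - {"travel": [0, 0, 0], "turn": 0}
    - {"travel": [0, 0, 0], "turn": 0}
    - {"travel": [0, 0, 0], "turn": 0}
    - {"travel": [0, 0, 0], "turn": 0}
  gripper: 1

```text
time: 59.42
tcp_pos: [0.4514, -0.205, 0.0018]
eef_rot: [-3.141, 0.001, -2.869]
wrist_force: [-0.1, 0.1, 4.8]
width: 0.0429
```

>>> jog_arm:
  commands:
    - {"travel": [0, 0, -0.5], "turn": 0}
    - {"travel": [0, 0, -0.9], "turn": 0}
    - {"travel": [0, 0, -0.9], "turn": 0}
    - {"travel": [0, 0, -0.9], "turn": 0}
    - {"travel": [0, 0, -0.9], "turn": 0}
    - {"travel": [0, 0, -0.9], "turn": 0}
    - {"travel": [0, 0, 0], "turn": 0}

```text
time: 60.0
tcp_pos: [0.4536, -0.2063, 0.1307]
eef_rot: [-3.138, 0.007, -2.87]
wrist_force: [0.3, -1.1, 0.8]
width: 0.0428
```

```bash
python3 go.py .515 .08 .13
```

```text
t=60.00 pos [ 0.4536 -0.2063  0.1307] rpy [-3.1382  0.007  -2.8696] F [ 0.3 -1.1  0.8] w 0.0428
turn total 0.00 | travel total [-5.44 10.37  0.03] rows 11 each [-0.495  0.943  0.002]
```

>>> jog_arm:
  commands:
    - {"travel": [-0.4, 0.93, 0], "turn": 0}
    - {"travel": [-0.4, 0.93, 0], "turn": 0}
    - {"travel": [-0.4, 0.93, 0], "turn": 0}
    - {"travel": [-0.4, 0.93, 0], "turn": 0}
    - {"travel": [-0.4, 0.93, 0], "turn": 0}
    - {"travel": [-0.4, 0.93, 0], "turn": 0}
    - {"travel": [-0.4, 0.93, 0], "turn": 0}
    - {"travel": [-0.4, 0.93, 0], "turn": 0}
    - {"travel": [-0.4, 0.93, 0], "turn": 0}
    - {"travel": [-0.4, 0.93, 0], "turn": 0}
    - {"travel": [-0.4, 0.93, 0], "turn": 0}
    - {"travel": [0, 0, 0], "turn": 0}

```text
time: 61.0
tcp_pos: [0.4877, 0.0776, 0.1259]
eef_rot: [3.139, 0.0, -2.86]
wrist_force: [0.2, 0.7, -0.8]
width: 0.0429
```

>>> jog_arm:
  commands:
    - {"travel": [0, 0, 0], "turn": -1}
    - {"travel": [0, 0, 0], "turn": -1}
    - {"travel": [0, 0, 0], "turn": -1}
    - {"travel": [0, 0, 0], "turn": -1}
    - {"travel": [0, 0, 0], "turn": -1}
    - {"travel": [0, 0, 0], "turn": -1}
    - {"travel": [0, 0, 0], "turn": -1}
    - {"travel": [0, 0, 0], "turn": -1}
    - {"travel": [0, 0, 0], "turn": -1}
    - {"travel": [0, 0, 0], "turn": -0.77}
    - {"travel": [0, 0, 0], "turn": 0}
    - {"travel": [0, 0, 0], "turn": 0}

```text
time: 62.0
tcp_pos: [0.4873, 0.0705, 0.1259]
eef_rot: [3.141, -0.001, -2.019]
wrist_force: [-0.6, -0.1, -0.7]
width: 0.0433
```

```bash
python3 go.py .5542 .2568 .125 4.266;python3 -c "
from h import *
print(arm.sense()['joint_positions'].round(2))"
```

```text
t=62.00 pos [0.4873 0.0705 0.1259] rpy [ 3.1405e+00 -1.1000e-03 -2.0186e+00] F [-0.6 -0.1 -0.7] w 0.0433
turn total -0.02 | travel total [-7.88  0.8   0.04] rows 9 each [-0.875  0.089  0.004]
[-0.61  0.23  0.43  2.08 -0.12  0.86  2.58]
```

>>> jog_arm:
  commands:
    - {"travel": [-0.79, 0.065, 0], "turn": -0.02}
    - {"travel": [-0.79, 0.065, 0], "turn": 0}
    - {"travel": [-0.79, 0.065, 0], "turn": 0}
    - {"travel": [-0.79, 0.065, 0], "turn": 0}
    - {"travel": [-0.79, 0.065, 0], "turn": 0}
    - {"travel": [-0.79, 0.065, 0], "turn": 0}
    - {"travel": [-0.79, 0.065, 0], "turn": 0}
    - {"travel": [-0.79, 0.065, 0], "turn": 0}
    - {"travel": [-0.79, 0.065, 0], "turn": 0}
    - {"travel": [-0.74, 0.065, 0], "turn": 0}
    - {"travel": [0, 0, 0], "turn": 0}
    - {"travel": [0, 0, 0], "turn": 0}
    - {"travel": [0, 0, 0], "turn": 0}

```text
time: 63.08
tcp_pos: [0.5572, 0.2538, 0.126]
eef_rot: [3.141, -0.002, -2.016]
wrist_force: [0.9, -0.4, -1.0]
width: 0.043
```

```bash
python3 cab.py
python3 - <<'E'
from h import *
grab("scene","s27",(300,130,480,330),3.5)
E
```

```text
t 63.08 cab x -0.0014 y 0.0660 z 0.1260 yaw -2.016 w 0.0430 Fx 0.0 Fz -1.0
door angle est 0.5823742951808162 r 0.09052917793962631
```

View pics/s27.png

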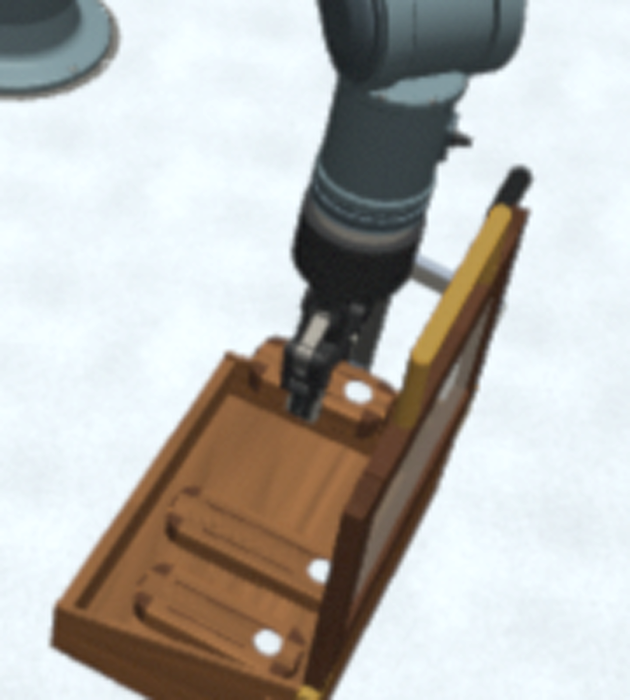

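>>> jog_arm:
  commands:
    - {"travel": [0, 0.02, 0.5], "turn": 0}
    - {"travel": [0, 0, 0.8], "turn": 0}
    - {"travel": [0, 0, 0.8], "turn": 0}
    - {"travel": [0, 0, 0.8], "turn": 0}
    - {"travel": [0, 0, 0.7], "turn": 0}
    - {"travel": [0, 0, 0.4], "turn": 0}
    - {"travel": [0, 0, 0.1], "turn": 0}
    - {"travel": [0, 0, 0.1], "turn": 0}
    - {"travel": [0, 0, 0.1], "turn": 0}
    - {"travel": [0, 0, 0], "turn": 0}
    - {"travel": [0, 0, 0], "turn": 0}

```text
time: 64.05
tcp_pos: [0.558, 0.2558, 0.02]
eef_rot: [-3.141, 0.001, -2.015]
wrist_force: [0.0, -0.4, -1.0]
width: 0.043
```

>>> jog_arm:
  commands:
    - {"travel": [0, 0, 0.1], "turn": 0}
    - {"travel": [0, 0, 0.06], "turn": 0}
    - {"travel": [0, 0, 0], "turn": 0}
    - {"travel": [0, 0, 0], "turn": 0}

```text
time: 64.38
tcp_pos: [0.5572, 0.2555, 0.015]
eef_rot: [3.142, 0.0, -2.014]
wrist_force: [0.7, -0.5, -1.7]
width: 0.0432
```

```bash
python3 cab.py
```

```text
t 64.38 cab x 0.0002 y 0.0667 z 0.0150 yaw -2.014 w 0.0432 Fx -0.2 Fz -1.7
door angle est -0.5001101093487884 r 0.11935908835077451
```

>>> jog_arm:
  commands:
    - {"travel": [0, 0, 0.07], "turn": 0}
    - {"travel": [0, 0, 0], "turn": 0}
    - {"travel": [0, 0, 0], "turn": 0}

```text
time: 64.63
tcp_pos: [0.5577, 0.2557, 0.0139]
eef_rot: [-3.141, 0.001, -2.015]
wrist_force: [-0.2, -0.8, 4.4]
width: 0.0427
```

>>> jog_arm:
  commands:
    - {"travel": [0, 0, 0], "turn": 0}
    - {"travel": [0, 0, 0], "turn": 0}
    - {"travel": [0, 0, 0], "turn": 0}
    - {"travel": [0, 0, 0], "turn": 0}
    - {"travel": [0, 0, 0], "turn": 0}
    - {"travel": [0, 0, -0.4], "turn": 0}
    - {"travel": [0, 0, -0.8], "turn": 0}
    - {"travel": [0, 0, -0.9], "turn": 0}
    - {"travel": [0, 0, -0.9], "turn": 0}
    - {"travel": [0, 0, -0.9], "turn": 0}
    - {"travel": [0, 0, -0.9], "turn": 0}
    - {"travel": [0, 0, 0], "turn": 0}
  gripper: -0.3

```text
time: 65.63
tcp_pos: [0.5612, 0.257, 0.1396]
eef_rot: [-3.136, 0.009, -2.015]
wrist_force: [0.7, 0.0, 0.7]
width: 0.0555
```

```bash
python3 cab.py
python3 - <<'E'
from h import *
grab("scene","s28",(290,130,490,330),3);grab("top","t28",(60,60,280,270),3)
E
```

```text
t 65.63 cab x 0.0032 y 0.0637 z 0.1396 yaw -2.015 w 0.0555 Fx 0.3 Fz 0.7
door angle est 0.7403361811958165 r 0.09132953495662001
```

View pics/s28.png

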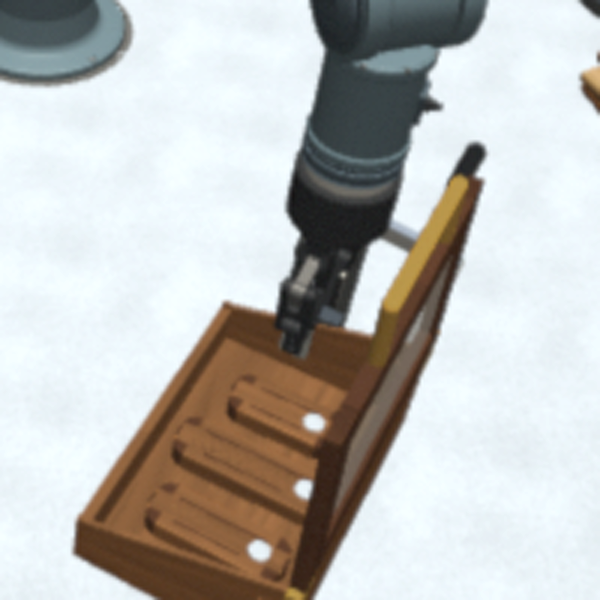

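View pics/t28.png

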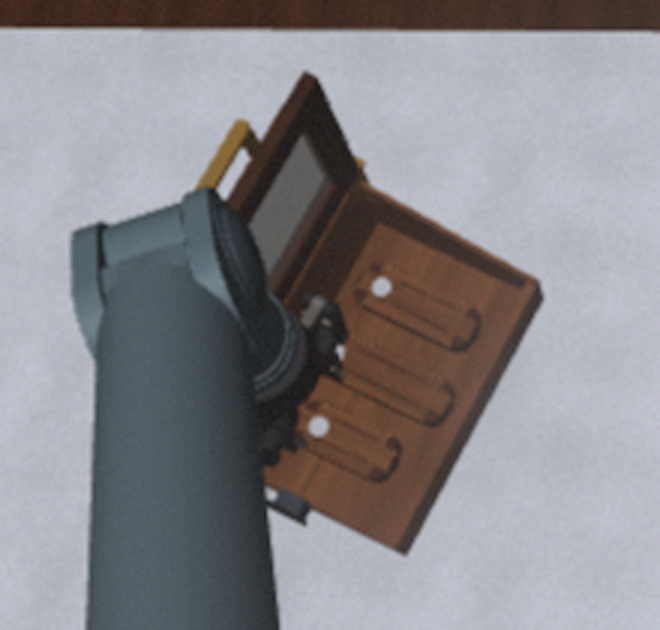

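>>> jog_arm:
  commands:
    - {"travel": [0.2, 0, -0.8], "turn": 0}
    - {"travel": [0.2, 0, -0.95], "turn": 0}
    - {"travel": [0.2, 0, -0.95], "turn": 0}
    - {"travel": [0.2, 0, -0.95], "turn": 0}
    - {"travel": [0, 0, -0.95], "turn": 0}
    - {"travel": [0, 0, -0.95], "turn": 0}
    - {"travel": [0, 0, -0.95], "turn": 0}
    - {"travel": [0, 0, -0.95], "turn": 0}
    - {"travel": [0, 0, -0.95], "turn": 0}
    - {"travel": [0, 0, -0.95], "turn": 0}
    - {"travel": [0, 0, -0.95], "turn": 0}
    - {"travel": [0, 0, -0.5], "turn": 0}
    - {"travel": [0, 0, 0], "turn": 0}
    - {"travel": [0, 0, 0], "turn": 0}
  gripper: 1

```text
time: 66.9
tcp_pos: [0.5485, 0.2373, 0.4023]
eef_rot: [3.141, -0.001, -2.015]
wrist_force: [0.5, 1.4, -0.1]
width: 0.0
```

```bash
cat > cgo.py <<'E'
import sys
from h import *
from go import go
Q=np.array([.6173,.2266,1.1243])
x,y,z=map(float,sys.argv[1:4]);c,s=np.cos(Q[2]),np.sin(Q[2])
go(Q[0]+c*x-s*y,Q[1]+s*x+c*y,z,float(sys.argv[4]) if len(sys.argv)>4 else None)
E
python3 cab.py; python3 cgo.py .115 .2 .4; python3 -c "
from h import *
print(arm.sense()['joint_positions'].round(2))"
```

```text
t 66.90 cab x -0.0200 y 0.0667 z 0.4023 yaw -2.015 w 0.0000 Fx 1.4 Fz -0.1
door angle est 1.517421797457694 r 0.3209552967092718
t=66.90 pos [0.5485 0.2373 0.4023] rpy [ 3.1410e+00 -9.0000e-04 -2.0146e+00] F [ 0.5  1.4 -0.1] w 0.0
turn total 0.00 | travel total [-5.42  5.32  0.09] rows 6 each [-0.903  0.886  0.015]
[-0.81  0.19  0.4   1.51 -0.07  1.46  2.28]
```

>>> jog_arm:
  commands:
    - {"travel": [-0.6, 0.6, 0], "turn": 0}
    - {"travel": [-0.6, 0.6, 0], "turn": 0}
    - {"travel": [-0.6, 0.6, 0], "turn": 0}
    - {"travel": [-0.6, 0.6, 0], "turn": 0}
    - {"travel": [-0.6, 0.6, 0], "turn": 0}
    - {"travel": [-0.6, 0.6, 0], "turn": 0}
    - {"travel": [-0.6, 0.6, 0], "turn": 0}
    - {"travel": [-0.6, 0.6, 0], "turn": 0}
    - {"travel": [-0.6, 0.5, 0], "turn": 0}
    - {"travel": [0, 0, 0], "turn": 0}
    - {"travel": [0, 0, 0], "turn": 0}
    - {"travel": [0, 0, 0], "turn": 0}

```text
time: 67.9
tcp_pos: [0.487, 0.4148, 0.401]
eef_rot: [3.141, -0.004, -2.016]
wrist_force: [0.6, -0.5, -0.7]
width: -0.0002
```

```bash
python3 cab.py; python3 cgo.py .115 .2 .235
python3 - <<'E'
from h import *
grab("scene","s29",(330,60,530,260),3)
s=arm.sense();print((proj("scene",s["tcp_pos"])-[330,60])*3)
c=np.cos(1.1243);n=np.sin(1.1243)
for p in([.063,.194,.251],[.063,.211,.251]): print((proj("scene",[.6173+c*p[0]-n*p[1],.2266+n*p[0]+c*p[1],p[2]])-[330,60])*3)
E
```

```text
t 67.90 cab x 0.1134 y 0.1988 z 0.4010 yaw -2.016 w -0.0002 Fx -0.2 Fz -0.7
door angle est 1.9447069144703018 r 0.30336193640972
t=67.90 pos [0.487  0.4148 0.401 ] rpy [ 3.1414 -0.0043 -2.0156] F [ 0.6 -0.5 -0.7] w -0.0002
turn total 0.00 | travel total [-0.06  0.05  6.64] rows 7 each [-0.009  0.007  0.949]
[479.60548206 229.65838336]
[348.26711297 369.73522968]
[355.08075402 357.43770983]
```

View pics/s29.png

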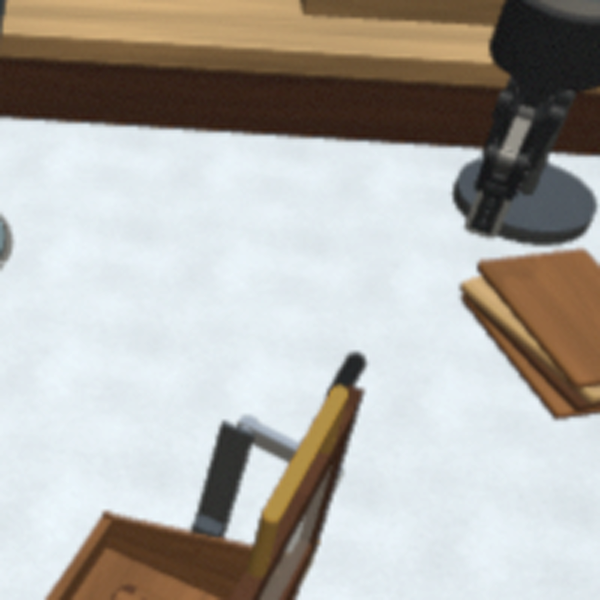

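>>> jog_arm:
  commands:
    - {"travel": [0, 0, 0.8], "turn": 0}
    - {"travel": [0, 0, 0.95], "turn": 0}
    - {"travel": [0, 0, 0.95], "turn": 0}
    - {"travel": [0, 0, 0.95], "turn": 0}
    - {"travel": [0, 0, 0.95], "turn": 0}
    - {"travel": [0, 0, 0.95], "turn": 0}
    - {"travel": [0, 0, 0.8], "turn": 0}
    - {"travel": [0, 0, 0.3], "turn": 0}
    - {"travel": [0, 0, 0], "turn": 0}
    - {"travel": [0, 0, 0], "turn": 0}
    - {"travel": [0, 0, 0], "turn": 0}

```text
time: 68.87
tcp_pos: [0.4883, 0.4164, 0.239]
eef_rot: [-3.14, 0.003, -2.016]
wrist_force: [0.1, -0.2, 0.3]
width: -0.0002
```

```bash
python3 cab.py
python3 - <<'E'
from h import *
grab("scene","s30",(380,100,520,240),4.2);grab("top","t30",(40,130,200,270),4)
E
```

```text
t 68.87 cab x 0.1155 y 0.1983 z 0.2390 yaw -2.016 w -0.0002 Fx -0.1 Fz 0.3
door angle est 2.0653952406357843 r 0.14327235822986972
```

View pics/s30.png

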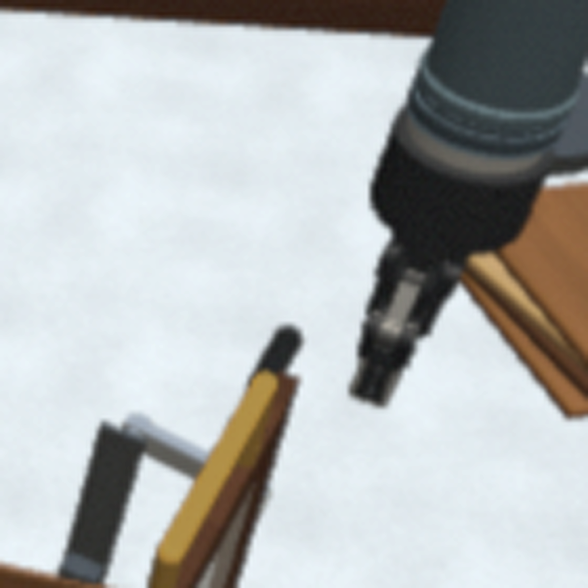

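>>> jog_arm:
  commands:
    - {"travel": [0.4, 0, 0], "turn": 0}
    - {"travel": [0.4, 0, 0], "turn": 0}
    - {"travel": [0.4, 0, 0], "turn": 0}
    - {"travel": [0.4, 0, 0], "turn": 0}
    - {"travel": [0.4, 0, 0], "turn": 0}
    - {"travel": [0.4, 0, 0], "turn": 0}
    - {"travel": [0.4, 0, 0], "turn": 0}
    - {"travel": [0.4, 0, 0], "turn": 0}
    - {"travel": [0.4, 0, 0], "turn": 0}

```text
time: 69.72
tcp_pos: [0.4477, 0.3337, 0.2369]
eef_rot: [3.141, -0.001, -2.015]
wrist_force: [0.3, -0.8, 0.1]
width: 0.0002
```

```bash
python3 cab.py
python3 - <<'E'
from h import *
grab("scene","s31",(380,100,520,240),4.2)
E
```

```text
t 69.72 cab x 0.0234 y 0.1992 z 0.2369 yaw -2.015 w 0.0002 Fx -0.6 Fz 0.1
door angle est 1.430543772328689 r 0.1510187125819389
```

View pics/s31.png

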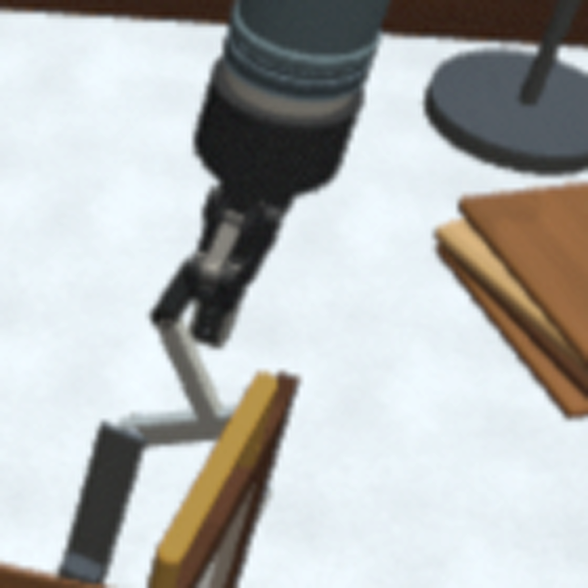

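Peg is being carried over; continue.

>>> jog_arm:
  commands:
    - {"travel": [0.4, 0, 0], "turn": 0}
    - {"travel": [0.4, 0, 0], "turn": 0}
    - {"travel": [0.4, 0, 0], "turn": 0}
    - {"travel": [0.4, 0, 0], "turn": 0}
    - {"travel": [0.2, 0, 0], "turn": 0}
    - {"travel": [0, 0, 0], "turn": 0}
    - {"travel": [0, 0, 0], "turn": 0}
    - {"travel": [0, 0, 0], "turn": 0}

```text
time: 70.43
tcp_pos: [0.4291, 0.2949, 0.2372]
eef_rot: [-3.141, 0.001, -2.014]
wrist_force: [0.1, 1.1, -0.7]
width: -0.0001
```

```bash
python3 cab.py
python3 - <<'E'
from h import *
grab("scene","s32",(360,100,500,240),4.2)
E
```

```text
t 70.43 cab x -0.0197 y 0.1992 z 0.2372 yaw -2.014 w -0.0001 Fx 1.0 Fz -0.7
door angle est 1.2025188464377283 r 0.17337717113813111
```

View pics/s32.png

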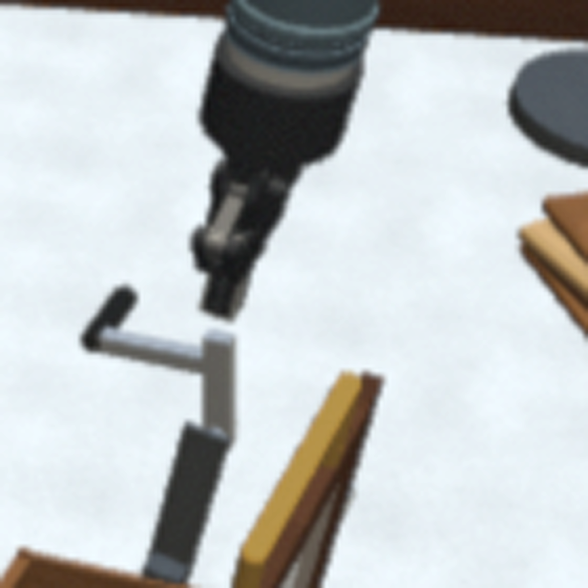

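>>> jog_arm:
  commands:
    - {"travel": [0, 0, -0.8], "turn": 0}
    - {"travel": [0, 0, -0.95], "turn": 0}
    - {"travel": [0, 0, -0.95], "turn": 0}
    - {"travel": [0, 0, -0.95], "turn": 0}
    - {"travel": [0, 0, -0.95], "turn": 0}
    - {"travel": [0, 0, -0.95], "turn": 0}
    - {"travel": [0, 0, -0.95], "turn": 0}
    - {"travel": [0, 0, -0.8], "turn": 0}
    - {"travel": [0, 0, 0], "turn": 1}
    - {"travel": [0, 0, 0], "turn": 1}
    - {"travel": [0, 0, 0], "turn": 1}
    - {"travel": [0, 0, 0], "turn": 1}
    - {"travel": [0, 0, 0], "turn": 1}
    - {"travel": [0, 0, 0], "turn": 1}
    - {"travel": [0, 0, 0], "turn": 1}
    - {"travel": [0, 0, 0], "turn": 1}
    - {"travel": [0, 0, 0], "turn": 1}
    - {"travel": [0, 0, 0], "turn": 1}
  gripper: 0.3

```text
time: 71.98
tcp_pos: [0.4291, 0.2949, 0.4195]
eef_rot: [-3.141, 0.0, -2.891]
wrist_force: [1.7, -0.1, -0.4]
width: 0.0298
```

>>> jog_arm:
  commands:
    - {"travel": [0, 0, 0], "turn": 1}
    - {"travel": [0, 0, 0], "turn": 1}
    - {"travel": [0, 0, 0], "turn": 1}
    - {"travel": [0, 0, 0], "turn": 1}
    - {"travel": [0, 0, 0], "turn": 1}
    - {"travel": [0, 0, 0], "turn": 1}
    - {"travel": [0, 0, 0], "turn": 1}
    - {"travel": [0, 0, 0], "turn": 1}
    - {"travel": [0, 0, 0], "turn": 0}
    - {"travel": [0, 0, 0], "turn": 0}

```text
time: 72.82
tcp_pos: [0.429, 0.2948, 0.4194]
eef_rot: [-3.141, 0.0, 2.701]
wrist_force: [0.3, 0.5, 0.4]
width: 0.0301
```

```bash
python3 cab.py; python3 cgo.py .06 0 .42 2.697;  python3 -c "
from h import *
print(arm.sense()['joint_positions'].round(2))"
```

```text
t 72.82 cab x -0.0198 y 0.1993 z 0.4194 yaw 2.701 w 0.0301 Fx 0.6 Fz 0.4
door angle est 1.5347184749028733 r 0.3371459517595351
t=72.82 pos [0.429  0.2948 0.4194] rpy [-3.1415e+00  1.0000e-04  2.7006e+00] F [0.3 0.5 0.4] w 0.0301
turn total 0.04 | travel total [-7.98  3.18 -0.02] rows 9 each [-0.886  0.353 -0.002]
[-1.    0.02  0.32  1.65 -0.01  1.47  0.46]
```

>>> jog_arm:
  commands:
    - {"travel": [-0.8, 0.32, 0], "turn": 0.04}
    - {"travel": [-0.8, 0.32, 0], "turn": 0}
    - {"travel": [-0.8, 0.32, 0], "turn": 0}
    - {"travel": [-0.8, 0.32, 0], "turn": 0}
    - {"travel": [-0.8, 0.32, 0], "turn": 0}
    - {"travel": [-0.8, 0.32, 0], "turn": 0}
    - {"travel": [-0.8, 0.32, 0], "turn": 0}
    - {"travel": [-0.8, 0.32, 0], "turn": 0}
    - {"travel": [-0.8, 0.32, 0], "turn": 0}
    - {"travel": [-0.78, 0.3, 0], "turn": 0}
    - {"travel": [0, 0, 0], "turn": 0}
    - {"travel": [0, 0, 0], "turn": 0}
    - {"travel": [0, 0, 0], "turn": 0}

```text
time: 73.9
tcp_pos: [0.6429, 0.2803, 0.4192]
eef_rot: [-3.141, -0.001, 2.696]
wrist_force: [-0.9, -0.1, -0.2]
width: 0.03
```

```bash
python3 cab.py; python3 cgo.py .06 0 .32 2.697
python3 - <<'E'
from h import *
grab("scene","s33",(350,60,490,200),4.2);grab("top","t33",(60,60,220,200),4)
c=np.cos(1.1243);n=np.sin(1.1243)
for a in(1.72,1.75,1.8,1.85):
    x=.085-.225*np.cos(a-.28);z=.11+.225*np.sin(a-.28)
    print(a,round(x,4),[((proj("scene",[.6173+c*x-n*y,.2266+n*x+c*y,z])-[350,60]+.5)*4.2).round(0).tolist() for y in(-.065,.065)],[((proj("top",[.6173+c*x-n*y,.2266+n*x+c*y,z])-[60,60]+.5)*4).round(0).tolist() for y in(-.065,.065)])
E
```

```text
t 73.90 cab x 0.0595 y 0.0001 z 0.4192 yaw 2.696 w 0.0300 Fx -0.5 Fz -0.2
door angle est 1.7712558950810264 r 0.3211731276218527
t=73.90 pos [0.6429 0.2803 0.4192] rpy [-3.1412e+00 -9.0000e-04  2.6959e+00] F [-0.9 -0.1 -0.2] w 0.03
turn total -0.01 | travel total [-0.    0.02  3.97] rows 5 each [-0.001  0.004  0.793]
1.72 0.0557 [[254.0, 708.0], [351.0, 540.0]] [[353.0, 186.0], [226.0, 403.0]]
1.75 0.0624 [[269.0, 713.0], [365.0, 544.0]] [[341.0, 180.0], [214.0, 397.0]]
1.8 0.0736 [[294.0, 722.0], [388.0, 551.0]] [[322.0, 170.0], [194.0, 387.0]]
1.85 0.0848 [[318.0, 732.0], [412.0, 559.0]] [[302.0, 161.0], [174.0, 377.0]]
```

View pics/s33.png

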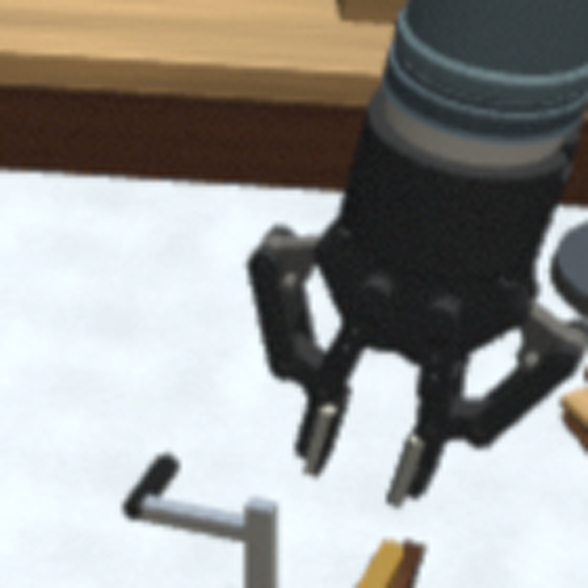

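View pics/t33.png

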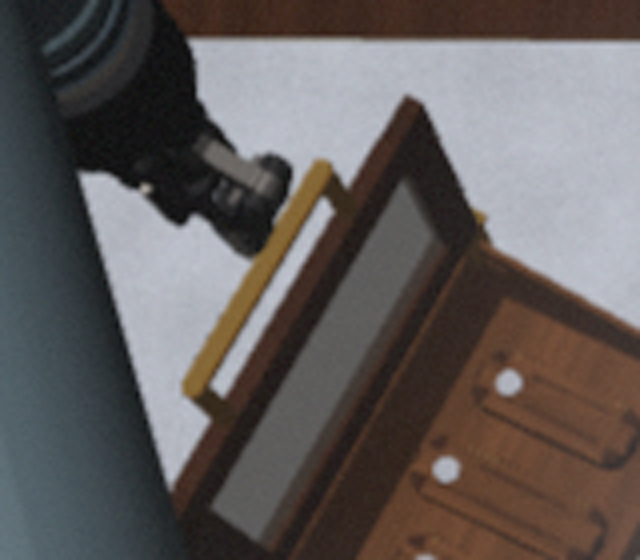

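>>> jog_arm:
  commands:
    - {"travel": [0, 0.28, 0], "turn": 0}
    - {"travel": [0, 0.28, 0.3], "turn": 0}
    - {"travel": [0, 0, 0.7], "turn": 0}
    - {"travel": [0, 0, 0.7], "turn": 0}
    - {"travel": [0, 0, 0.5], "turn": 0}
    - {"travel": [0, 0, 0.3], "turn": 0}
    - {"travel": [0, 0, 0], "turn": 0}
    - {"travel": [0, 0, 0], "turn": 0}
    - {"travel": [0, 0, 0], "turn": 0}

```text
time: 74.75
tcp_pos: [0.6498, 0.2927, 0.3583]
eef_rot: [3.14, 0.001, 2.694]
wrist_force: [0.1, 0.5, 0.3]
width: 0.0295
```

```bash
python3 cab.py; python3 cgo.py .0735 0 .32 2.697
python3 - <<'E'
from h import *
grab("scene","s34",(370,100,490,220),5)
E
```

```text
t 74.75 cab x 0.0736 y -0.0008 z 0.3583 yaw 2.694 w 0.0295 Fx 0.5 Fz 0.3
door angle est 1.8069635901844439 r 0.2595172316155886
t=74.75 pos [0.6498 0.2927 0.3583] rpy [3.1400e+00 1.3000e-03 2.6944e+00] F [0.1 0.5 0.3] w 0.0295
turn total -0.03 | travel total [ 0.03 -0.01  1.53] rows 2 each [ 0.017 -0.003  0.765]
```

View pics/s34.png

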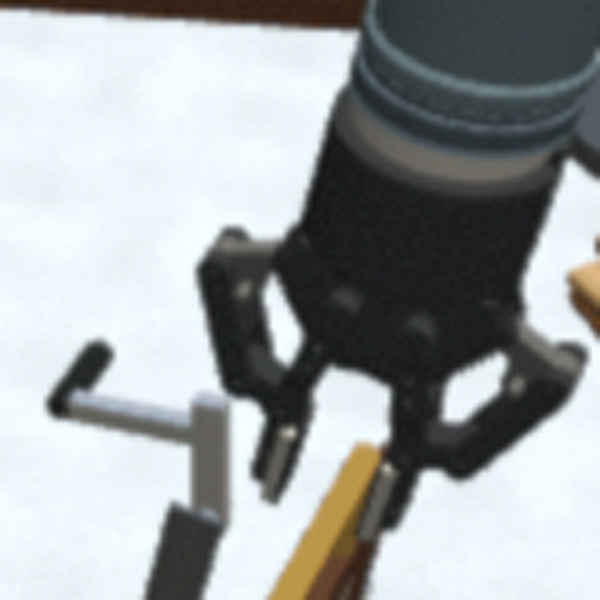

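>>> jog_arm:
  commands:
    - {"travel": [0, 0, 0.4], "turn": 0}
    - {"travel": [0, 0, 0.5], "turn": 0}
    - {"travel": [0, 0, 0.4], "turn": 0}
    - {"travel": [0, 0, 0.2], "turn": 0}
    - {"travel": [0, 0, 0], "turn": 0}
    - {"travel": [0, 0, 0], "turn": 0}

```text
time: 75.3
tcp_pos: [0.6488, 0.2924, 0.3184]
eef_rot: [-3.14, -0.001, 2.694]
wrist_force: [-0.4, -0.3, -0.3]
width: 0.0299
```

```bash
python3 cab.py
```

```text
t 75.30 cab x 0.0729 y -0.0000 z 0.3184 yaw 2.694 w 0.0299 Fx -0.5 Fz -0.3
door angle est 1.7958747408691276 r 0.2196896048183331
```

>>> jog_arm:
  commands:
    - {"travel": [0, 0, 0], "turn": 0}
    - {"travel": [0, 0, 0], "turn": 0}
    - {"travel": [0, 0, 0], "turn": 0}
    - {"travel": [0, 0, 0], "turn": 0}
    - {"travel": [0, 0, 0], "turn": 0}
    - {"travel": [0, 0, 0], "turn": 0}
  gripper: 1
  squeeze: 25

```text
time: 75.8
tcp_pos: [0.6497, 0.2925, 0.3202]
eef_rot: [3.14, 0.001, 2.694]
wrist_force: [0.9, 0.4, 1.9]
width: 0.0109
```

```bash
python3 cab.py
python3 - <<'E'
from h import *
grab("scene","s35",(370,100,490,220),5)
E
```

```text
t 75.80 cab x 0.0735 y -0.0007 z 0.3202 yaw 2.694 w 0.0109 Fx 0.8 Fz 1.9
door angle est 1.7986982661896758 r 0.22151492514875615
```

View pics/s35.png

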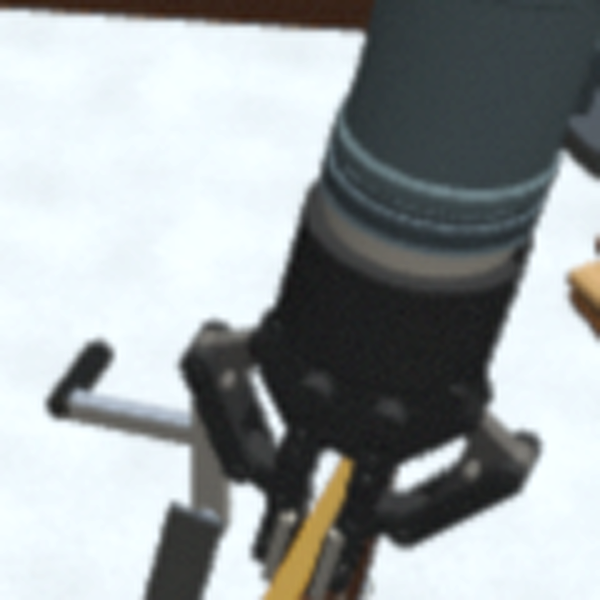

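Run:
```python
import numpy as np
def f(a): p=a-.28; return np.array([.085-.225*np.cos(p),.11+.225*np.sin(p)])
n=40;A=np.linspace(1.8,0,n+1)
P=np.array([f(a) for a in A]);cum=(P-P[0])/.025
c=np.zeros(2)
for i in range(n):
    d=np.round(cum[i+1]-c,2);c+=d;print('{"travel": [0, %g, %g], "turn": 0},'%(d[0],-d[1]),round(A[i+1],3),P[i+1].round(4))
```

```text
{"travel": [0, -0.4, 0.03], "turn": 0}, 1.755 [0.0635 0.334 ]
{"travel": [0, -0.41, 0.05], "turn": 0}, 1.71 [0.0534 0.3328]
{"travel": [0, -0.4, 0.06], "turn": 0}, 1.665 [0.0434 0.3311]
{"travel": [0, -0.39, 0.09], "turn": 0}, 1.62 [0.0335 0.329 ]
{"travel": [0, -0.39, 0.1], "turn": 0}, 1.575 [0.0237 0.3265]
{"travel": [0, -0.39, 0.12], "turn": 0}, 1.53 [0.0141 0.3235]
{"travel": [0, -0.38, 0.13], "turn": 0}, 1.485 [0.0045 0.3201]
{"travel": [0, -0.38, 0.16], "turn": 0}, 1.44 [-0.0049  0.3163]
{"travel": [0, -0.36, 0.17], "turn": 0}, 1.395 [-0.014  0.312]
{"travel": [0, -0.36, 0.18], "turn": 0}, 1.35 [-0.023   0.3074]
{"travel": [0, -0.35, 0.21], "turn": 0}, 1.305 [-0.0318  0.3023]
{"travel": [0, -0.35, 0.21], "turn": 0}, 1.26 [-0.0403  0.2969]
{"travel": [0, -0.33, 0.24], "turn": 0}, 1.215 [-0.0486  0.291 ]
{"travel": [0, -0.32, 0.24], "turn": 0}, 1.17 [-0.0566  0.2848]
{"travel": [0, -0.31, 0.27], "turn": 0}, 1.125 [-0.0643  0.2783]
{"travel": [0, -0.29, 0.27], "turn": 0}, 1.08 [-0.0718  0.2714]
{"travel": [0, -0.29, 0.29], "turn": 0}, 1.035 [-0.0789  0.2642]
{"travel": [0, -0.27, 
[... 737 characters left out ...]
  0.158 ]
{"travel": [0, -0.07, 0.4], "turn": 0}, 0.45 [-0.1368  0.1481]
{"travel": [0, -0.06, 0.4], "turn": 0}, 0.405 [-0.1382  0.1381]
{"travel": [0, -0.04, 0.4], "turn": 0}, 0.36 [-0.1393  0.128 ]
{"travel": [0, -0.03, 0.4], "turn": 0}, 0.315 [-0.1399  0.1179]
{"travel": [0, -0, 0.41], "turn": 0}, 0.27 [-0.14    0.1078]
{"travel": [0, 0.01, 0.4], "turn": 0}, 0.225 [-0.1397  0.0976]
{"travel": [0, 0.03, 0.41], "turn": 0}, 0.18 [-0.1389  0.0875]
{"travel": [0, 0.05, 0.4], "turn": 0}, 0.135 [-0.1376  0.0775]
{"travel": [0, 0.07, 0.4], "turn": 0}, 0.09 [-0.136   0.0675]
{"travel": [0, 0.08, 0.39], "turn": 0}, 0.045 [-0.1338  0.0576]
{"travel": [0, 0.11, 0.4], "turn": 0}, 0.0 [-0.1312  0.0478]
```

>>> jog_arm:
  commands:
    - {"travel": [0, -0.4, 0.03], "turn": 0}
    - {"travel": [0, -0.41, 0.05], "turn": 0}
    - {"travel": [0, -0.4, 0.06], "turn": 0}
    - {"travel": [0, -0.39, 0.09], "turn": 0}
    - {"travel": [0, -0.39, 0.1], "turn": 0}
    - {"travel": [0, -0.39, 0.12], "turn": 0}
    - {"travel": [0, 0, 0], "turn": 0}

```text
time: 76.43
tcp_pos: [0.6217, 0.2349, 0.3072]
eef_rot: [-3.137, -0.003, 2.691]
wrist_force: [-0.7, -1.2, 2.0]
width: 0.011
```

```bash
sed -i 's/+.011;/+.0143;/' cab.py; python3 cab.py
```

```text
t 76.43 cab x 0.0094 y -0.0004 z 0.3072 yaw 2.691 w 0.0110 Fx -1.4 Fz 2.0
door angle est 1.507620666756524 r 0.22463531823098998
```

Latch is passed, forces small. Continue.

>>> jog_arm:
  commands:
    - {"travel": [0, -0.38, 0.13], "turn": 0}
    - {"travel": [0, -0.38, 0.16], "turn": 0}
    - {"travel": [0, -0.36, 0.17], "turn": 0}
    - {"travel": [0, -0.36, 0.18], "turn": 0}
    - {"travel": [0, -0.35, 0.21], "turn": 0}
    - {"travel": [0, -0.35, 0.21], "turn": 0}
    - {"travel": [0, -0.33, 0.24], "turn": 0}
    - {"travel": [0, -0.32, 0.24], "turn": 0}

```text
time: 77.1
tcp_pos: [0.5924, 0.1742, 0.2689]
eef_rot: [-3.141, -0.0, 2.694]
wrist_force: [1.4, 1.0, -1.6]
width: 0.0108
```

```bash
python3 cab.py
```

```text
t 77.10 cab x -0.0581 y -0.0001 z 0.2689 yaw 2.694 w 0.0108 Fx 1.5 Fz -1.6
door angle est 1.16036939429486 r 0.22462792931788508
```

>>> jog_arm:
  commands:
    - {"travel": [0, -0.31, 0.27], "turn": 0}
    - {"travel": [0, -0.29, 0.27], "turn": 0}
    - {"travel": [0, -0.29, 0.29], "turn": 0}
    - {"travel": [0, -0.27, 0.3], "turn": 0}
    - {"travel": [0, -0.26, 0.31], "turn": 0}
    - {"travel": [0, -0.24, 0.33], "turn": 0}

```text
time: 77.6
tcp_pos: [0.5745, 0.1371, 0.2246]
eef_rot: [-3.141, -0.001, 2.694]
wrist_force: [0.1, 0.4, 0.2]
width: 0.0108
```

```bash
python3 cab.py
```

```text
t 77.60 cab x -0.0992 y -0.0000 z 0.2246 yaw 2.694 w 0.0108 Fx 0.4 Fz 0.2
door angle est 0.8906082194916484 r 0.22484340435786904
```

>>> jog_arm:
  commands:
    - {"travel": [0, -0.23, 0.33], "turn": 0}
    - {"travel": [0, -0.21, 0.35], "turn": 0}
    - {"travel": [0, -0.2, 0.35], "turn": 0}
    - {"travel": [0, -0.18, 0.36], "turn": 0}
    - {"travel": [0, -0.16, 0.38], "turn": 0}
    - {"travel": [0, -0.15, 0.37], "turn": 0}
    - {"travel": [0, -0.13, 0.39], "turn": 0}
    - {"travel": [0, -0.11, 0.38], "turn": 0}
    - {"travel": [0, -0.1, 0.4], "turn": 0}

```text
time: 78.35
tcp_pos: [0.5589, 0.1044, 0.1418]
eef_rot: [3.142, -0.0, 2.695]
wrist_force: [-0.2, 2.0, 0.1]
width: 0.0106
```

```bash
python3 cab.py
```

```text
t 78.35 cab x -0.1354 y -0.0000 z 0.1418 yaw 2.695 w 0.0106 Fx 1.7 Fz 0.1
door angle est 0.4859819824945907 r 0.22517937855788456
```

>>> jog_arm:
  commands:
    - {"travel": [0, -0.07, 0.4], "turn": 0}
    - {"travel": [0, -0.06, 0.4], "turn": 0}
    - {"travel": [0, -0.04, 0.4], "turn": 0}
    - {"travel": [0, -0.03, 0.4], "turn": 0}
    - {"travel": [0, 0, 0.41], "turn": 0}
    - {"travel": [0, 0.01, 0.4], "turn": 0}
    - {"travel": [0, 0.03, 0.41], "turn": 0}
    - {"travel": [0, 0.05, 0.4], "turn": 0}
    - {"travel": [0, 0, 0], "turn": 0}

```text
time: 79.1
tcp_pos: [0.5585, 0.1034, 0.0604]
eef_rot: [3.141, 0.001, 2.696]
wrist_force: [1.2, 4.4, -0.5]
width: 0.0108
```

```bash
python3 cab.py
```

```text
t 79.10 cab x -0.1365 y -0.0001 z 0.0604 yaw 2.696 w 0.0108 Fx 4.5 Fz -0.5
door angle est 0.122167300570208 r 0.22428213405300854
```

>>> jog_arm:
  commands:
    - {"travel": [0, 0.05, 0.2], "turn": 0}
    - {"travel": [0, 0.05, 0.2], "turn": 0}
    - {"travel": [0, 0.05, 0.2], "turn": 0}
    - {"travel": [0, 0.05, 0.2], "turn": 0}
    - {"travel": [0, 0, 0], "turn": 0}

```text
time: 79.52
tcp_pos: [0.5603, 0.1074, 0.0414]
eef_rot: [3.141, 0.0, 2.695]
wrist_force: [0.0, 5.5, -0.1]
width: 0.0109
```

```bash
python3 cab.py
```

```text
t 79.52 cab x -0.1321 y -0.0001 z 0.0414 yaw 2.695 w 0.0109 Fx 5.0 Fz -0.1
door angle est 0.03486657004414445 r 0.22381496395471753
```

>>> jog_arm:
  commands:
    - {"travel": [0, 0.03, 0.1], "turn": 0}
    - {"travel": [0, 0.03, 0.1], "turn": 0}
    - {"travel": [0, 0, 0], "turn": 0}
    - {"travel": [0, 0, 0], "turn": 0}

```text
time: 79.85
tcp_pos: [0.5609, 0.1082, 0.0376]
eef_rot: [3.141, -0.0, 2.695]
wrist_force: [-2.2, 5.8, 4.2]
width: 0.011
```

```bash
python3 cab.py
```

```text
t 79.85 cab x -0.1311 y -0.0002 z 0.0376 yaw 2.695 w 0.0110 Fx 4.3 Fz 4.2
door angle est 0.0174410791726769 r 0.2237943140559225
```

>>> jog_arm:
  commands:
    - {"travel": [0, 0, 0.06], "turn": 0}
    - {"travel": [0, 0, 0], "turn": 0}
    - {"travel": [0, 0, 0], "turn": 0}

```text
time: 80.1
tcp_pos: [0.5609, 0.1083, 0.0374]
eef_rot: [3.141, -0.001, 2.694]
wrist_force: [-4.2, 5.0, 11.5]
width: 0.011
```

>>> jog_arm:
  commands:
    - {"travel": [0, 0, 0.05], "turn": 0}
    - {"travel": [0, 0, 0], "turn": 0}
    - {"travel": [0, 0, 0], "turn": 0}

```text
time: 80.35
tcp_pos: [0.5609, 0.1083, 0.0373]
eef_rot: [3.14, -0.002, 2.694]
wrist_force: [-7.6, 4.0, 18.3]
width: 0.0112
```

```bash
python3 cab.py
```

```text
t 80.35 cab x -0.1311 y -0.0002 z 0.0373 yaw 2.694 w 0.0112 Fx 0.3 Fz 18.3
door angle est 0.01588530108776992 r 0.22381181136933
```

>>> jog_arm:
  commands:
    - {"travel": [0, 0, -0.11], "turn": 0}
    - {"travel": [0, 0, 0], "turn": 0}
    - {"travel": [0, 0, 0], "turn": 0}

```text
time: 80.6
tcp_pos: [0.5608, 0.1082, 0.0376]
eef_rot: [3.141, -0.0, 2.694]
wrist_force: [-1.1, 5.4, 3.5]
width: 0.0107
```

>>> jog_arm:
  commands:
    - {"travel": [0, 0, 0], "turn": 0}
    - {"travel": [0, 0, 0], "turn": 0}
    - {"travel": [0, 0, 0], "turn": 0}
    - {"travel": [0, 0, 0], "turn": 0}
    - {"travel": [0, 0, -0.3], "turn": 0}
    - {"travel": [0, 0, -0.6], "turn": 0}
    - {"travel": [0, 0, -0.8], "turn": 0}
    - {"travel": [0, 0, -0.8], "turn": 0}
    - {"travel": [0, 0, -0.8], "turn": 0}
    - {"travel": [0, 0, -0.8], "turn": 0}
    - {"travel": [0, 0, 0], "turn": 0}
  gripper: 0.3

```text
time: 81.52
tcp_pos: [0.5644, 0.1077, 0.1447]
eef_rot: [3.136, 0.007, 2.693]
wrist_force: [0.9, -0.1, 0.1]
width: 0.0303
```

>>> jog_arm:
  commands:
    - {"travel": [0, -0.9, -0.3], "turn": 0}
    - {"travel": [0, -0.9, -0.3], "turn": 0}
    - {"travel": [0, -0.9, -0.3], "turn": 0}
    - {"travel": [0, -0.9, -0.3], "turn": 0}
    - {"travel": [0, -0.9, -0.3], "turn": 0}
    - {"travel": [0, -0.9, -0.3], "turn": 0}
    - {"travel": [0, 0, 0], "turn": 0}
    - {"travel": [0, 0, 0], "turn": 0}

```text
time: 82.18
tcp_pos: [0.5019, -0.0157, 0.1849]
eef_rot: [3.141, 0.0, 2.69]
wrist_force: [0.8, 0.9, 0.0]
width: 0.0301
```

```bash
python3 cab.py
python3 - <<'E'
from h import *
grab("scene","s40");grab("top","t40")
im=cv2.imread("pics/t40_raw.png");crop(im,"t40c",(80,100,260,250),4.4)
E
```

```text
t 82.18 cab x -0.2684 y -0.0006 z 0.1849 yaw 2.690 w 0.0301 Fx 1.1 Fz 0.0
door angle est 0.5273124454067524 r 0.3645089111720034
```

View pics/s40.png

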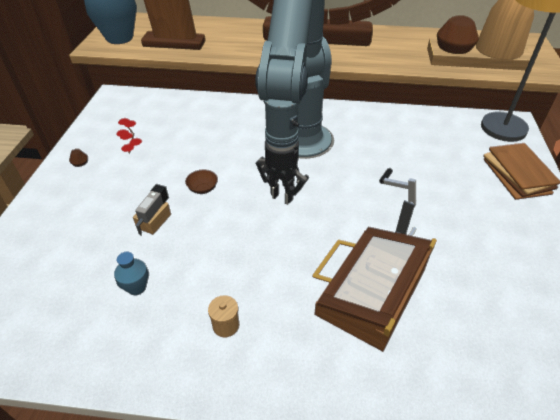

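View pics/t40c.png

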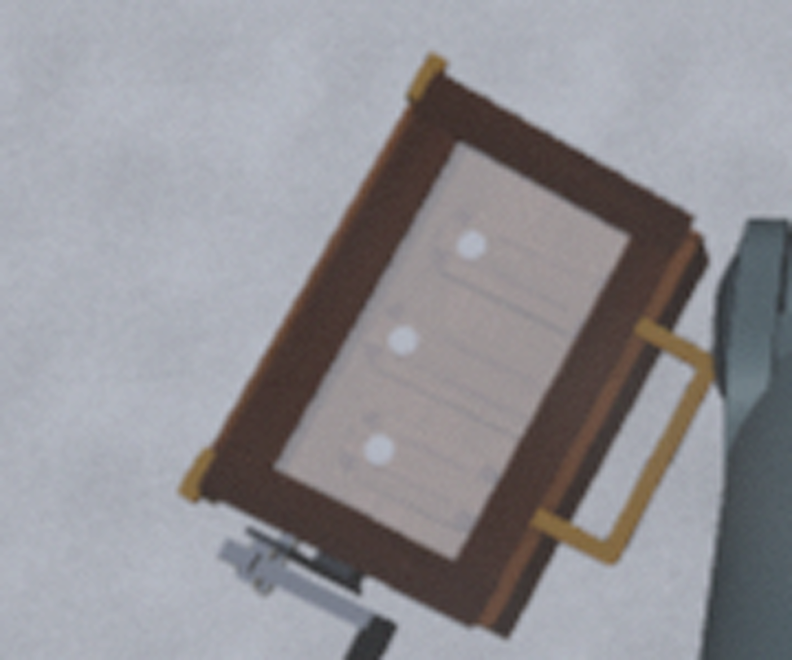

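```bash
python3 -c "
from station import arm
print(arm.sign_off())"
```

```text
the job is handed in; nothing more can be done
None
```

I finished the job in the order asked and handed it in at about 82 s of the 208 s allowed; no verdict was reported.

- **Meter readings:** I took the meter from its block and touched the paper dots on the 96, 116 and 136 mm boards, in that order. The 76 mm board was not there. Each touch gave a clear contact force of about 6–8 N. Pictures taken during the 96 and 136 mm touches show the tip on the dot. The 116 mm one was pictured just above contact.
- **Meter returned:** It is back on its rest block and upright in the last picture.
- **Boards in the cabinet:** I raised the door until the stay locked, checked by pulling back against it with about 12 N, and let go. The 136 mm board had been knocked about 3 cm aside, so I measured it again before picking it up. All three boards lie flat in the cabinet.
- **Door closed:** I flipped the latch lever over to released and lowered the door with the handle gripped the whole way, until it stopped under an 18 N push.

**Last checks:** In the final top picture the door's handle and edges sit at the same pixels as at the start, and all three boards show through the glass. The vase, bowl and caddy look unmoved, and the arm touches nothing.

**Disagreements:**
- The door angle worked out from the arm when shut read 0.016 rad instead of 0. I put this down to the assumed grip point on the handle bar, because the tool height matched the first grip within 0.1 mm.
- While raising the door, the wrist force briefly reached about 30 N from a small path error, well under the 120 N limit.

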